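# Clear the bench and set up a board in the cutting jig

## Task

Clear the hand tools that lie on the bench into the blue tote. Get the board ready for cutting: slide it fully home in the jig, its long edge flush along the fence and its end against the end stop, and only then swing the hold-down arm fully down onto it. Leave the paint tin and the glue bottle where they stand.

Things in the scene. Friction and masses are not known exactly. Their poses are not given: they have to be found in the camera images.
- jig: Cutting jig screwed to the bench (fixed): a plywood bed 300 x 200 mm, 18 mm thick. Origin: centre of the bed's underside, on the bench; x along the long side, z up. On it stand two dark wooden stops, each 30 mm high above the bed (top 48 mm above the bench): the fence, 280 mm long along x and 25 mm thick, whose face toward -y lies at y = +60 mm; and the end stop, 25 mm thick, whose face toward -x lies at x = +110 mm and runs from y = -33 to +57 mm.
- jig_corner (a point): Inner corner of the jig, on the bed's top (18 mm above the bench), where the fence's face and the end stop's face meet; jig frame (110, 60, 18) mm. The registered board fills this corner, so its centre is then at jig (10, 10, 27) mm.
- board_center (a point): Centre of the loose pine board, 200 x 100 x 18 mm (x, y, z), about 0.2 kg, that lies flat on the jig's bed away from both stops and a little skewed (nearer to parallel than 10 degrees). x along its length. Too wide to grip; it slides on the bed when its edge is pushed. Its centre stands 27 mm above the bench.
- holddown (a joint): Steel hold-down arm hinged on top of the fence, in rad: 0 = down, lying level across the board with its rubber pad just on the board's top; grows as it is raised; starts nearly upright (1.2 to 1.5). A stiff hinge: it stays where it is left and takes about 2.5 N at the handle to move. Stops at -0.12 and 1.55.
- holddown_hinge (a point): Axis of the hold-down's hinge, at jig (60, 72.5, 58.5) mm; the axis runs along the jig's x. At 0 the arm points from here to the jig's -y. The arm is a bar 16 mm wide and 14 mm thick, 120 mm long, with the rubber pad 60 mm from the axis.
- holddown_handle (a point): Middle of the black handle at the end of the hold-down arm, 112 mm from the hinge axis: a block 36 mm along the arm, 24 mm wide, 20 mm thick.
- tote: Open blue plastic tote (fixed), outside 290 x 210 mm (x, y), 80 mm high, walls and floor 5 mm. Origin: centre of its underside, on the bench; x along its long side. The rim has a lip sticking out 8 mm.
- sander_center (a point): Centre of the cork sanding block, 110 x 60 x 32 mm (x, y, z); grip it across its 60 mm width (y). May be absent.
- level_center (a point): Centre of the aluminium pocket spirit level, 160 x 24 x 44 mm (x, y, z), standing on its 24 mm edge; grip it across y. May be absent.
- driver_center (a point): Point on the screwdriver's axis in its black square handle (28 x 28 mm, running from x = -70 to +20 mm of this point); the steel blade, 7 mm thick, runs on to x = +100 mm. Lies flat, this point 14 mm above the bench. Grip it across y here. May be absent.
- brush_center (a point): Point on the flat paint brush, 18 mm thick, half-way up: wooden handle 24 mm wide from x = -87 to +7 mm, steel ferrule 50 mm wide from x = +7 to +37 mm, bristles on to x = +80 mm. Grip the handle across y, about 10 to 15 mm to -x of this point. May be absent.
- chisel_center (a point): Point on the wood chisel's axis in its wooden handle (26 mm wide, 24 mm thick, running from x = -87 to +27 mm of this point); the steel blade, 18 mm wide and 6 mm thick, runs on to x = +107 mm. Lies flat, this point 12 mm above the bench. Grip it across y here. May be absent.
- plane_center (a point): Centre of the block plane's dark steel body, 150 x 52 x 34 mm (x, y, z), about 0.5 kg; on its top a wooden palm rest 16 mm high at x = -70 to -20 mm and a brass knob 16 mm high at x = +55 mm. Grip the body across its 52 mm width (y), at x = 0 to +15 mm. May be absent.
- paint_tin: Bystander: paint tin, 86 mm across, 100 mm high, standing at the far side of the bench. Origin under its centre.
- glue: Bystander: glue bottle, 56 mm across, 130 mm high, standing at the far side. Origin under its centre.

How it is judged:
On the way, in this order (a step that is already met when the one before it is completed fails the run):
1. the board is flush with the fence and against the end stop, while the hold-down is still raised (x of board_center in the frame of jig between 0.0065 and 0.0125 m and y of board_center in the frame of jig between 0.0065 and 0.0125 m and z of board_center in the frame of jig between 0.024 and 0.031 m and angle between the x axis of board_center and the x axis of jig, either way round below 0.03 rad and value of joint holddown above 0.3 rad), for 0.2 s.
2. the hold-down is swung down onto the registered board (x of board_center in the frame of jig between 0.0065 and 0.0125 m and y of board_center in the frame of jig between 0.0065 and 0.0125 m and z of board_center in the frame of jig between 0.024 and 0.031 m and angle between the x axis of board_center and the x axis of jig, either way round below 0.03 rad and value of joint holddown below 0.07 rad), for 0.2 s.
At the end, for the whole second after the job is handed in: Every tool present lies in the tote (its listed point between the walls and at most 5 mm above the rim); the board lies flat on the bed with its gap to the fence and to the end stop within 3.5 mm and parallel to the fence within 0.03 rad; the hold-down is at less than 0.07 rad (all of step 2 and x of sander_center in the frame of tote between -0.14 and 0.14 m and y of sander_center in the frame of tote between -0.1 and 0.1 m and z of sander_center in the frame of tote between 0 and 0.085 m and x of level_center in the frame of tote between -0.14 and 0.14 m and y of level_center in the frame of tote between -0.1 and 0.1 m and z of level_center in the frame of tote between 0 and 0.085 m and x of driver_center in the frame of tote between -0.14 and 0.14 m and y of driver_center in the frame of tote between -0.1 and 0.1 m and z of driver_center in the frame of tote between 0 and 0.085 m and x of brush_center in the frame of tote between -0.14 and 0.14 m and y of brush_center in the frame of tote between -0.1 and 0.1 m and z of brush_center in the frame of tote between 0 and 0.085 m and x of chisel_center in the frame of tote between -0.14 and 0.14 m and y of chisel_center in the frame of tote between -0.1 and 0.1 m and z of chisel_center in the frame of tote between 0 and 0.085 m and x of plane_center in the frame of tote between -0.14 and 0.14 m and y of plane_center in the frame of tote between -0.1 and 0.1 m and z of plane_center in the frame of tote between 0 and 0.085 m); the robot touches nothing.
It fails at once if a bystander is shifted more than 40 mm or tipped (distance of any of paint_tin, glue from where it was at the start of the episode above 0.04 m or angle between any of paint_tin, glue's own z axis and vertical above 0.4 rad).
Of sander, level, driver, brush, chisel, plane only 4 to 6 are there at a start; the rules pass over those that are not, and their reading is None.
At some moment in a run one of sander, level, driver, brush, chisel, plane may be knocked a few centimetres aside while the robot is not near it.
Once in a run the grip may slacken for a moment while it holds something.
It also fails if it takes over 210 s, if anything falls off the work surface, if the arm or the gripper's body presses on something with over 40 N, if the wrist force passes 120 N, or if a joint passes its speed limit or range.

## Robot

A 7-joint arm with a two-finger parallel gripper is mounted at the origin on the work surface. World frame = base frame: x ahead of the robot, y to its left, z up, the work surface at z = 0. Lengths are in m, angles in rad, forces in N, time in s.
With the tool pointing down it reaches from about 0.4 to 0.85 m from the base axis. Payload 10.4 kg.
Tool frame: the origin (TCP) lies at the very end of the fingers, on their centre line; the grasp point (between the pads) lies r.grasp_offset behind it (r.grasp_offset is the distance from the TCP to the grasp point, in m); z points along the fingers, y is the direction in which the jaws open and shut (so a half turn about z gives the same grasp; the last joint's range is limited). The gripper opens to 87 mm and grips with 3 to 60 N. Pads are 19 mm wide; open, the fingers measure 117 mm over their backs; the gripper's body (75 mm by 190 mm) begins 51 mm behind the grasp point.
Start: joints at [1.268, 0.332, -0.065, 1.46, 0.022, 1.35, -0.088], TCP at [0.173, -0.601, 0.223] pointing down, gripper open.
Joint ranges: [-2.6, 2.6], [-0.5, 2.12], [-1.47, 1.34], [0.16, 2.42], [-1.27, 4.41], [0.06, 2.06], [-2.6, 2.6]. Speed limits (rad/s): [2.22, 2.22, 2.79, 2.79, 3.14, 3.14, 3.14].

## Interface

Orientations are given as a unit quaternion [x, y, z, w].
In Python, from bench import read_state, cams, job, r gives the robot as it stands. The module is installed in compiled form; this text tells all that it offers.
- The arm moves only by the tool arm_command, never from a script. Its argument "increments" is a list of rows, each an object of numbers: "gripper": the opening in per cent of the stroke, from 0 (shut) to 100 (fully open); "dx", "dy", "dz": the shift along the tool's x, y, z in m; "spin": the turn about the tool's z in degrees. In form: [{"gripper": .., "dx": .., "dy": .., "dz": .., "spin": ..}, ...]. A call has exactly 8 rows; each row shifts and turns the commanded pose from where the row before left it, along the tool's axes as they then stand; what a row does not reach is not made up. A row lasts 1/8 s, in which the tool goes at most 62.5 mm and 10.7 degrees, less where a joint would pass 70% of its speed; a pose out of reach is approached as far as the arm can. A call with a gripper value outside its range is refused whole. The fingers move at their own pace and stop on an object; "grip_force" is the grip in N (left out, the last holds). Time passes only in rows, so rows that do not move let the fingers close, or fill a call up. It gives the time, the measured TCP pose, the force and the opening at its end, in the units of the state.
- read_state(): the state, without advancing time (a new reading comes with each control period).
- cams.camera(name): name is "scene" or "top" or "wrist"; returns the picture (384x512x3 uint8, red, green, blue); there is no depth.
- cams.camera_info(name): a dict with "K" (3x3 intrinsics, pixels), "rvec" (rotation vector, rad) and "tvec" (3), from world to camera coordinates, as OpenCV has them. Camera axes: x right, y down, z forward; pixel columns grow to the right and rows downward; lengths in m; the calibration is good to about 2 mm. A picture is of the moment at which its call begins: read the wrist's pose just before it. camera_info takes no time and is no camera call; for the wrist camera it gives the pose at the moment of the call.
- job.close_job(): hands the job in, once; it reports no verdict.
The state is a dict: "time": time; "joint_positions": joint angles; "joint_vel": joint speeds; "joint_torque": joint torques, N m; "ee_pos": TCP position; "eef_rot": TCP orientation; "ft_force": force on the tool from outside, world axes, zero at the start; "torque": the same for the moment, N m; "width": finger opening in m.
Only numpy, scipy, OpenCV 4.12 (cv2) and the standard library are available. Lean on these libraries where they do the work, as an engineer would, in place of code of your own. Each camera call takes 0.05 s, during which the arm holds its last target.

## Working session

There is one attempt and no reset: what is moved stays moved. The work goes in short steps, Python scripts to look and compute and a tool call to move; the robot and the scene stay as the last step left them, time stands still between calls to the robot, and variables do not carry over. Pictures are saved under pics/ and viewed, and the job is handed in when it is done.

Besides the shell and the picture viewer there is one more tool, called after "Emit:" in YAML: its name, and indented under it one key for each argument. arm_command: Moves the arm, as the interface text tells. Its arguments: {"type":"object","properties":{"increments":{"type":"array","items":{"type":"object","properties":{"gripper":{"type":"number"},"dx":{"type":"number"},"dy":{"type":"number"},"dz":{"type":"number"},"spin":{"type":"number"}}}},"grip_force":{"type":"number"}},"required":["increments"]}

```bash
mkdir -p pics; ls; cat > h.py <<'E'
import numpy as np, cv2
from bench import read_state, cams, job, r
from scipy.spatial.transform import Rotation as R
def snap(name,f,up=1.5):
    im=cams.camera(name); cv2.imwrite('pics/'+f+'_raw.png',im[:,:,::-1])
    cv2.imwrite('pics/'+f,cv2.resize(im,None,fx=up,fy=up,interpolation=cv2.INTER_CUBIC)[:,:,::-1]); return im
def cam(name):
    i=cams.camera_info(name); return np.array(i['K'],float),np.array(i['rvec'],float),np.array(i['tvec'],float)
def px2w(name,uv,z,up=1.5,c=None):
    K,rv,t=c or cam(name); Rm=cv2.Rodrigues(rv)[0]; o=-Rm.T@t.ravel()
    out=[]
    for u,v in np.atleast_2d(uv):
        d=Rm.T@np.linalg.inv(K)@np.array([u/up,v/up,1]); out.append(o+d*(z-o[2])/d[2])
    return np.array(out)
def w2px(name,P,up=1.5,c=None):
    K,rv,t=c or cam(name); return cv2.projectPoints(np.atleast_2d(np.array(P,float)),rv,t,K,None)[0][:,0]*up
def st():
    s=read_state(); e=np.array(s['ee_pos']); Rm=R.from_quat(s['eef_rot']).as_matrix()
    print('t',round(s['time'],2),'p',e.round(4),'x',Rm[:,0].round(3),'y',Rm[:,1].round(3),'z',Rm[:,2].round(3),'w',round(s['width'],4),'F',np.round(s['ft_force'],1),'q',np.round(s['joint_positions'],2))
    return e,Rm
E
python3 - <<'E'
from h import *
print(r.grasp_offset, [a for a in dir(r) if a[0]!='_'])
st()
snap('top','t0.png');snap('scene','s0.png')
for n in('top','scene','wrist'): 
    K,rv,t=cam(n); print(n,K.round(1).tolist(),(-cv2.Rodrigues(rv)[0].T@t.ravel()).round(3),cv2.Rodrigues(rv)[0].round(2).tolist())
E
```

```text
pics
0.0187 ['PlanningError', 'grasp_offset']
t 0.0 p [ 0.1725 -0.6003  0.2217] x [ 0.961  0.276 -0.   ] y [ 0.276 -0.961 -0.001] z [-0.     0.001 -1.   ] w 0.0871 F [ 0.8  0.3 -0.7] q [ 1.27  0.33 -0.06  1.46  0.02  1.35 -0.09]
top [[428.9, 0.0, 260.3], [0.0, 428.9, 191.4], [0.0, 0.0, 1.0]] [0.469 0.017 1.256] [[-0.01, -1.0, 0.02], [-0.99, 0.0, -0.13], [0.13, -0.02, -0.99]]
scene [[398.5, 0.0, 262.3], [0.0, 398.5, 185.6], [0.0, 0.0, 1.0]] [0.946 0.571 0.817] [[-0.85, 0.53, 0.02], [0.39, 0.65, -0.65], [-0.36, -0.55, -0.76]]
wrist [[335.3, 0.0, 252.5], [0.0, 335.3, 191.1], [0.0, 0.0, 1.0]] [ 0.239 -0.582  0.383] [[0.28, -0.96, -0.0], [-0.93, -0.27, 0.25], [-0.24, -0.07, -0.97]]
```

View pics/t0.png

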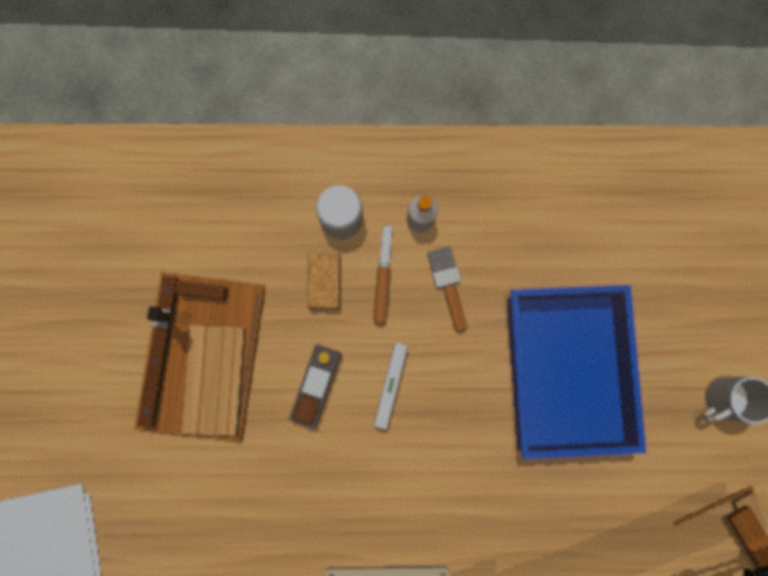

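View pics/s0.png

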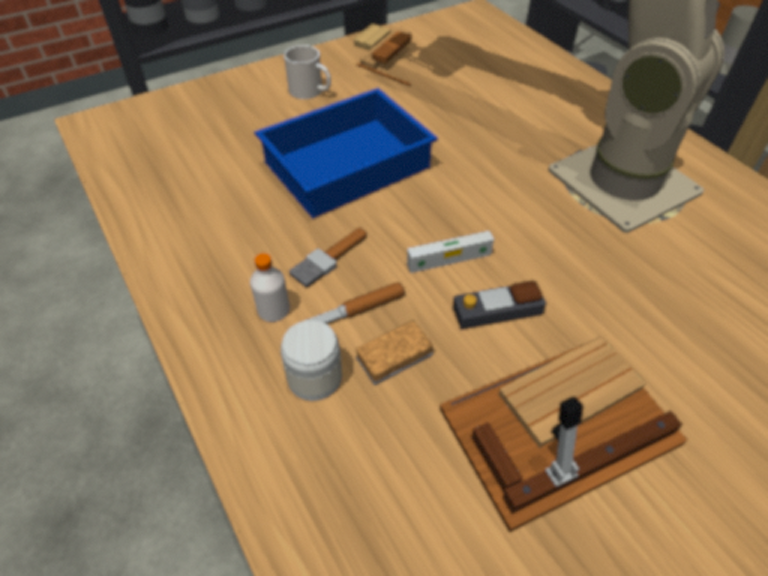

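The top view shows five tools. The sander is at (323,280), chisel at (383,275), brush at (448,290), plane at (316,386) and level at (391,386), and there is no driver. The jig is at left (200,355) and the tote at right (577,370). Next I'll take enlarged crops for precise fits.

```bash
python3 - <<'E'
from h import *
im=cv2.imread('pics/t0.png_raw.png')
a=im[175:300,85:185]; cv2.imwrite('pics/c1.png',cv2.resize(a,None,fx=4.5,fy=4.5,interpolation=cv2.INTER_CUBIC))
a=im[140:295,185:320]; cv2.imwrite('pics/c2.png',cv2.resize(a,None,fx=3.8,fy=3.8,interpolation=cv2.INTER_CUBIC))
print(w2px('top',[[.1725,-.6,.22],[.1725,-.6,0]]))
print(px2w('top',[[745,530],[740,400]],0))
E
```

```text
[[774.87877436 564.63108321]
 [703.63875388 530.51819803]]
[[ 0.17262358 -0.67923022  0.        ]
 [ 0.41539257 -0.68888083  0.        ]]
```

View pics/c1.png

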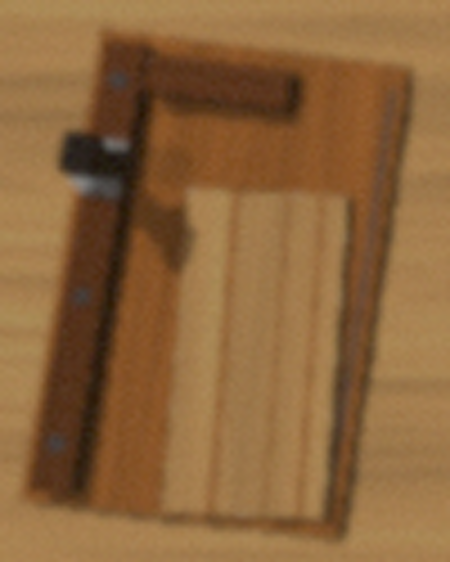

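View pics/c2.png

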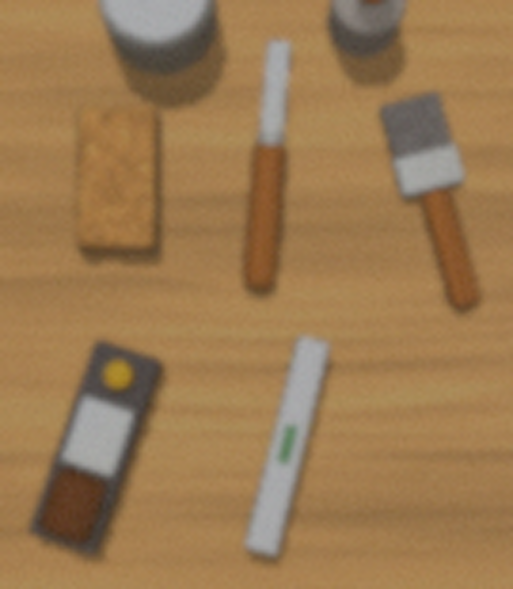

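```bash
cat > fit.py <<'E'
from h import *
from scipy.optimize import least_squares
def fit(name,pts,px,x0,camname='top',c=None):
    pts=np.array(pts,float)/1000; px=np.array(px,float)
    def f(p):
        cs,sn=np.cos(p[2]),np.sin(p[2])
        W=np.c_[p[0]+cs*pts[:,0]-sn*pts[:,1],p[1]+sn*pts[:,0]+cs*pts[:,1],pts[:,2]]
        return (w2px(camname,W,1,c)-px).ravel()
    s=least_squares(f,x0,loss='soft_l1'); print(name,s.x[:2].round(4),'yaw',np.degrees(s.x[2]).round(2),'res',f(s.x).round(1)); return s.x
E
python3 - <<'E'
from fit import *
a=lambda p:np.array([85,175])+np.array(p)/4.5-0.4
b=lambda p:np.array([185,140])+np.array(p)/3.8-0.4
J=fit('jig',[(150,-100,18),(-150,-100,18),(135,-33,48),(110,-33,48),(140,60,48),(-140,60,48)],a([(412,68),(342,538),(300,75),(297,115),(152,45),(78,495)]),[.45,.4,0])
B=fit('board',[(100,50,36),(100,-50,36),(-100,-50,36),(-100,50,36)],a([(187,190),(348,195),(325,520),(163,514)]),[.45,.4,0])
d=B[:2]-J[:2];c,s=np.cos(J[2]),np.sin(J[2]); print('board in jig',c*d[0]+s*d[1],-s*d[0]+c*d[1],np.degrees(B[2]-J[2]))
q=lambda L,W,z:[(L/2,W/2,z),(L/2,-W/2,z),(-L/2,-W/2,z),(-L/2,W/2,z)]
fit('sander',q(110,60,32),b([(80,105),(158,108),(155,248),(78,247)]),[.6,.1,0])
fit('level',q(160,24,44),b([(298,337),(329,345),(278,556),(247,545)]),[.4,0,0])
fit('plane',q(150,52,34),b([(98,343),(162,362),(97,556),(32,533)]),[.4,0,0])
fit('chisel',[(-87,0,12),(27,0,12),(107,0,6)],b([(258,290),(270,145),(279,42)]),[.6,0,0])
fit('brush',[(80,25,18),(80,-25,18),(7,25,18),(7,-25,18),(-87,0,14)],b([(382,107),(438,93),(403,197),(465,183),(465,305)]),[.6,0,0])
fit('tote',q(306,226,80),np.array([(510,290),(632,286),(645,453),(518,458)])/1.5,[.4,-.3,0])
fit('tin',[(0,0,100)],np.array([(340,205)])/1.5,[.7,0.1,0])
fit('glue',[(0,0,120)],np.array([(424,203)])/1.5,[.7,-.1,0])
E
```

```text
jig [0.506  0.3505] yaw -7.47 res [ 1.   0.1  0.5  0.7 -0.2 -0.7 -1.  -0.8  0.3  0.1 -0.6  0.4]
board [0.4609 0.3247] yaw -2.35 res [ 0.2 -0.1 -0.2  0.1  0.1 -0.  -0.1  0.1]
board in jig -0.04137088086078385 -0.03145676336521065 5.119516438740095
sander [0.6505 0.1195] yaw -0.75 res [-0.  -0.1  0.2 -0.7  0.3  0.3 -0.5  0.4]
level [ 0.4489 -0.0082] yaw -14.17 res [ 0.1 -0.5  0.2 -0.6 -0.   0.2 -0.3  1. ]
plane [0.4477 0.1326] yaw -18.48 res [-0.2 -0.8  0.4 -0.1  0.2  0.3 -0.4  0.4]
chisel [0.6523 0.006 ] yaw -5.0 res [-0.  -0.   0.1 -0.5 -0.1  0.6]
brush [ 0.635  -0.1236] yaw 14.02 res [-0.9 -0.1  0.7 -0.5 -0.1  0.1  0.1 -0.3  0.1  0.9]
tote [ 0.4742 -0.3463] yaw 1.29 res [ 0.2 -0.9 -0.6 -0.3 -0.4  0.9  0.9  0.2]
tin [0.7782 0.0845] yaw 0.0 res [ 0. -0.]
glue [ 0.7766 -0.069 ] yaw 0.0 res [-0.  0.]
```

```bash
cat > plan.py <<'E'
from h import *
import sys,json
def plan(wps,g=100,e=None,Rm=None):
    """wps: (x,y,z,yaw_deg,grip or None,rows). None keeps value"""
    if e is None: e,Rm=st()
    a=np.degrees(np.arctan2(Rm[1,0],Rm[0,0])); p=np.array(e); rows=[]
    for x,y,z,yw,gr,n in wps:
        tgt=[p[i] if v is None else v for i,v in enumerate((x,y,z))]; yt=a if yw is None else yw
        yt=a+(yt-a+90)%180-90
        g=g if gr is None else gr
        for k in range(n):
            rem=(np.array(tgt)-p)/(n-k); s=round(-(yt-a)/(n-k))
            t=np.radians(a); tx=np.array([np.cos(t),np.sin(t),0]);ty=np.array([np.sin(t),-np.cos(t),0])
            d=[round(float(rem@tx),3),round(float(rem@ty),3),round(float(-rem[2]),3)]
            p=p+d[0]*tx+d[1]*ty-np.array([0,0,d[2]]); a-=s
            w=''
            if np.linalg.norm(d)>.0625 or abs(s)>10: w=' !!'
            rows.append(dict(gripper=g,dx=d[0]+0,dy=d[1]+0,dz=d[2]+0,spin=s)); 
            if w: print(len(rows),w)
    for i in range(0,len(rows),8): print(json.dumps(rows[i:i+8]))
    print(len(rows),'end',p.round(4),round(a,1))
E
python3 - <<'E'
from plan import *
plan([(.40,-.33,.22,None,100,6),(.449,-.008,.15,-14,100,8),(.449,-.008,.008,-14,100,5),(None,None,None,None,25,5)])
E
```

```text
t 0.1 p [ 0.1725 -0.6004  0.2218] x [ 0.961  0.276 -0.   ] y [ 0.276 -0.961 -0.001] z [-0.     0.001 -1.   ] w 0.0873 F [-0.6 -0.5  0.7] q [ 1.27  0.33 -0.06  1.46  0.02  1.35 -0.09]
[{"gripper": 100, "dx": 0.049, "dy": -0.033, "dz": 0.0, "spin": 0}, {"gripper": 100, "dx": 0.049, "dy": -0.033, "dz": 0.0, "spin": 0}, {"gripper": 100, "dx": 0.049, "dy": -0.033, "dz": 0.0, "spin": 0}, {"gripper": 100, "dx": 0.049, "dy": -0.033, "dz": 0.001, "spin": 0}, {"gripper": 100, "dx": 0.049, "dy": -0.033, "dz": 0.0, "spin": 0}, {"gripper": 100, "dx": 0.048, "dy": -0.032, "dz": 0.001, "spin": 0}, {"gripper": 100, "dx": 0.017, "dy": -0.037, "dz": 0.009, "spin": 4}, {"gripper": 100, "dx": 0.014, "dy": -0.038, "dz": 0.009, "spin": 4}]
[{"gripper": 100, "dx": 0.012, "dy": -0.039, "dz": 0.009, "spin": 4}, {"gripper": 100, "dx": 0.009, "dy": -0.04, "dz": 0.009, "spin": 4}, {"gripper": 100, "dx": 0.006, "dy": -0.04, "dz": 0.008, "spin": 4}, {"gripper": 100, "dx": 0.003, "dy": -0.041, "dz": 0.009, "spin": 3}, {"gripper": 100, "dx": 0.002, "dy": -0.041, "dz": 0.008, "spin": 4}, {"gripper": 100, "dx": -0.002, "dy": -0.04, "dz": 0.009, "spin": 3}, {"gripper": 100, "dx": 0.0, "dy": 0.0, "dz": 0.028, "spin": 0}, {"gripper": 100, "dx": 0.0, "dy": 0.0, "dz": 0.028, "spin": 0}]
[{"gripper": 100, "dx": 0.0, "dy": 0.0, "dz": 0.029, "spin": 0}, {"gripper": 100, "dx": 0.0, "dy": 0.0, "dz": 0.028, "spin": 0}, {"gripper": 100, "dx": 0.0, "dy": 0.0, "dz": 0.029, "spin": 0}, {"gripper": 25, "dx": 0.0, "dy": 0.0, "dz": 0.0, "spin": 0}, {"gripper": 25, "dx": 0.0, "dy": 0.0, "dz": 0.0, "spin": 0}, {"gripper": 25, "dx": 0.0, "dy": 0.0, "dz": 0.0, "spin": 0}, {"gripper": 25, "dx": 0.0, "dy": 0.0, "dz": 0.0, "spin": 0}, {"gripper": 25, "dx": 0.0, "dy": 0.0, "dz": 0.0, "spin": 0}]
24 end [ 0.4486 -0.0081  0.0078] -14.0
```

Emit:
arm_command:
  increments:
    - {"gripper": 100, "dx": 0.049, "dy": -0.033, "dz": 0, "spin": 0}
    - {"gripper": 100, "dx": 0.049, "dy": -0.033, "dz": 0, "spin": 0}
    - {"gripper": 100, "dx": 0.049, "dy": -0.033, "dz": 0, "spin": 0}
    - {"gripper": 100, "dx": 0.049, "dy": -0.033, "dz": 0.001, "spin": 0}
    - {"gripper": 100, "dx": 0.049, "dy": -0.033, "dz": 0, "spin": 0}
    - {"gripper": 100, "dx": 0.048, "dy": -0.032, "dz": 0.001, "spin": 0}
    - {"gripper": 100, "dx": 0.017, "dy": -0.037, "dz": 0.009, "spin": 4}
    - {"gripper": 100, "dx": 0.014, "dy": -0.038, "dz": 0.009, "spin": 4}
  grip_force: 30

```text
time: 1.1
ee_pos: [0.4119, -0.2484, 0.202]
eef_rot: [0.998, 0.069, -0.0, -0.0]
ft_force: [1.0, 0.1, 0.4]
width: 0.0868
```

Emit:
arm_command:
  increments:
    - {"gripper": 100, "dx": 0.012, "dy": -0.039, "dz": 0.009, "spin": 4}
    - {"gripper": 100, "dx": 0.009, "dy": -0.04, "dz": 0.009, "spin": 4}
    - {"gripper": 100, "dx": 0.006, "dy": -0.04, "dz": 0.008, "spin": 4}
    - {"gripper": 100, "dx": 0.003, "dy": -0.041, "dz": 0.009, "spin": 3}
    - {"gripper": 100, "dx": 0.002, "dy": -0.041, "dz": 0.008, "spin": 4}
    - {"gripper": 100, "dx": -0.002, "dy": -0.04, "dz": 0.009, "spin": 3}
    - {"gripper": 100, "dx": 0, "dy": 0, "dz": 0, "spin": 0}
    - {"gripper": 100, "dx": 0, "dy": 0, "dz": 0, "spin": 0}

```text
time: 2.1
ee_pos: [0.4485, -0.0091, 0.1504]
eef_rot: [0.993, -0.121, -0.0, 0.0]
ft_force: [0.5, -1.7, 0.8]
width: 0.0871
```

```bash
python3 - <<'E'
from plan import *
snap('wrist','w1.png')
plan([(.449,-.008,.10,-14,100,3),(.449,-.008,.008,-14,100,5),(None,None,None,None,0,5),(None,None,.16,None,0,3)])
print(w2px('wrist',[[.449,-.008,.044]]))
E
```

```text
t 2.15 p [ 0.4486 -0.0095  0.1505] x [ 0.97  -0.242 -0.   ] y [-0.242 -0.97   0.   ] z [-0. -0. -1.] w 0.0871 F [ 0.5 -0.8 -0.1] q [ 0.55  0.04 -0.63  1.97  0.02  1.14 -1.91]
[{"gripper": 100, "dx": 0.0, "dy": -0.001, "dz": 0.017, "spin": 0}, {"gripper": 100, "dx": 0.0, "dy": 0.0, "dz": 0.017, "spin": 0}, {"gripper": 100, "dx": 0.0, "dy": -0.001, "dz": 0.017, "spin": 0}, {"gripper": 100, "dx": 0.0, "dy": 0.0, "dz": 0.018, "spin": 0}, {"gripper": 100, "dx": 0.0, "dy": 0.0, "dz": 0.018, "spin": 0}, {"gripper": 100, "dx": 0.0, "dy": 0.0, "dz": 0.019, "spin": 0}, {"gripper": 100, "dx": 0.0, "dy": 0.0, "dz": 0.018, "spin": 0}, {"gripper": 100, "dx": 0.0, "dy": 0.0, "dz": 0.019, "spin": 0}]
[{"gripper": 0, "dx": 0.0, "dy": 0.0, "dz": 0.0, "spin": 0}, {"gripper": 0, "dx": 0.0, "dy": 0.0, "dz": 0.0, "spin": 0}, {"gripper": 0, "dx": 0.0, "dy": 0.0, "dz": 0.0, "spin": 0}, {"gripper": 0, "dx": 0.0, "dy": 0.0, "dz": 0.0, "spin": 0}, {"gripper": 0, "dx": 0.0, "dy": 0.0, "dz": 0.0, "spin": 0}, {"gripper": 0, "dx": 0.0, "dy": 0.0, "dz": -0.051, "spin": 0}, {"gripper": 0, "dx": 0.0, "dy": 0.0, "dz": -0.051, "spin": 0}, {"gripper": 0, "dx": 0.0, "dy": 0.0, "dz": -0.05, "spin": 0}]
16 end [ 0.4491 -0.0076  0.1595] -14.0
[[375.74481931 286.08797682]]
```

View pics/w1.png

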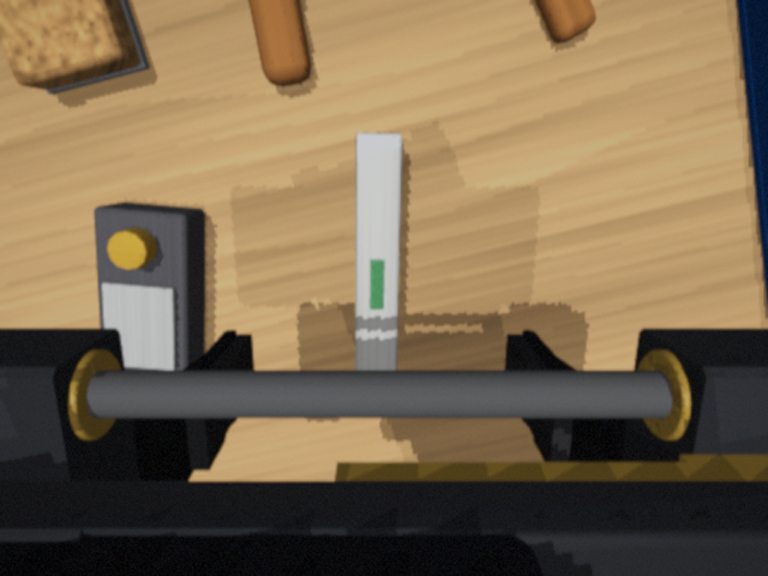

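The level is centred between the fingers at (378,285), matching the prediction. I'll descend and grip.

Emit:
arm_command:
  increments:
    - {"gripper": 100, "dx": 0, "dy": -0.001, "dz": 0.02, "spin": 0}
    - {"gripper": 100, "dx": 0, "dy": 0, "dz": 0.03, "spin": 0}
    - {"gripper": 100, "dx": 0, "dy": 0, "dz": 0.03, "spin": 0}
    - {"gripper": 100, "dx": 0, "dy": 0, "dz": 0.03, "spin": 0}
    - {"gripper": 100, "dx": 0, "dy": 0, "dz": 0.02, "spin": 0}
    - {"gripper": 100, "dx": 0, "dy": 0, "dz": 0.012, "spin": 0}
    - {"gripper": 0, "dx": 0, "dy": 0, "dz": 0, "spin": 0}
    - {"gripper": 0, "dx": 0, "dy": 0, "dz": 0, "spin": 0}

```text
time: 3.15
ee_pos: [0.4496, -0.0078, 0.0093]
eef_rot: [0.993, -0.122, 0.001, 0.0]
ft_force: [-0.0, 1.2, -0.1]
width: 0.0743
```

Emit:
arm_command:
  increments:
    - {"gripper": 0, "dx": 0, "dy": 0, "dz": 0, "spin": 0}
    - {"gripper": 0, "dx": 0, "dy": 0, "dz": 0, "spin": 0}
    - {"gripper": 0, "dx": 0, "dy": 0, "dz": 0, "spin": 0}
    - {"gripper": 0, "dx": 0, "dy": 0, "dz": -0.02, "spin": 0}
    - {"gripper": 0, "dx": 0, "dy": 0, "dz": -0.03, "spin": 0}
    - {"gripper": 0, "dx": 0, "dy": 0, "dz": -0.04, "spin": 0}
    - {"gripper": 0, "dx": 0, "dy": 0, "dz": -0.04, "spin": 0}
    - {"gripper": 0, "dx": 0, "dy": 0, "dz": -0.02, "spin": 0}

```text
time: 4.15
ee_pos: [0.4497, -0.0074, 0.1608]
eef_rot: [0.993, -0.122, 0.001, 0.0]
ft_force: [0.0, -1.0, -0.7]
width: 0.002
```

```bash
cat >> plan.py <<'E'
T=np.array([.4742,-.3463]);TY=1.3
def tote(x,y):
    t=np.radians(TY);return T+np.array([np.cos(t)*x-np.sin(t)*y,np.sin(t)*x+np.cos(t)*y])/1000
E
python3 - <<'E'
from plan import *
x,y=tote(-55,-60);print(x,y)
plan([(x,y,.16,TY,0,10),(x,y,.02,TY,0,5),(x,y,.02,TY,42,3),(x,y,.14,TY,42,3)])
E
```

```text
0.42057539650161846 -0.4075323599058649
t 4.15 p [ 0.4497 -0.0074  0.1608] x [ 0.97  -0.241  0.003] y [-0.241 -0.97   0.   ] z [ 0.003 -0.001 -1.   ] w 0.002 F [ 0.  -1.  -0.7] q [ 0.56  0.03 -0.64  1.96  0.02  1.16 -1.91]
[{"gripper": 0, "dx": 0.007, "dy": 0.04, "dz": 0.0, "spin": -2}, {"gripper": 0, "dx": 0.005, "dy": 0.04, "dz": 0.0, "spin": -1}, {"gripper": 0, "dx": 0.005, "dy": 0.04, "dz": 0.0, "spin": -2}, {"gripper": 0, "dx": 0.003, "dy": 0.04, "dz": 0.0, "spin": -1}, {"gripper": 0, "dx": 0.003, "dy": 0.04, "dz": 0.0, "spin": -2}, {"gripper": 0, "dx": 0.001, "dy": 0.04, "dz": 0.0, "spin": -1}, {"gripper": 0, "dx": 0.001, "dy": 0.04, "dz": 0.0, "spin": -2}, {"gripper": 0, "dx": -0.001, "dy": 0.04, "dz": 0.0, "spin": -1}]
[{"gripper": 0, "dx": -0.001, "dy": 0.04, "dz": 0.0, "spin": -2}, {"gripper": 0, "dx": -0.003, "dy": 0.04, "dz": 0.001, "spin": -1}, {"gripper": 0, "dx": 0.0, "dy": 0.0, "dz": 0.028, "spin": 0}, {"gripper": 0, "dx": 0.0, "dy": 0.0, "dz": 0.028, "spin": 0}, {"gripper": 0, "dx": 0.0, "dy": 0.0, "dz": 0.028, "spin": 0}, {"gripper": 0, "dx": 0.0, "dy": 0.0, "dz": 0.028, "spin": 0}, {"gripper": 0, "dx": 0.0, "dy": 0.0, "dz": 0.028, "spin": 0}, {"gripper": 42, "dx": 0.0, "dy": 0.0, "dz": 0.0, "spin": 0}]
[{"gripper": 42, "dx": 0.0, "dy": 0.0, "dz": 0.0, "spin": 0}, {"gripper": 42, "dx": 0.0, "dy": 0.0, "dz": 0.0, "spin": 0}, {"gripper": 42, "dx": 0.0, "dy": 0.0, "dz": -0.04, "spin": 0}, {"gripper": 42, "dx": 0.0, "dy": 0.0, "dz": -0.04, "spin": 0}, {"gripper": 42, "dx": 0.0, "dy": 0.0, "dz": -0.04, "spin": 0}]
21 end [ 0.4209 -0.408   0.1398] 1.0
```

The gripper missed because I lifted before the slow fingers had closed. I'll look at where the level is now.

```bash
python3 - <<'E'
from plan import *
snap('wrist','w2.png')
E
```

```text
(no output)
```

View pics/w2.png

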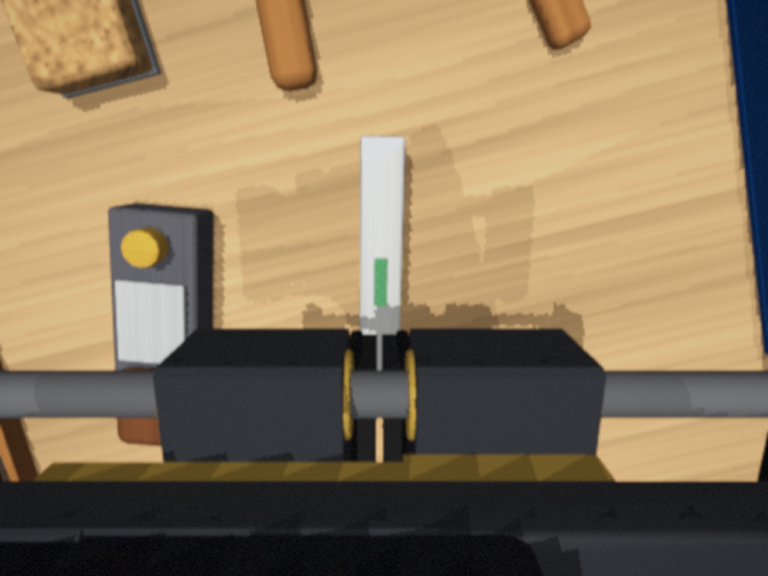

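The level is unmoved at (382,235). I'll open to 60%, descend, and wait longer before lifting.

Emit:
arm_command:
  increments:
    - {"gripper": 60, "dx": 0, "dy": 0, "dz": 0.02, "spin": 0}
    - {"gripper": 60, "dx": 0, "dy": 0, "dz": 0.02, "spin": 0}
    - {"gripper": 60, "dx": 0, "dy": 0, "dz": 0.02, "spin": 0}
    - {"gripper": 60, "dx": 0, "dy": 0, "dz": 0.01, "spin": 0}
    - {"gripper": 60, "dx": 0, "dy": 0, "dz": 0.01, "spin": 0}
    - {"gripper": 60, "dx": 0, "dy": 0, "dz": 0.01, "spin": 0}
    - {"gripper": 60, "dx": 0, "dy": 0, "dz": 0, "spin": 0}
    - {"gripper": 60, "dx": 0, "dy": 0, "dz": 0, "spin": 0}

```text
time: 5.2
ee_pos: [0.4493, -0.0075, 0.0689]
eef_rot: [0.993, -0.122, 0.0, 0.0]
ft_force: [-0.2, -0.1, -0.7]
width: 0.0521
```

Emit:
arm_command:
  increments:
    - {"gripper": 60, "dx": 0, "dy": 0, "dz": 0.03, "spin": 0}
    - {"gripper": 60, "dx": 0, "dy": 0, "dz": 0.02, "spin": 0}
    - {"gripper": 60, "dx": 0, "dy": 0, "dz": 0.013, "spin": 0}
    - {"gripper": 0, "dx": 0, "dy": 0, "dz": 0, "spin": 0}
    - {"gripper": 0, "dx": 0, "dy": 0, "dz": 0, "spin": 0}
    - {"gripper": 0, "dx": 0, "dy": 0, "dz": 0, "spin": 0}
    - {"gripper": 0, "dx": 0, "dy": 0, "dz": 0, "spin": 0}
    - {"gripper": 0, "dx": 0, "dy": 0, "dz": 0, "spin": 0}

```text
time: 6.2
ee_pos: [0.4494, -0.0076, 0.0061]
eef_rot: [0.993, -0.122, 0.0, 0.0]
ft_force: [-1.7, -0.5, 5.7]
width: 0.0238
```

```bash
python3 - <<'E'
from plan import *
x,y=tote(-55,-60)
plan([(None,None,.06,None,0,2),(.449,-.06,.16,None,0,3),(x,y,.16,TY,0,9),(x,y,.022,TY,0,5),(x,y,.02,TY,42,5)])
E
```

```text
t 6.2 p [ 0.4494 -0.0076  0.0061] x [ 0.97  -0.242  0.001] y [-0.242 -0.97   0.   ] z [ 0.001 -0.    -1.   ] w 0.0238 F [-1.7 -0.5  5.7] q [ 0.49  0.27 -0.62  2.1   0.21  0.83 -2.07]
[{"gripper": 0, "dx": 0.0, "dy": 0.0, "dz": -0.027, "spin": 0}, {"gripper": 0, "dx": 0.0, "dy": 0.0, "dz": -0.027, "spin": 0}, {"gripper": 0, "dx": 0.004, "dy": 0.017, "dz": -0.033, "spin": 0}, {"gripper": 0, "dx": 0.004, "dy": 0.017, "dz": -0.033, "spin": 0}, {"gripper": 0, "dx": 0.004, "dy": 0.017, "dz": -0.034, "spin": 0}, {"gripper": 0, "dx": 0.006, "dy": 0.038, "dz": 0.0, "spin": -2}, {"gripper": 0, "dx": 0.005, "dy": 0.038, "dz": 0.0, "spin": -2}, {"gripper": 0, "dx": 0.004, "dy": 0.039, "dz": 0.0, "spin": -2}]
[{"gripper": 0, "dx": 0.002, "dy": 0.039, "dz": 0.0, "spin": -2}, {"gripper": 0, "dx": 0.001, "dy": 0.039, "dz": 0.0, "spin": -1}, {"gripper": 0, "dx": 0.0, "dy": 0.039, "dz": 0.0, "spin": -2}, {"gripper": 0, "dx": -0.001, "dy": 0.039, "dz": 0.0, "spin": -1}, {"gripper": 0, "dx": -0.002, "dy": 0.038, "dz": 0.0, "spin": -2}, {"gripper": 0, "dx": -0.003, "dy": 0.038, "dz": 0.0, "spin": -1}, {"gripper": 0, "dx": 0.0, "dy": 0.0, "dz": 0.028, "spin": 0}, {"gripper": 0, "dx": 0.0, "dy": 0.0, "dz": 0.028, "spin": 0}]
[{"gripper": 0, "dx": 0.0, "dy": 0.0, "dz": 0.027, "spin": 0}, {"gripper": 0, "dx": 0.0, "dy": 0.0, "dz": 0.028, "spin": 0}, {"gripper": 0, "dx": 0.0, "dy": 0.0, "dz": 0.027, "spin": 0}, {"gripper": 42, "dx": 0.0, "dy": 0.0, "dz": 0.0, "spin": 0}, {"gripper": 42, "dx": 0.0, "dy": 0.0, "dz": 0.001, "spin": 0}, {"gripper": 42, "dx": 0.0, "dy": 0.0, "dz": 0.0, "spin": 0}, {"gripper": 42, "dx": 0.0, "dy": 0.0, "dz": 0.001, "spin": 0}, {"gripper": 42, "dx": 0.0, "dy": 0.0, "dz": 0.0, "spin": 0}]
24 end [ 0.4203 -0.4071  0.0201] 1.0
```

Emit:
arm_command:
  increments:
    - {"gripper": 0, "dx": 0, "dy": 0, "dz": -0.027, "spin": 0}
    - {"gripper": 0, "dx": 0, "dy": 0, "dz": -0.027, "spin": 0}
    - {"gripper": 0, "dx": 0.004, "dy": 0.017, "dz": -0.033, "spin": 0}
    - {"gripper": 0, "dx": 0.004, "dy": 0.017, "dz": -0.033, "spin": 0}
    - {"gripper": 0, "dx": 0.004, "dy": 0.017, "dz": -0.034, "spin": 0}
    - {"gripper": 0, "dx": 0.006, "dy": 0.038, "dz": 0, "spin": -2}
    - {"gripper": 0, "dx": 0.005, "dy": 0.038, "dz": 0, "spin": -2}
    - {"gripper": 0, "dx": 0.004, "dy": 0.039, "dz": 0, "spin": -2}

```text
time: 7.2
ee_pos: [0.4387, -0.1766, 0.1595]
eef_rot: [0.998, -0.069, -0.0, 0.0]
ft_force: [0.9, -0.0, -2.6]
width: 0.0238
```

Emit:
arm_command:
  increments:
    - {"gripper": 0, "dx": 0.002, "dy": 0.039, "dz": 0, "spin": -2}
    - {"gripper": 0, "dx": 0.001, "dy": 0.039, "dz": 0, "spin": -1}
    - {"gripper": 0, "dx": 0, "dy": 0.039, "dz": 0, "spin": -2}
    - {"gripper": 0, "dx": -0.001, "dy": 0.039, "dz": 0, "spin": -1}
    - {"gripper": 0, "dx": -0.002, "dy": 0.038, "dz": 0, "spin": -2}
    - {"gripper": 0, "dx": -0.003, "dy": 0.038, "dz": 0, "spin": -1}
    - {"gripper": 0, "dx": 0, "dy": 0, "dz": 0.02, "spin": 0}
    - {"gripper": 0, "dx": 0, "dy": 0, "dz": 0.02, "spin": 0}

```text
time: 8.2
ee_pos: [0.4197, -0.4072, 0.1186]
eef_rot: [1.0, 0.009, -0.0, -0.0]
ft_force: [-0.4, -0.0, -1.7]
width: 0.0236
```

```bash
python3 - <<'E'
from plan import *
st()
snap('wrist','w3.png')
E
```

```text
t 8.2 p [ 0.4197 -0.4072  0.1186] x [ 1.     0.017 -0.   ] y [ 0.017 -1.    -0.   ] z [-0.  0. -1.] w 0.0236 F [-0.4 -0.  -1.7] q [ 0.96  0.34 -0.33  1.68  0.12  1.13 -0.95]
```

View pics/w3.png

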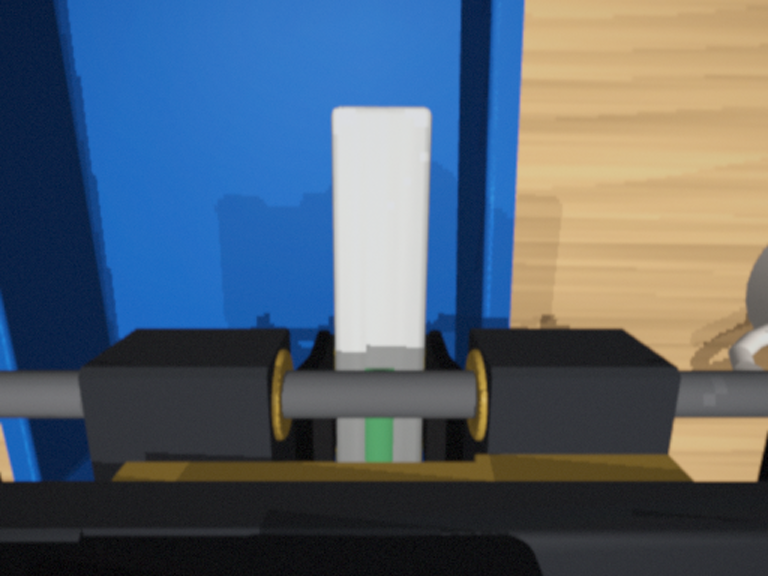

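The level is held at (380,230), inside the tote walls with its right edge near the wall. I'll nudge left 5 mm, lower and release.

Emit:
arm_command:
  increments:
    - {"gripper": 0, "dx": 0, "dy": -0.005, "dz": 0.02, "spin": 0}
    - {"gripper": 0, "dx": 0, "dy": 0, "dz": 0.03, "spin": 0}
    - {"gripper": 0, "dx": 0, "dy": 0, "dz": 0.03, "spin": 0}
    - {"gripper": 0, "dx": 0, "dy": 0, "dz": 0.019, "spin": 0}
    - {"gripper": 45, "dx": 0, "dy": 0, "dz": 0, "spin": 0}
    - {"gripper": 45, "dx": 0, "dy": 0, "dz": 0, "spin": 0}
    - {"gripper": 45, "dx": 0, "dy": 0, "dz": 0, "spin": 0}
    - {"gripper": 45, "dx": 0, "dy": 0, "dz": -0.01, "spin": 0}

```text
time: 9.25
ee_pos: [0.4198, -0.402, 0.0311]
eef_rot: [1.0, 0.009, -0.0, -0.0]
ft_force: [-0.0, -0.5, -0.0]
width: 0.0391
```

```bash
python3 - <<'E'
from plan import *
plan([(None,None,.16,None,45,3),(.447,.07,.16,None,85,10),(.447,.10,.14,0,90,3)])
E
```

```text
t 9.25 p [ 0.4198 -0.402   0.0311] x [ 1.     0.018 -0.   ] y [ 0.018 -1.    -0.   ] z [-0.  0. -1.] w 0.0391 F [-0.  -0.5 -0. ] q [ 0.95  0.44 -0.32  1.76  0.16  0.97 -0.99]
[{"gripper": 45, "dx": 0.0, "dy": 0.0, "dz": -0.043, "spin": 0}, {"gripper": 45, "dx": 0.0, "dy": 0.0, "dz": -0.043, "spin": 0}, {"gripper": 45, "dx": 0.0, "dy": 0.0, "dz": -0.043, "spin": 0}, {"gripper": 85, "dx": 0.004, "dy": -0.047, "dz": 0.0, "spin": 0}, {"gripper": 85, "dx": 0.004, "dy": -0.047, "dz": 0.0, "spin": 0}, {"gripper": 85, "dx": 0.003, "dy": -0.047, "dz": 0.0, "spin": 0}, {"gripper": 85, "dx": 0.004, "dy": -0.047, "dz": 0.0, "spin": 0}, {"gripper": 85, "dx": 0.003, "dy": -0.047, "dz": 0.0, "spin": 0}]
[{"gripper": 85, "dx": 0.004, "dy": -0.047, "dz": 0.0, "spin": 0}, {"gripper": 85, "dx": 0.003, "dy": -0.047, "dz": 0.0, "spin": 0}, {"gripper": 85, "dx": 0.004, "dy": -0.047, "dz": 0.0, "spin": 0}, {"gripper": 85, "dx": 0.003, "dy": -0.048, "dz": 0.0, "spin": 0}, {"gripper": 85, "dx": 0.004, "dy": -0.047, "dz": 0.0, "spin": 0}, {"gripper": 90, "dx": 0.0, "dy": -0.01, "dz": 0.007, "spin": 0}, {"gripper": 90, "dx": 0.0, "dy": -0.01, "dz": 0.007, "spin": 1}, {"gripper": 90, "dx": 0.0, "dy": -0.01, "dz": 0.006, "spin": 0}]
16 end [0.447  0.0996 0.1401] 0.0
```

```bash
python3 - <<'E'
from plan import *
e,Rm=st()
plan([(None,None,.13,None,85,2),(.4545,.13,.14,-18.5,85,14)],e=e,Rm=Rm)
E
```

```text
t 9.25 p [ 0.4198 -0.402   0.0311] x [ 1.     0.018 -0.   ] y [ 0.018 -1.    -0.   ] z [-0.  0. -1.] w 0.0391 F [-0.  -0.5 -0. ] q [ 0.95  0.44 -0.32  1.76  0.16  0.97 -0.99]
[{"gripper": 85, "dx": 0.0, "dy": 0.0, "dz": -0.049, "spin": 0}, {"gripper": 85, "dx": 0.0, "dy": 0.0, "dz": -0.05, "spin": 0}, {"gripper": 85, "dx": 0.003, "dy": -0.038, "dz": -0.001, "spin": 1}, {"gripper": 85, "dx": 0.003, "dy": -0.038, "dz": -0.001, "spin": 1}, {"gripper": 85, "dx": 0.002, "dy": -0.038, "dz": -0.001, "spin": 1}, {"gripper": 85, "dx": 0.001, "dy": -0.038, "dz": -0.001, "spin": 2}, {"gripper": 85, "dx": 0.0, "dy": -0.038, "dz": -0.001, "spin": 1}, {"gripper": 85, "dx": -0.001, "dy": -0.038, "dz": -0.001, "spin": 2}]
[{"gripper": 85, "dx": -0.002, "dy": -0.038, "dz": 0.0, "spin": 1}, {"gripper": 85, "dx": -0.003, "dy": -0.038, "dz": -0.001, "spin": 2}, {"gripper": 85, "dx": -0.004, "dy": -0.038, "dz": 0.0, "spin": 1}, {"gripper": 85, "dx": -0.005, "dy": -0.038, "dz": -0.001, "spin": 2}, {"gripper": 85, "dx": -0.006, "dy": -0.038, "dz": 0.0, "spin": 1}, {"gripper": 85, "dx": -0.007, "dy": -0.037, "dz": -0.001, "spin": 2}, {"gripper": 85, "dx": -0.008, "dy": -0.037, "dz": 0.0, "spin": 1}, {"gripper": 85, "dx": -0.009, "dy": -0.037, "dz": -0.001, "spin": 2}]
16 end [0.4544 0.13   0.1401] -19.0
```

Emit:
arm_command:
  increments:
    - {"gripper": 45, "dx": 0, "dy": 0, "dz": -0.049, "spin": 0}
    - {"gripper": 85, "dx": 0, "dy": 0, "dz": -0.05, "spin": 0}
    - {"gripper": 85, "dx": 0.003, "dy": -0.038, "dz": -0.001, "spin": 1}
    - {"gripper": 85, "dx": 0.003, "dy": -0.038, "dz": -0.001, "spin": 1}
    - {"gripper": 85, "dx": 0.002, "dy": -0.038, "dz": -0.001, "spin": 1}
    - {"gripper": 85, "dx": 0.001, "dy": -0.038, "dz": -0.001, "spin": 2}
    - {"gripper": 85, "dx": 0, "dy": -0.038, "dz": -0.001, "spin": 1}
    - {"gripper": 85, "dx": -0.001, "dy": -0.038, "dz": -0.001, "spin": 2}

```text
time: 10.25
ee_pos: [0.4354, -0.173, 0.1368]
eef_rot: [0.998, -0.061, 0.001, 0.001]
ft_force: [0.5, -0.3, 0.3]
width: 0.0738
```

Emit:
arm_command:
  increments:
    - {"gripper": 85, "dx": -0.002, "dy": -0.038, "dz": 0, "spin": 1}
    - {"gripper": 85, "dx": -0.003, "dy": -0.038, "dz": -0.001, "spin": 2}
    - {"gripper": 85, "dx": -0.004, "dy": -0.038, "dz": 0, "spin": 1}
    - {"gripper": 85, "dx": -0.005, "dy": -0.038, "dz": -0.001, "spin": 2}
    - {"gripper": 85, "dx": -0.006, "dy": -0.038, "dz": 0, "spin": 1}
    - {"gripper": 85, "dx": -0.007, "dy": -0.037, "dz": -0.001, "spin": 2}
    - {"gripper": 85, "dx": -0.008, "dy": -0.037, "dz": 0, "spin": 1}
    - {"gripper": 85, "dx": -0.009, "dy": -0.037, "dz": -0.001, "spin": 2}

```text
time: 11.25
ee_pos: [0.4547, 0.1311, 0.1406]
eef_rot: [0.986, -0.165, 0.001, 0.0]
ft_force: [-0.1, -0.6, 0.3]
width: 0.074
```

```bash
python3 - <<'E'
from plan import *
st()
snap('wrist','w4.png'); snap('top','t1.png')
E
```

```text
t 11.25 p [0.4547 0.1311 0.1406] x [ 0.945 -0.326  0.002] y [-0.326 -0.945  0.   ] z [ 0.002 -0.001 -1.   ] w 0.074 F [-0.1 -0.6  0.3] q [ 0.36  0.13 -0.78  1.92  0.1   1.13 -2.36]
```

View pics/w4.png

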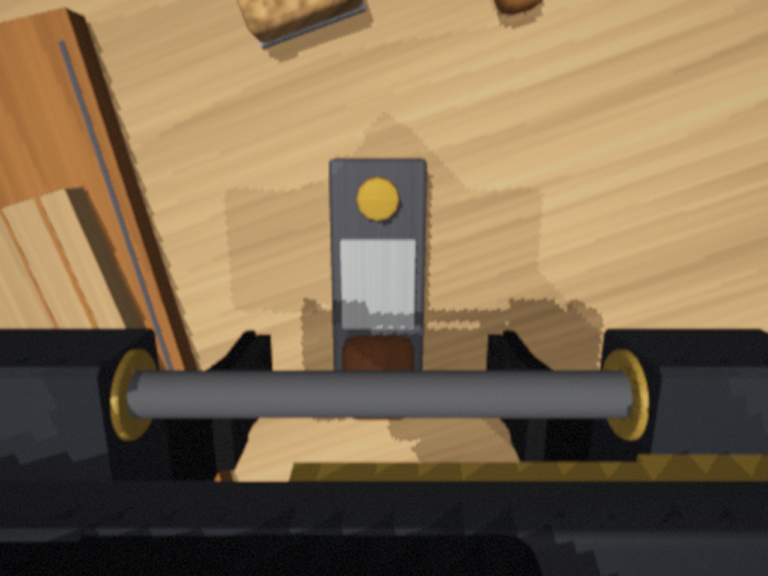

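View pics/t1.png

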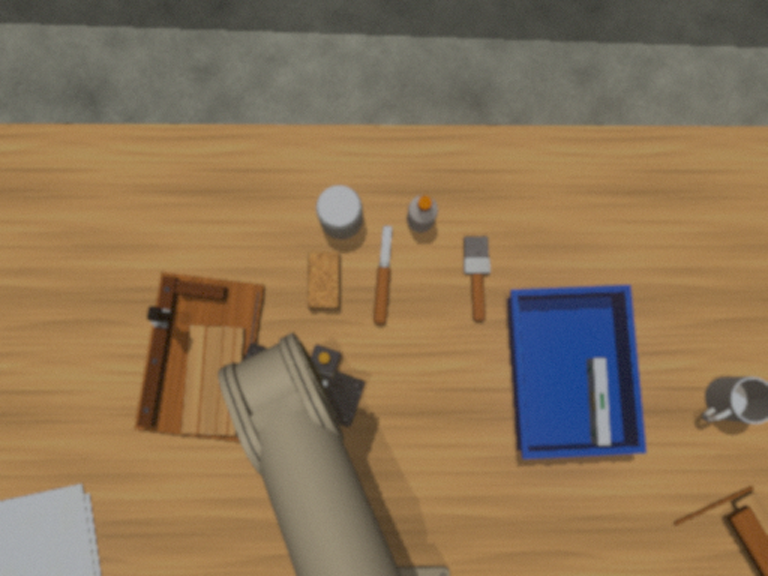

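The brush has been knocked to (478,280). The level lies in the tote at (600,400), and the plane is centred under the gripper at (378,260). I'll grip the plane now.

Emit:
arm_command:
  increments:
    - {"gripper": 85, "dx": 0, "dy": 0.001, "dz": 0.03, "spin": 0}
    - {"gripper": 85, "dx": 0, "dy": 0, "dz": 0.04, "spin": 0}
    - {"gripper": 85, "dx": 0, "dy": 0, "dz": 0.03, "spin": 0}
    - {"gripper": 85, "dx": 0, "dy": 0, "dz": 0.02, "spin": 0}
    - {"gripper": 85, "dx": 0, "dy": 0, "dz": 0.014, "spin": 0}
    - {"gripper": 0, "dx": 0, "dy": 0, "dz": 0, "spin": 0}
    - {"gripper": 0, "dx": 0, "dy": 0, "dz": 0, "spin": 0}
    - {"gripper": 0, "dx": 0, "dy": 0, "dz": 0, "spin": 0}
  grip_force: 45

```text
time: 12.35
ee_pos: [0.4549, 0.1294, 0.0064]
eef_rot: [0.986, -0.165, 0.001, -0.0]
ft_force: [-0.1, -1.0, 2.5]
width: 0.0519
```

Emit:
arm_command:
  increments:
    - {"gripper": 0, "dx": 0, "dy": 0, "dz": 0, "spin": 0}
    - {"gripper": 0, "dx": 0, "dy": 0, "dz": 0, "spin": 0}
    - {"gripper": 0, "dx": 0, "dy": 0, "dz": -0.02, "spin": 0}
    - {"gripper": 0, "dx": 0, "dy": 0, "dz": -0.03, "spin": 0}
    - {"gripper": 0, "dx": 0, "dy": 0, "dz": -0.04, "spin": 0}
    - {"gripper": 0, "dx": 0, "dy": 0, "dz": -0.04, "spin": 0}
    - {"gripper": 0, "dx": 0, "dy": 0, "dz": -0.02, "spin": 0}
    - {"gripper": 0, "dx": 0, "dy": 0, "dz": 0, "spin": 0}

```text
time: 13.35
ee_pos: [0.4546, 0.1289, 0.1564]
eef_rot: [0.986, -0.165, 0.001, 0.0]
ft_force: [0.3, -0.1, -5.1]
width: 0.0515
```

```bash
python3 - <<'E'
from plan import *
x,y=tote(-48,48)
plan([(x,y,.14,TY,0,12),(x,y,.025,TY,0,4)])
E
```

```text
t 13.35 p [0.4546 0.1289 0.1564] x [ 0.946 -0.325  0.002] y [-0.325 -0.946 -0.   ] z [ 0.002 -0.001 -1.   ] w 0.0515 F [ 0.3 -0.1 -5.1] q [ 0.38  0.11 -0.79  1.9   0.08  1.16 -2.34]
[{"gripper": 0, "dx": 0.009, "dy": 0.035, "dz": 0.001, "spin": -2}, {"gripper": 0, "dx": 0.008, "dy": 0.035, "dz": 0.001, "spin": -2}, {"gripper": 0, "dx": 0.007, "dy": 0.035, "dz": 0.001, "spin": -2}, {"gripper": 0, "dx": 0.006, "dy": 0.035, "dz": 0.001, "spin": -2}, {"gripper": 0, "dx": 0.004, "dy": 0.035, "dz": 0.002, "spin": -2}, {"gripper": 0, "dx": 0.003, "dy": 0.036, "dz": 0.001, "spin": -1}, {"gripper": 0, "dx": 0.003, "dy": 0.036, "dz": 0.002, "spin": -2}, {"gripper": 0, "dx": 0.001, "dy": 0.036, "dz": 0.001, "spin": -1}]
[{"gripper": 0, "dx": 0.001, "dy": 0.036, "dz": 0.002, "spin": -2}, {"gripper": 0, "dx": -0.001, "dy": 0.036, "dz": 0.001, "spin": -1}, {"gripper": 0, "dx": -0.001, "dy": 0.035, "dz": 0.002, "spin": -2}, {"gripper": 0, "dx": -0.002, "dy": 0.035, "dz": 0.001, "spin": -1}, {"gripper": 0, "dx": 0.0, "dy": 0.0, "dz": 0.029, "spin": 0}, {"gripper": 0, "dx": 0.0, "dy": 0.0, "dz": 0.029, "spin": 0}, {"gripper": 0, "dx": 0.0, "dy": 0.0, "dz": 0.029, "spin": 0}, {"gripper": 0, "dx": 0.0, "dy": 0.0, "dz": 0.028, "spin": 0}]
16 end [ 0.4255 -0.2989  0.0254] 1.0
```

Emit:
arm_command:
  increments:
    - {"gripper": 0, "dx": 0.009, "dy": 0.035, "dz": 0.001, "spin": -2}
    - {"gripper": 0, "dx": 0.008, "dy": 0.035, "dz": 0.001, "spin": -2}
    - {"gripper": 0, "dx": 0.007, "dy": 0.035, "dz": 0.001, "spin": -2}
    - {"gripper": 0, "dx": 0.006, "dy": 0.035, "dz": 0.001, "spin": -2}
    - {"gripper": 0, "dx": 0.004, "dy": 0.035, "dz": 0.002, "spin": -2}
    - {"gripper": 0, "dx": 0.003, "dy": 0.036, "dz": 0.001, "spin": -1}
    - {"gripper": 0, "dx": 0.003, "dy": 0.036, "dz": 0.002, "spin": -2}
    - {"gripper": 0, "dx": 0.001, "dy": 0.036, "dz": 0.001, "spin": -1}

```text
time: 14.35
ee_pos: [0.433, -0.158, 0.1437]
eef_rot: [0.999, -0.043, -0.001, -0.0]
ft_force: [-0.4, 0.4, -4.4]
width: 0.0515
```

Emit:
arm_command:
  increments:
    - {"gripper": 0, "dx": 0.001, "dy": 0.036, "dz": 0.002, "spin": -2}
    - {"gripper": 0, "dx": -0.001, "dy": 0.036, "dz": 0.001, "spin": -1}
    - {"gripper": 0, "dx": -0.001, "dy": 0.035, "dz": 0.002, "spin": -2}
    - {"gripper": 0, "dx": -0.002, "dy": 0.035, "dz": 0.001, "spin": -1}
    - {"gripper": 0, "dx": 0, "dy": 0, "dz": 0.029, "spin": 0}
    - {"gripper": 0, "dx": 0, "dy": 0, "dz": 0.029, "spin": 0}
    - {"gripper": 0, "dx": 0, "dy": 0, "dz": 0.029, "spin": 0}
    - {"gripper": 0, "dx": 0, "dy": 0, "dz": 0.028, "spin": 0}

```text
time: 15.35
ee_pos: [0.4259, -0.2985, 0.0231]
eef_rot: [1.0, 0.009, 0.001, 0.0]
ft_force: [5.0, 0.2, 5.0]
width: 0.0515
```

Emit:
arm_command:
  increments:
    - {"gripper": 72, "dx": 0, "dy": 0, "dz": 0, "spin": 0}
    - {"gripper": 72, "dx": 0, "dy": 0, "dz": 0, "spin": 0}
    - {"gripper": 72, "dx": 0, "dy": 0, "dz": 0, "spin": 0}
    - {"gripper": 72, "dx": 0, "dy": 0, "dz": 0, "spin": 0}
    - {"gripper": 72, "dx": 0, "dy": 0, "dz": -0.02, "spin": 0}
    - {"gripper": 72, "dx": 0, "dy": 0, "dz": -0.03, "spin": 0}
    - {"gripper": 72, "dx": 0, "dy": 0, "dz": -0.04, "spin": 0}
    - {"gripper": 72, "dx": 0, "dy": 0, "dz": -0.04, "spin": 0}

```text
time: 16.35
ee_pos: [0.425, -0.2988, 0.1562]
eef_rot: [1.0, 0.009, 0.0, 0.0]
ft_force: [-0.4, -0.4, -0.2]
width: 0.0627
```

```bash
python3 - <<'E'
from plan import *
st(); snap('top','t2.png')
im=cv2.imread('pics/t2.png_raw.png')
cv2.imwrite('pics/c3.png',cv2.resize(im[140:315,185:435],None,fx=3.2,fy=3.2,interpolation=cv2.INTER_CUBIC))
E
```

```text
t 16.35 p [ 0.425  -0.2988  0.1562] x [1.    0.018 0.   ] y [ 0.018 -1.     0.   ] z [ 0. -0. -1.] w 0.0627 F [-0.4 -0.4 -0.2] q [ 0.89  0.18 -0.4   1.81  0.07  1.17 -1.09]
```

View pics/c3.png

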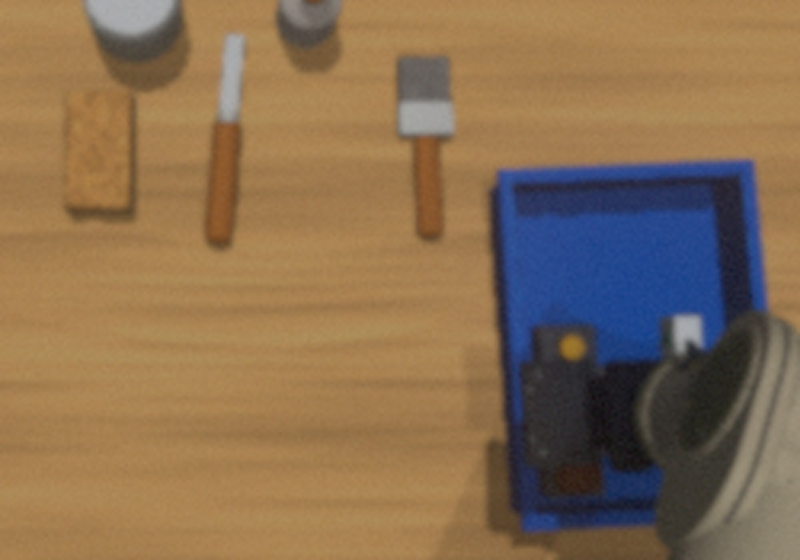

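Plane and level are in the tote. The brush now has its bristles at (424,58) and its handle end at (430,237). Chisel next.

```bash
python3 - <<'E'
from fit import *
from plan import *
b=lambda p:np.array([185,140])+np.array(p)/3.2-0.35
fit('brush',[(80,25,18),(80,-25,18),(7,25,18),(7,-25,18),(-87,0,14)],b([(398,58),(450,58),(398,137),(453,136),(430,237)]),[.6,0,0])
fit('chisel',[(-87,0,12),(27,0,12),(107,0,6)],b([(218,243),(227,122),(235,35)]),[.6,0,0])
plan([(.652,.006,.14,-5,60,12),(.652,.006,.06,None,60,2),(.652,.006,.004,None,60,2)])
E
```

```text
brush [ 0.6564 -0.1783] yaw 0.67 res [-0.5  0.   0.2 -0.2  0.3 -0.2  0.2 -0.1 -0.2  0.6]
chisel [0.6528 0.0057] yaw -4.81 res [-0.1  0.1  0.2 -0.7 -0.1  0.5]
t 16.4 p [ 0.4273 -0.3     0.1617] x [1.    0.018 0.006] y [ 0.018 -1.     0.005] z [ 0.006 -0.005 -1.   ] w 0.0631 F [ 2.5 -1.8  5.4] q [ 0.89  0.17 -0.4   1.8   0.07  1.18 -1.09]
[{"gripper": 60, "dx": 0.019, "dy": -0.025, "dz": 0.002, "spin": 1}, {"gripper": 60, "dx": 0.019, "dy": -0.026, "dz": 0.002, "spin": 0}, {"gripper": 60, "dx": 0.019, "dy": -0.025, "dz": 0.002, "spin": 1}, {"gripper": 60, "dx": 0.018, "dy": -0.026, "dz": 0.002, "spin": 0}, {"gripper": 60, "dx": 0.018, "dy": -0.026, "dz": 0.002, "spin": 1}, {"gripper": 60, "dx": 0.018, "dy": -0.026, "dz": 0.002, "spin": 0}, {"gripper": 60, "dx": 0.018, "dy": -0.026, "dz": 0.002, "spin": 1}, {"gripper": 60, "dx": 0.017, "dy": -0.026, "dz": 0.002, "spin": 0}]
[{"gripper": 60, "dx": 0.017, "dy": -0.027, "dz": 0.001, "spin": 1}, {"gripper": 60, "dx": 0.017, "dy": -0.027, "dz": 0.002, "spin": 0}, {"gripper": 60, "dx": 0.017, "dy": -0.027, "dz": 0.001, "spin": 1}, {"gripper": 60, "dx": 0.017, "dy": -0.026, "dz": 0.002, "spin": 0}, {"gripper": 60, "dx": 0.0, "dy": 0.0, "dz": 0.04, "spin": 0}, {"gripper": 60, "dx": 0.0, "dy": 0.0, "dz": 0.04, "spin": 0}, {"gripper": 60, "dx": 0.0, "dy": 0.0, "dz": 0.028, "spin": 0}, {"gripper": 60, "dx": 0.0, "dy": 0.0, "dz": 0.028, "spin": 0}]
16 end [0.6519 0.0056 0.0037] -5.0
```

Emit:
arm_command:
  increments:
    - {"gripper": 60, "dx": 0.029, "dy": -0.038, "dz": 0.001, "spin": 1}
    - {"gripper": 60, "dx": 0.029, "dy": -0.038, "dz": 0.001, "spin": 1}
    - {"gripper": 60, "dx": 0.028, "dy": -0.038, "dz": 0.001, "spin": 1}
    - {"gripper": 60, "dx": 0.028, "dy": -0.038, "dz": 0.001, "spin": 1}
    - {"gripper": 60, "dx": 0.027, "dy": -0.039, "dz": 0.001, "spin": 1}
    - {"gripper": 60, "dx": 0.027, "dy": -0.039, "dz": 0.001, "spin": 1}
    - {"gripper": 60, "dx": 0.026, "dy": -0.04, "dz": 0.002, "spin": 0}
    - {"gripper": 60, "dx": 0.026, "dy": -0.04, "dz": 0.002, "spin": 0}

```text
time: 17.4
ee_pos: [0.6586, 0.003, 0.1447]
eef_rot: [0.999, -0.044, 0.0, 0.0]
ft_force: [-0.2, 0.5, -0.1]
width: 0.052
```

```bash
python3 - <<'E'
from plan import *
snap('wrist','w5.png')
plan([(.652,.006,.10,-5,60,2),(.652,.006,.004,None,60,3),(None,None,None,None,0,3)])
E
```

```text
t 17.45 p [0.6603 0.0103 0.1441] x [ 0.997 -0.081  0.001] y [-0.081 -0.997 -0.004] z [ 0.001  0.004 -1.   ] w 0.0523 F [-4.9  4.9 -1.1] q [ 0.31  0.51 -0.54  1.43  0.26  1.26 -1.91]
[{"gripper": 60, "dx": -0.004, "dy": 0.002, "dz": 0.022, "spin": 0}, {"gripper": 60, "dx": -0.004, "dy": 0.003, "dz": 0.022, "spin": 0}, {"gripper": 60, "dx": 0.0, "dy": 0.0, "dz": 0.032, "spin": 0}, {"gripper": 60, "dx": 0.0, "dy": 0.0, "dz": 0.032, "spin": 0}, {"gripper": 60, "dx": 0.0, "dy": 0.0, "dz": 0.032, "spin": 0}, {"gripper": 0, "dx": 0.0, "dy": 0.0, "dz": 0.0, "spin": 0}, {"gripper": 0, "dx": 0.0, "dy": 0.0, "dz": 0.0, "spin": 0}, {"gripper": 0, "dx": 0.0, "dy": 0.0, "dz": 0.0, "spin": 0}]
8 end [0.6519 0.006  0.0041] -4.6
```

View pics/w5.png

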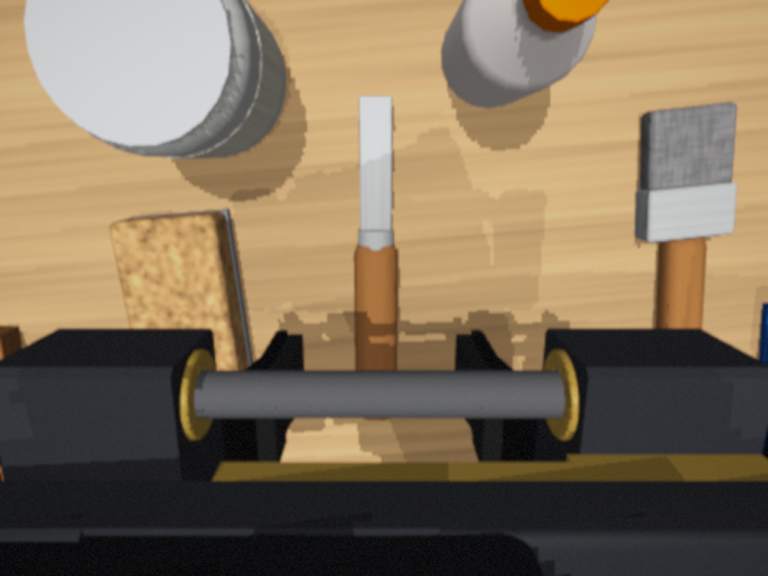

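The chisel is centred at (376,240), and the brush and sander are clear of the fingers. I'll descend.

Emit:
arm_command:
  increments:
    - {"gripper": 60, "dx": -0.004, "dy": 0, "dz": 0.02, "spin": 0}
    - {"gripper": 60, "dx": 0, "dy": 0, "dz": 0.03, "spin": 0}
    - {"gripper": 60, "dx": 0, "dy": 0, "dz": 0.03, "spin": 0}
    - {"gripper": 60, "dx": 0, "dy": 0, "dz": 0.03, "spin": 0}
    - {"gripper": 60, "dx": 0, "dy": 0, "dz": 0.02, "spin": 0}
    - {"gripper": 60, "dx": 0, "dy": 0, "dz": 0.008, "spin": 0}
    - {"gripper": 60, "dx": 0, "dy": 0, "dz": 0, "spin": 0}
    - {"gripper": 0, "dx": 0, "dy": 0, "dz": 0, "spin": 0}

```text
time: 18.45
ee_pos: [0.6545, 0.0024, 0.0078]
eef_rot: [0.999, -0.043, 0.001, -0.0]
ft_force: [-0.4, 0.0, -0.4]
width: 0.0474
```

Emit:
arm_command:
  increments:
    - {"gripper": 0, "dx": 0, "dy": 0, "dz": 0, "spin": 0}
    - {"gripper": 0, "dx": 0, "dy": 0, "dz": 0, "spin": 0}
    - {"gripper": 0, "dx": 0, "dy": 0, "dz": 0, "spin": 0}
    - {"gripper": 0, "dx": 0, "dy": 0, "dz": 0, "spin": 0}
    - {"gripper": 0, "dx": 0, "dy": 0, "dz": -0.02, "spin": 0}
    - {"gripper": 0, "dx": 0, "dy": 0, "dz": -0.03, "spin": 0}
    - {"gripper": 0, "dx": 0, "dy": 0, "dz": -0.04, "spin": 0}
    - {"gripper": 0, "dx": 0, "dy": 0, "dz": -0.04, "spin": 0}

```text
time: 19.45
ee_pos: [0.6534, 0.0021, 0.1387]
eef_rot: [0.999, -0.043, 0.0, 0.0]
ft_force: [0.3, 0.4, -2.5]
width: 0.0252
```

```bash
python3 - <<'E'
from plan import *
x,y=tote(-8,-12)
plan([(x,y,.17,TY,0,12),(x,y,.056,TY,0,4)])
E
```

```text
t 19.45 p [0.6534 0.0021 0.1387] x [ 0.996 -0.087  0.   ] y [-0.087 -0.996  0.   ] z [ 0. -0. -1.] w 0.0252 F [ 0.3  0.4 -2.5] q [ 0.32  0.5  -0.54  1.46  0.26  1.25 -1.9 ]
[{"gripper": 0, "dx": -0.013, "dy": 0.031, "dz": -0.003, "spin": -1}, {"gripper": 0, "dx": -0.013, "dy": 0.031, "dz": -0.003, "spin": 0}, {"gripper": 0, "dx": -0.013, "dy": 0.031, "dz": -0.003, "spin": -1}, {"gripper": 0, "dx": -0.014, "dy": 0.031, "dz": -0.002, "spin": 0}, {"gripper": 0, "dx": -0.014, "dy": 0.031, "dz": -0.003, "spin": -1}, {"gripper": 0, "dx": -0.015, "dy": 0.031, "dz": -0.002, "spin": 0}, {"gripper": 0, "dx": -0.015, "dy": 0.03, "dz": -0.003, "spin": -1}, {"gripper": 0, "dx": -0.015, "dy": 0.03, "dz": -0.002, "spin": 0}]
[{"gripper": 0, "dx": -0.015, "dy": 0.03, "dz": -0.003, "spin": -1}, {"gripper": 0, "dx": -0.016, "dy": 0.03, "dz": -0.002, "spin": 0}, {"gripper": 0, "dx": -0.015, "dy": 0.03, "dz": -0.003, "spin": -1}, {"gripper": 0, "dx": -0.016, "dy": 0.031, "dz": -0.002, "spin": 0}, {"gripper": 0, "dx": 0.0, "dy": 0.0, "dz": 0.028, "spin": 0}, {"gripper": 0, "dx": 0.0, "dy": 0.0, "dz": 0.029, "spin": 0}, {"gripper": 0, "dx": 0.0, "dy": 0.0, "dz": 0.028, "spin": 0}, {"gripper": 0, "dx": 0.0, "dy": 0.0, "dz": 0.029, "spin": 0}]
16 end [ 0.4669 -0.3589  0.0557] 1.0
```

The chisel is held (25 mm opening).

Emit:
arm_command:
  increments:
    - {"gripper": 0, "dx": -0.013, "dy": 0.031, "dz": -0.003, "spin": -1}
    - {"gripper": 0, "dx": -0.013, "dy": 0.031, "dz": -0.003, "spin": 0}
    - {"gripper": 0, "dx": -0.013, "dy": 0.031, "dz": -0.003, "spin": -1}
    - {"gripper": 0, "dx": -0.014, "dy": 0.031, "dz": -0.002, "spin": 0}
    - {"gripper": 0, "dx": -0.014, "dy": 0.031, "dz": -0.003, "spin": -1}
    - {"gripper": 0, "dx": -0.015, "dy": 0.031, "dz": -0.002, "spin": 0}
    - {"gripper": 0, "dx": -0.015, "dy": 0.03, "dz": -0.003, "spin": -1}
    - {"gripper": 0, "dx": -0.015, "dy": 0.03, "dz": -0.002, "spin": 0}

```text
time: 20.45
ee_pos: [0.5283, -0.2386, 0.1587]
eef_rot: [1.0, -0.008, 0.0, 0.0]
ft_force: [0.3, 0.2, -1.5]
width: 0.0257
```

Emit:
arm_command:
  increments:
    - {"gripper": 0, "dx": -0.015, "dy": 0.03, "dz": -0.003, "spin": -1}
    - {"gripper": 0, "dx": -0.016, "dy": 0.03, "dz": -0.002, "spin": 0}
    - {"gripper": 0, "dx": -0.015, "dy": 0.03, "dz": -0.003, "spin": -1}
    - {"gripper": 0, "dx": -0.016, "dy": 0.031, "dz": -0.002, "spin": 0}
    - {"gripper": 0, "dx": 0, "dy": 0, "dz": 0.028, "spin": 0}
    - {"gripper": 0, "dx": 0, "dy": 0, "dz": 0.028, "spin": 0}
    - {"gripper": 0, "dx": 0, "dy": 0, "dz": 0.02, "spin": 0}
    - {"gripper": 0, "dx": 0, "dy": 0, "dz": 0, "spin": 0}

```text
time: 21.45
ee_pos: [0.4664, -0.3581, 0.0907]
eef_rot: [1.0, 0.009, -0.001, -0.001]
ft_force: [0.3, -0.4, -0.3]
width: 0.0257
```

```bash
python3 - <<'E'
from plan import *
st();snap('wrist','w6.png')
E
```

```text
t 21.45 p [ 0.4664 -0.3581  0.0907] x [ 1.     0.018 -0.002] y [ 0.018 -1.    -0.001] z [-0.002  0.001 -1.   ] w 0.0257 F [ 0.3 -0.4 -0.3] q [ 0.91  0.39 -0.41  1.69  0.17  1.09 -1.1 ]
```

View pics/w6.png

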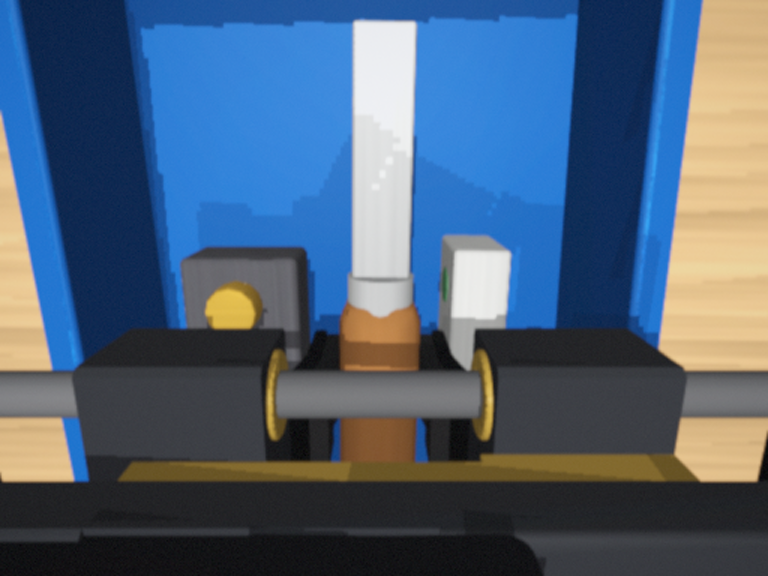

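The chisel hangs over the gap between the plane (245,300) and the level (475,290). I'll release it low.

Emit:
arm_command:
  increments:
    - {"gripper": 0, "dx": 0, "dy": 0, "dz": 0.02, "spin": 0}
    - {"gripper": 0, "dx": 0, "dy": 0, "dz": 0.014, "spin": 0}
    - {"gripper": 0, "dx": 0, "dy": 0, "dz": 0, "spin": 0}
    - {"gripper": 50, "dx": 0, "dy": 0, "dz": 0, "spin": 0}
    - {"gripper": 50, "dx": 0, "dy": 0, "dz": 0, "spin": 0}
    - {"gripper": 50, "dx": 0, "dy": 0, "dz": 0, "spin": 0}
    - {"gripper": 50, "dx": 0, "dy": 0, "dz": -0.04, "spin": 0}
    - {"gripper": 50, "dx": 0, "dy": 0, "dz": -0.04, "spin": 0}

```text
time: 22.5
ee_pos: [0.467, -0.3585, 0.1386]
eef_rot: [1.0, 0.009, -0.0, -0.0]
ft_force: [0.4, -0.9, 0.3]
width: 0.0435
```

```bash
python3 - <<'E'
from plan import *
plan([(.64,.115,.14,-1,90,14),(.651,.1195,.12,-1,90,2)])
E
```

```text
t 22.5 p [ 0.467  -0.3585  0.1386] x [ 1.     0.018 -0.   ] y [ 0.018 -1.    -0.   ] z [-0.  0. -1.] w 0.0435 F [ 0.4 -0.9  0.3] q [ 0.92  0.34 -0.42  1.65  0.15  1.18 -1.08]
[{"gripper": 90, "dx": 0.013, "dy": -0.034, "dz": 0.0, "spin": 0}, {"gripper": 90, "dx": 0.013, "dy": -0.034, "dz": 0.0, "spin": 0}, {"gripper": 90, "dx": 0.013, "dy": -0.034, "dz": 0.0, "spin": 0}, {"gripper": 90, "dx": 0.013, "dy": -0.033, "dz": 0.0, "spin": 0}, {"gripper": 90, "dx": 0.013, "dy": -0.034, "dz": 0.0, "spin": 0}, {"gripper": 90, "dx": 0.013, "dy": -0.033, "dz": 0.0, "spin": 0}, {"gripper": 90, "dx": 0.013, "dy": -0.034, "dz": 0.0, "spin": 0}, {"gripper": 90, "dx": 0.013, "dy": -0.033, "dz": 0.0, "spin": 0}]
[{"gripper": 90, "dx": 0.013, "dy": -0.034, "dz": 0.0, "spin": 0}, {"gripper": 90, "dx": 0.013, "dy": -0.033, "dz": 0.0, "spin": 0}, {"gripper": 90, "dx": 0.013, "dy": -0.034, "dz": 0.0, "spin": 1}, {"gripper": 90, "dx": 0.012, "dy": -0.034, "dz": 0.0, "spin": 0}, {"gripper": 90, "dx": 0.012, "dy": -0.033, "dz": -0.001, "spin": 1}, {"gripper": 90, "dx": 0.012, "dy": -0.034, "dz": 0.0, "spin": 0}, {"gripper": 90, "dx": 0.006, "dy": -0.002, "dz": 0.01, "spin": 0}, {"gripper": 90, "dx": 0.005, "dy": -0.003, "dz": 0.01, "spin": 0}]
16 end [0.6509 0.1197 0.1196] -1.0
```

Emit:
arm_command:
  increments:
    - {"gripper": 90, "dx": 0.013, "dy": -0.034, "dz": 0, "spin": 0}
    - {"gripper": 90, "dx": 0.013, "dy": -0.034, "dz": 0, "spin": 0}
    - {"gripper": 90, "dx": 0.013, "dy": -0.034, "dz": 0, "spin": 0}
    - {"gripper": 90, "dx": 0.013, "dy": -0.034, "dz": 0, "spin": 0}
    - {"gripper": 90, "dx": 0.013, "dy": -0.034, "dz": 0, "spin": 0}
    - {"gripper": 90, "dx": 0.013, "dy": -0.034, "dz": 0, "spin": 0}
    - {"gripper": 90, "dx": 0.013, "dy": -0.034, "dz": 0, "spin": 0}
    - {"gripper": 90, "dx": 0.013, "dy": -0.034, "dz": 0, "spin": 0}

```text
time: 23.5
ee_pos: [0.5667, -0.0838, 0.138]
eef_rot: [1.0, 0.009, 0.0, 0.0]
ft_force: [-0.2, -0.8, 0.5]
width: 0.0788
```

Emit:
arm_command:
  increments:
    - {"gripper": 90, "dx": 0.013, "dy": -0.034, "dz": 0, "spin": 0}
    - {"gripper": 90, "dx": 0.013, "dy": -0.034, "dz": 0, "spin": 0}
    - {"gripper": 90, "dx": 0.013, "dy": -0.034, "dz": 0, "spin": 1}
    - {"gripper": 90, "dx": 0.012, "dy": -0.034, "dz": 0, "spin": 0}
    - {"gripper": 90, "dx": 0.012, "dy": -0.033, "dz": 0, "spin": 1}
    - {"gripper": 90, "dx": 0.012, "dy": -0.034, "dz": 0, "spin": 0}
    - {"gripper": 90, "dx": 0, "dy": 0, "dz": 0, "spin": 0}
    - {"gripper": 90, "dx": 0, "dy": 0, "dz": 0, "spin": 0}

```text
time: 24.5
ee_pos: [0.6399, 0.118, 0.1375]
eef_rot: [1.0, -0.009, 0.0, 0.0]
ft_force: [-0.2, -0.2, 0.0]
width: 0.0783
```

```bash
python3 - <<'E'
from plan import *
st();snap('wrist','w7.png'); snap('top','t3.png')
E
```

```text
t 24.5 p [0.6399 0.118  0.1375] x [ 1.    -0.017  0.   ] y [-0.017 -1.     0.001] z [ 0.    -0.001 -1.   ] w 0.0783 F [-0.2 -0.2  0. ] q [ 0.19  0.51 -0.6   1.47  0.3   1.25 -2.04]
```

View pics/w7.png

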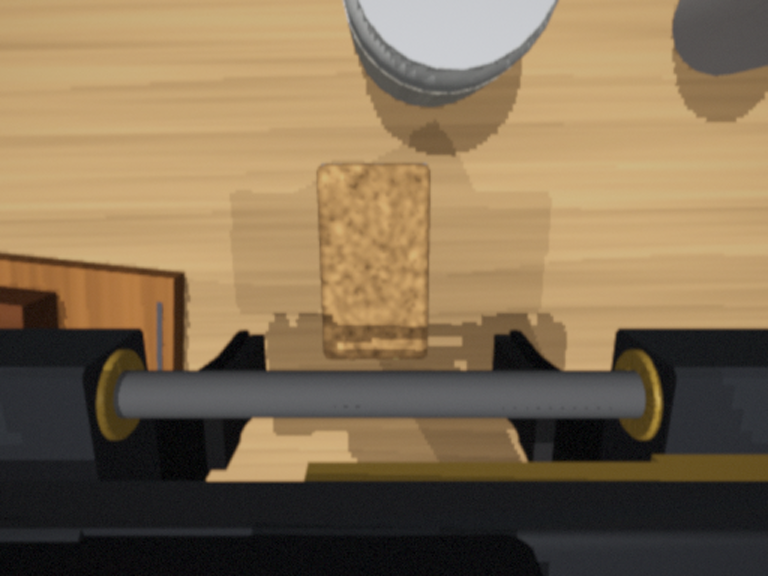

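View pics/t3.png

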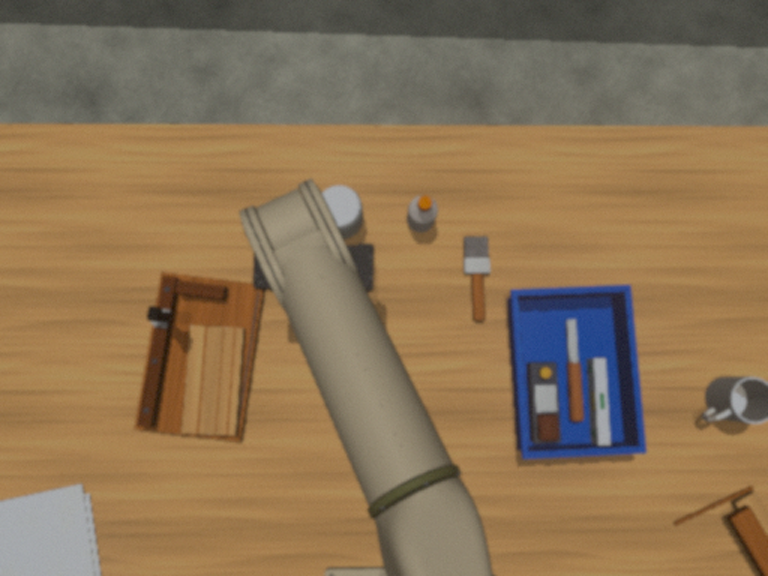

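The sander is at (374,260), nearly centred. In the top view the chisel, plane and level lie in the tote, and the brush is unchanged at (478,280). I'll grip the sander.

Emit:
arm_command:
  increments:
    - {"gripper": 90, "dx": 0.005, "dy": -0.001, "dz": 0.03, "spin": 0}
    - {"gripper": 90, "dx": 0, "dy": 0, "dz": 0.04, "spin": 0}
    - {"gripper": 90, "dx": 0, "dy": 0, "dz": 0.03, "spin": 0}
    - {"gripper": 90, "dx": 0, "dy": 0, "dz": 0.02, "spin": 0}
    - {"gripper": 90, "dx": 0, "dy": 0, "dz": 0.012, "spin": 0}
    - {"gripper": 90, "dx": 0, "dy": 0, "dz": 0, "spin": 0}
    - {"gripper": 0, "dx": 0, "dy": 0, "dz": 0, "spin": 0}
    - {"gripper": 0, "dx": 0, "dy": 0, "dz": 0, "spin": 0}

```text
time: 25.6
ee_pos: [0.6456, 0.1198, 0.0066]
eef_rot: [1.0, -0.008, 0.001, -0.0]
ft_force: [-1.0, -0.2, -0.0]
width: 0.0654
```

Emit:
arm_command:
  increments:
    - {"gripper": 0, "dx": 0, "dy": 0, "dz": 0, "spin": 0}
    - {"gripper": 0, "dx": 0, "dy": 0, "dz": 0, "spin": 0}
    - {"gripper": 0, "dx": 0, "dy": 0, "dz": -0.02, "spin": 0}
    - {"gripper": 0, "dx": 0, "dy": 0, "dz": -0.03, "spin": 0}
    - {"gripper": 0, "dx": 0, "dy": 0, "dz": -0.04, "spin": 0}
    - {"gripper": 0, "dx": 0, "dy": 0, "dz": -0.04, "spin": 0}
    - {"gripper": 0, "dx": 0, "dy": 0, "dz": -0.03, "spin": 0}
    - {"gripper": 0, "dx": 0, "dy": 0, "dz": 0, "spin": 0}

```text
time: 26.6
ee_pos: [0.6462, 0.1202, 0.1693]
eef_rot: [1.0, -0.008, 0.003, -0.0]
ft_force: [0.1, -0.2, -2.3]
width: 0.0597
```

```bash
python3 - <<'E'
from plan import *
x,y=tote(72,46)
plan([(x,y,.15,TY,0,12),(x,y,.045,TY,0,4)])
E
```

```text
t 26.6 p [0.6462 0.1202 0.1693] x [ 1.    -0.017  0.005] y [-0.017 -1.    -0.001] z [ 0.005  0.001 -1.   ] w 0.0597 F [ 0.1 -0.2 -2.3] q [ 0.18  0.5  -0.61  1.42  0.29  1.31 -2.03]
[{"gripper": 0, "dx": -0.008, "dy": 0.035, "dz": 0.002, "spin": 0}, {"gripper": 0, "dx": -0.008, "dy": 0.035, "dz": 0.002, "spin": 0}, {"gripper": 0, "dx": -0.008, "dy": 0.035, "dz": 0.002, "spin": 0}, {"gripper": 0, "dx": -0.008, "dy": 0.035, "dz": 0.001, "spin": 0}, {"gripper": 0, "dx": -0.008, "dy": 0.035, "dz": 0.002, "spin": 0}, {"gripper": 0, "dx": -0.008, "dy": 0.035, "dz": 0.001, "spin": 0}, {"gripper": 0, "dx": -0.008, "dy": 0.035, "dz": 0.002, "spin": 0}, {"gripper": 0, "dx": -0.008, "dy": 0.035, "dz": 0.001, "spin": 0}]
[{"gripper": 0, "dx": -0.008, "dy": 0.035, "dz": 0.002, "spin": -1}, {"gripper": 0, "dx": -0.008, "dy": 0.035, "dz": 0.001, "spin": 0}, {"gripper": 0, "dx": -0.008, "dy": 0.035, "dz": 0.002, "spin": -1}, {"gripper": 0, "dx": -0.008, "dy": 0.035, "dz": 0.001, "spin": 0}, {"gripper": 0, "dx": 0.0, "dy": 0.0, "dz": 0.026, "spin": 0}, {"gripper": 0, "dx": 0.0, "dy": 0.0, "dz": 0.026, "spin": 0}, {"gripper": 0, "dx": 0.0, "dy": 0.0, "dz": 0.027, "spin": 0}, {"gripper": 0, "dx": 0.0, "dy": 0.0, "dz": 0.026, "spin": 0}]
16 end [ 0.5456 -0.2987  0.0453] 1.0
```

Emit:
arm_command:
  increments:
    - {"gripper": 0, "dx": -0.008, "dy": 0.035, "dz": 0.002, "spin": 0}
    - {"gripper": 0, "dx": -0.008, "dy": 0.035, "dz": 0.002, "spin": 0}
    - {"gripper": 0, "dx": -0.008, "dy": 0.035, "dz": 0.002, "spin": 0}
    - {"gripper": 0, "dx": -0.008, "dy": 0.035, "dz": 0.001, "spin": 0}
    - {"gripper": 0, "dx": -0.008, "dy": 0.035, "dz": 0.002, "spin": 0}
    - {"gripper": 0, "dx": -0.008, "dy": 0.035, "dz": 0.001, "spin": 0}
    - {"gripper": 0, "dx": -0.008, "dy": 0.035, "dz": 0.002, "spin": 0}
    - {"gripper": 0, "dx": -0.008, "dy": 0.035, "dz": 0.001, "spin": 0}

```text
time: 27.6
ee_pos: [0.5751, -0.1603, 0.1517]
eef_rot: [1.0, -0.008, -0.001, -0.0]
ft_force: [0.7, -0.0, -1.4]
width: 0.0596
```

Emit:
arm_command:
  increments:
    - {"gripper": 0, "dx": -0.008, "dy": 0.035, "dz": 0.002, "spin": -1}
    - {"gripper": 0, "dx": -0.008, "dy": 0.035, "dz": 0.001, "spin": 0}
    - {"gripper": 0, "dx": -0.008, "dy": 0.035, "dz": 0.002, "spin": -1}
    - {"gripper": 0, "dx": -0.008, "dy": 0.035, "dz": 0.001, "spin": 0}
    - {"gripper": 0, "dx": 0, "dy": 0, "dz": 0.026, "spin": 0}
    - {"gripper": 0, "dx": 0, "dy": 0, "dz": 0.026, "spin": 0}
    - {"gripper": 0, "dx": 0, "dy": 0, "dz": 0, "spin": 0}
    - {"gripper": 0, "dx": 0, "dy": 0, "dz": 0, "spin": 0}

```text
time: 28.6
ee_pos: [0.5446, -0.2992, 0.0953]
eef_rot: [1.0, 0.009, 0.0, 0.0]
ft_force: [-0.3, -0.1, -0.6]
width: 0.0598
```

```bash
python3 - <<'E'
from plan import *
st();snap('wrist','w8.png')
E
```

```text
t 28.6 p [ 0.5446 -0.2992  0.0953] x [1.    0.018 0.001] y [ 0.018 -1.     0.   ] z [ 0.001 -0.    -1.   ] w 0.0598 F [-0.3 -0.1 -0.6] q [ 0.79  0.46 -0.46  1.6   0.22  1.13 -1.28]
```

View pics/w8.png

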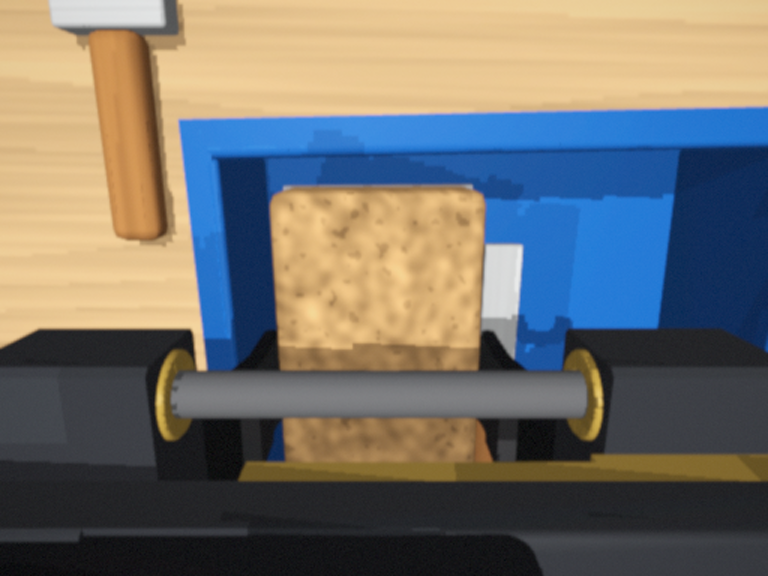

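The sander is inside the walls, with the left finger near the rim. I'll shift right 5 mm and lower.

Emit:
arm_command:
  increments:
    - {"gripper": 0, "dx": 0, "dy": 0.005, "dz": 0.01, "spin": 0}
    - {"gripper": 0, "dx": 0, "dy": 0, "dz": 0.02, "spin": 0}
    - {"gripper": 0, "dx": 0, "dy": 0, "dz": 0.025, "spin": 0}
    - {"gripper": 80, "dx": 0, "dy": 0, "dz": 0, "spin": 0}
    - {"gripper": 80, "dx": 0, "dy": 0, "dz": 0, "spin": 0}
    - {"gripper": 80, "dx": 0, "dy": 0, "dz": 0, "spin": 0}
    - {"gripper": 80, "dx": 0, "dy": 0, "dz": -0.03, "spin": 0}
    - {"gripper": 80, "dx": 0, "dy": 0, "dz": -0.04, "spin": 0}

```text
time: 29.65
ee_pos: [0.5441, -0.3041, 0.1104]
eef_rot: [1.0, 0.009, -0.0, -0.0]
ft_force: [1.0, 0.2, 0.3]
width: 0.0696
```

```bash
python3 - <<'E'
from plan import *
plan([(None,None,.14,None,60,2),(.644,-.1785,.14,.7,60,6)])
E
```

```text
t 29.65 p [ 0.5441 -0.3041  0.1104] x [ 1.     0.018 -0.001] y [ 0.018 -1.    -0.   ] z [-0.001  0.    -1.   ] w 0.0696 F [1.  0.2 0.3] q [ 0.8   0.45 -0.46  1.58  0.21  1.16 -1.27]
[{"gripper": 60, "dx": 0.0, "dy": 0.0, "dz": -0.015, "spin": 0}, {"gripper": 60, "dx": 0.0, "dy": 0.0, "dz": -0.015, "spin": 0}, {"gripper": 60, "dx": 0.017, "dy": -0.021, "dz": 0.0, "spin": 0}, {"gripper": 60, "dx": 0.017, "dy": -0.021, "dz": 0.0, "spin": 0}, {"gripper": 60, "dx": 0.017, "dy": -0.02, "dz": 0.0, "spin": 0}, {"gripper": 60, "dx": 0.017, "dy": -0.021, "dz": 0.0, "spin": 0}, {"gripper": 60, "dx": 0.017, "dy": -0.02, "dz": 0.0, "spin": 0}, {"gripper": 60, "dx": 0.017, "dy": -0.021, "dz": 0.0, "spin": 0}]
8 end [ 0.6438 -0.1783  0.1404] 1.0
```

Emit:
arm_command:
  increments:
    - {"gripper": 80, "dx": 0, "dy": 0, "dz": -0.03, "spin": 0}
    - {"gripper": 60, "dx": 0.02, "dy": -0.025, "dz": 0, "spin": 0}
    - {"gripper": 60, "dx": 0.02, "dy": -0.025, "dz": 0, "spin": 0}
    - {"gripper": 60, "dx": 0.02, "dy": -0.025, "dz": 0, "spin": 0}
    - {"gripper": 60, "dx": 0.02, "dy": -0.025, "dz": 0, "spin": 0}
    - {"gripper": 60, "dx": 0.02, "dy": -0.024, "dz": 0, "spin": 0}
    - {"gripper": 60, "dx": 0, "dy": 0, "dz": 0, "spin": 0}
    - {"gripper": 60, "dx": 0, "dy": 0, "dz": 0, "spin": 0}
  grip_force: 35

```text
time: 30.65
ee_pos: [0.642, -0.1793, 0.14]
eef_rot: [1.0, 0.009, 0.0, 0.0]
ft_force: [0.1, -0.2, -0.5]
width: 0.0524
```

```bash
python3 - <<'E'
from plan import *
st();snap('wrist','w9.png'); snap('top','t4.png')
plan([(.644,-.1785,.004,.7,60,6)])
E
```

```text
t 30.65 p [ 0.642  -0.1793  0.14  ] x [1.    0.018 0.   ] y [ 0.018 -1.     0.001] z [ 0.    -0.001 -1.   ] w 0.0524 F [ 0.1 -0.2 -0.5] q [ 0.56  0.52 -0.5   1.42  0.26  1.26 -1.51]
t 30.75 p [ 0.6416 -0.18    0.1398] x [1.    0.016 0.   ] y [ 0.016 -1.     0.001] z [ 0.    -0.001 -1.   ] w 0.0523 F [0.4 0.5 0.7] q [ 0.56  0.52 -0.5   1.42  0.26  1.26 -1.51]
[{"gripper": 60, "dx": 0.0, "dy": 0.0, "dz": 0.023, "spin": 0}, {"gripper": 60, "dx": 0.0, "dy": 0.0, "dz": 0.023, "spin": 0}, {"gripper": 60, "dx": 0.001, "dy": 0.0, "dz": 0.022, "spin": 0}, {"gripper": 60, "dx": 0.0, "dy": 0.0, "dz": 0.023, "spin": 0}, {"gripper": 60, "dx": 0.001, "dy": -0.001, "dz": 0.022, "spin": 0}, {"gripper": 60, "dx": 0.0, "dy": 0.0, "dz": 0.023, "spin": 0}]
6 end [ 0.6436 -0.179   0.0038] 0.9
```

View pics/w9.png

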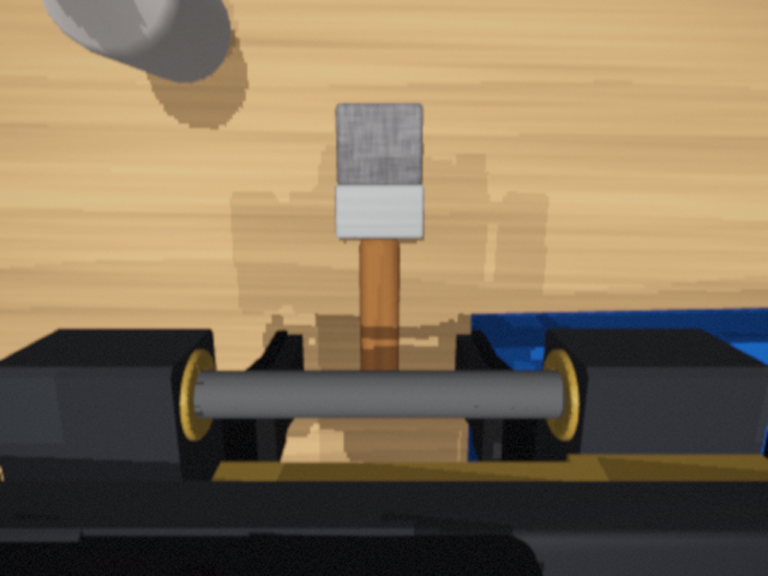

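View pics/t4.png

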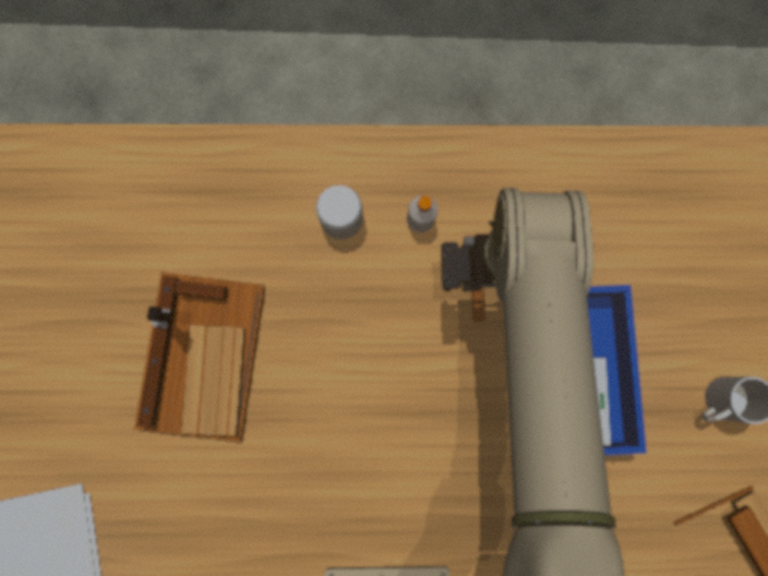

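The brush is centred at (379,200). The tote rim corner sits under the gripper body's right side (470,315), so going fully down there would touch the rim. I'll grip it shallowly, drag it 55 mm to the left, then grip it properly.

Emit:
arm_command:
  increments:
    - {"gripper": 60, "dx": 0.004, "dy": 0, "dz": 0.03, "spin": 0}
    - {"gripper": 60, "dx": 0, "dy": -0.001, "dz": 0.04, "spin": 0}
    - {"gripper": 60, "dx": 0, "dy": 0, "dz": 0.035, "spin": 0}
    - {"gripper": 60, "dx": 0, "dy": 0, "dz": 0.02, "spin": 0}
    - {"gripper": 0, "dx": 0, "dy": 0, "dz": 0, "spin": 0}
    - {"gripper": 0, "dx": 0, "dy": 0, "dz": 0, "spin": 0}
    - {"gripper": 0, "dx": 0, "dy": 0, "dz": 0, "spin": 0}
    - {"gripper": 0, "dx": 0, "dy": 0, "dz": 0, "spin": 0}

```text
time: 31.75
ee_pos: [0.6468, -0.1777, 0.0158]
eef_rot: [1.0, 0.009, 0.001, 0.0]
ft_force: [-1.1, 0.7, 3.7]
width: 0.0228
```

Emit:
arm_command:
  increments:
    - {"gripper": 0, "dx": 0, "dy": 0, "dz": 0, "spin": 0}
    - {"gripper": 0, "dx": 0, "dy": -0.01, "dz": 0, "spin": 0}
    - {"gripper": 0, "dx": 0, "dy": -0.015, "dz": 0, "spin": 0}
    - {"gripper": 0, "dx": 0, "dy": -0.015, "dz": 0, "spin": 0}
    - {"gripper": 0, "dx": 0, "dy": -0.015, "dz": 0, "spin": 0}
    - {"gripper": 0, "dx": 0, "dy": 0, "dz": 0, "spin": 0}
    - {"gripper": 50, "dx": 0, "dy": 0, "dz": 0, "spin": 0}
    - {"gripper": 50, "dx": 0, "dy": 0, "dz": 0, "spin": 0}

```text
time: 32.75
ee_pos: [0.6449, -0.1229, 0.0143]
eef_rot: [1.0, 0.009, -0.0, 0.0]
ft_force: [0.0, 0.3, -0.4]
width: 0.0353
```

Emit:
arm_command:
  increments:
    - {"gripper": 50, "dx": 0, "dy": 0, "dz": 0, "spin": 0}
    - {"gripper": 50, "dx": 0, "dy": 0, "dz": 0.01, "spin": 0}
    - {"gripper": 50, "dx": 0, "dy": 0, "dz": 0, "spin": 0}
    - {"gripper": 0, "dx": 0, "dy": 0, "dz": 0, "spin": 0}
    - {"gripper": 0, "dx": 0, "dy": 0, "dz": 0, "spin": 0}
    - {"gripper": 0, "dx": 0, "dy": 0, "dz": 0, "spin": 0}
    - {"gripper": 0, "dx": 0, "dy": 0, "dz": 0, "spin": 0}
    - {"gripper": 0, "dx": 0, "dy": 0, "dz": 0, "spin": 0}

```text
time: 33.75
ee_pos: [0.6453, -0.1224, 0.0047]
eef_rot: [1.0, 0.009, 0.0, 0.0]
ft_force: [1.4, -0.2, 0.8]
width: 0.024
```

Emit:
arm_command:
  increments:
    - {"gripper": 0, "dx": 0, "dy": 0, "dz": -0.02, "spin": 0}
    - {"gripper": 0, "dx": 0, "dy": 0, "dz": -0.03, "spin": 0}
    - {"gripper": 0, "dx": 0, "dy": 0, "dz": -0.04, "spin": 0}
    - {"gripper": 0, "dx": 0, "dy": 0, "dz": -0.04, "spin": 0}
    - {"gripper": 0, "dx": 0, "dy": 0, "dz": -0.04, "spin": 0}
    - {"gripper": 0, "dx": 0, "dy": 0, "dz": 0, "spin": 0}
    - {"gripper": 0, "dx": 0, "dy": 0, "dz": 0, "spin": 0}
    - {"gripper": 0, "dx": 0, "dy": 0, "dz": 0, "spin": 0}

```text
time: 34.75
ee_pos: [0.6444, -0.1224, 0.1734]
eef_rot: [1.0, 0.009, -0.001, -0.0]
ft_force: [1.0, -0.5, -1.6]
width: 0.0236
```

```bash
python3 - <<'E'
from plan import *
st();snap('wrist','w10.png')
x,y=tote(5,-50)
plan([(x,y,.17,TY,0,10),(x,y,.08,TY,0,3)])
E
```

```text
t 34.75 p [ 0.6444 -0.1224  0.1734] x [ 1.     0.018 -0.002] y [ 0.018 -1.    -0.   ] z [-0.002  0.    -1.   ] w 0.0236 F [ 1.  -0.5 -1.6] q [ 0.5   0.48 -0.52  1.41  0.24  1.31 -1.59]
t 34.8 p [ 0.6445 -0.1224  0.1734] x [ 1.     0.018 -0.002] y [ 0.018 -1.    -0.   ] z [-0.002  0.    -1.   ] w 0.0239 F [-0.1 -0.4  0. ] q [ 0.5   0.48 -0.52  1.41  0.24  1.31 -1.59]
[{"gripper": 0, "dx": -0.017, "dy": 0.027, "dz": 0.0, "spin": 0}, {"gripper": 0, "dx": -0.017, "dy": 0.027, "dz": 0.0, "spin": 0}, {"gripper": 0, "dx": -0.017, "dy": 0.027, "dz": 0.0, "spin": 0}, {"gripper": 0, "dx": -0.017, "dy": 0.027, "dz": 0.0, "spin": 0}, {"gripper": 0, "dx": -0.017, "dy": 0.027, "dz": 0.001, "spin": 0}, {"gripper": 0, "dx": -0.017, "dy": 0.027, "dz": 0.0, "spin": 0}, {"gripper": 0, "dx": -0.017, "dy": 0.027, "dz": 0.001, "spin": 0}, {"gripper": 0, "dx": -0.017, "dy": 0.027, "dz": 0.0, "spin": 0}]
[{"gripper": 0, "dx": -0.017, "dy": 0.027, "dz": 0.001, "spin": 0}, {"gripper": 0, "dx": -0.016, "dy": 0.028, "dz": 0.0, "spin": 0}, {"gripper": 0, "dx": 0.0, "dy": 0.0, "dz": 0.03, "spin": 0}, {"gripper": 0, "dx": 0.0, "dy": 0.0, "dz": 0.03, "spin": 0}, {"gripper": 0, "dx": 0.0, "dy": 0.0, "dz": 0.03, "spin": 0}]
13 end [ 0.4804 -0.3964  0.0804] 1.0
```

View pics/w10.png

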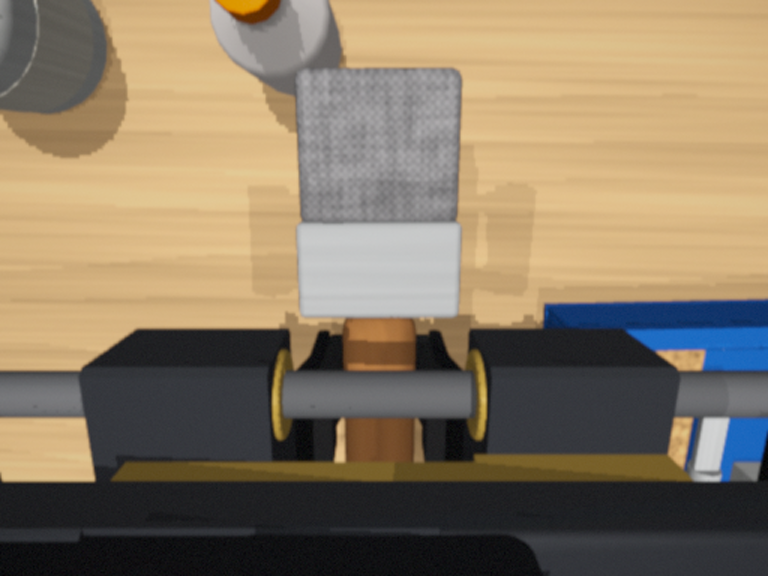

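Emit:
arm_command:
  increments:
    - {"gripper": 0, "dx": -0.017, "dy": 0.027, "dz": 0, "spin": 0}
    - {"gripper": 0, "dx": -0.017, "dy": 0.027, "dz": 0, "spin": 0}
    - {"gripper": 0, "dx": -0.017, "dy": 0.027, "dz": 0, "spin": 0}
    - {"gripper": 0, "dx": -0.017, "dy": 0.027, "dz": 0, "spin": 0}
    - {"gripper": 0, "dx": -0.017, "dy": 0.027, "dz": 0.001, "spin": 0}
    - {"gripper": 0, "dx": -0.017, "dy": 0.027, "dz": 0, "spin": 0}
    - {"gripper": 0, "dx": -0.017, "dy": 0.027, "dz": 0.001, "spin": 0}
    - {"gripper": 0, "dx": -0.017, "dy": 0.027, "dz": 0, "spin": 0}

```text
time: 35.8
ee_pos: [0.5121, -0.3415, 0.1717]
eef_rot: [1.0, 0.009, -0.001, -0.0]
ft_force: [0.2, 0.1, -0.7]
width: 0.0237
```

Emit:
arm_command:
  increments:
    - {"gripper": 0, "dx": -0.017, "dy": 0.027, "dz": 0, "spin": 0}
    - {"gripper": 0, "dx": -0.016, "dy": 0.028, "dz": 0, "spin": 0}
    - {"gripper": 0, "dx": 0, "dy": 0, "dz": 0.04, "spin": 0}
    - {"gripper": 0, "dx": 0, "dy": 0, "dz": 0.04, "spin": 0}
    - {"gripper": 0, "dx": 0, "dy": 0, "dz": 0.028, "spin": 0}
    - {"gripper": 0, "dx": 0, "dy": 0, "dz": 0, "spin": 0}
    - {"gripper": 50, "dx": 0, "dy": 0, "dz": 0, "spin": 0}
    - {"gripper": 50, "dx": 0, "dy": 0, "dz": 0, "spin": 0}

```text
time: 36.8
ee_pos: [0.4819, -0.397, 0.0662]
eef_rot: [1.0, 0.009, 0.001, 0.001]
ft_force: [-0.4, -1.0, -0.3]
width: 0.0364
```

Emit:
arm_command:
  increments:
    - {"gripper": 50, "dx": 0, "dy": 0, "dz": 0, "spin": 0}
    - {"gripper": 50, "dx": 0, "dy": 0, "dz": -0.03, "spin": 0}
    - {"gripper": 50, "dx": 0, "dy": 0, "dz": -0.04, "spin": 0}
    - {"gripper": 0, "dx": 0, "dy": 0, "dz": -0.05, "spin": 0}
    - {"gripper": 0, "dx": 0, "dy": -0.04, "dz": 0, "spin": 0}
    - {"gripper": 0, "dx": 0, "dy": -0.05, "dz": 0, "spin": 0}
    - {"gripper": 0, "dx": 0, "dy": -0.06, "dz": 0, "spin": 0}
    - {"gripper": 0, "dx": 0, "dy": -0.05, "dz": 0, "spin": 0}

```text
time: 37.8
ee_pos: [0.4775, -0.1942, 0.1853]
eef_rot: [1.0, 0.009, 0.001, 0.0]
ft_force: [1.0, 0.6, -0.3]
width: 0.0038
```

```bash
python3 - <<'E'
from plan import *
st();snap('top','t5.png');snap('scene','s5.png')
E
```

```text
t 37.8 p [ 0.4775 -0.1942  0.1853] x [1.    0.019 0.001] y [ 0.019 -1.     0.001] z [ 0.001 -0.001 -1.   ] w 0.0038 F [ 1.   0.6 -0.3] q [ 0.8   0.16 -0.55  1.78  0.09  1.23 -1.32]
```

View pics/t5.png

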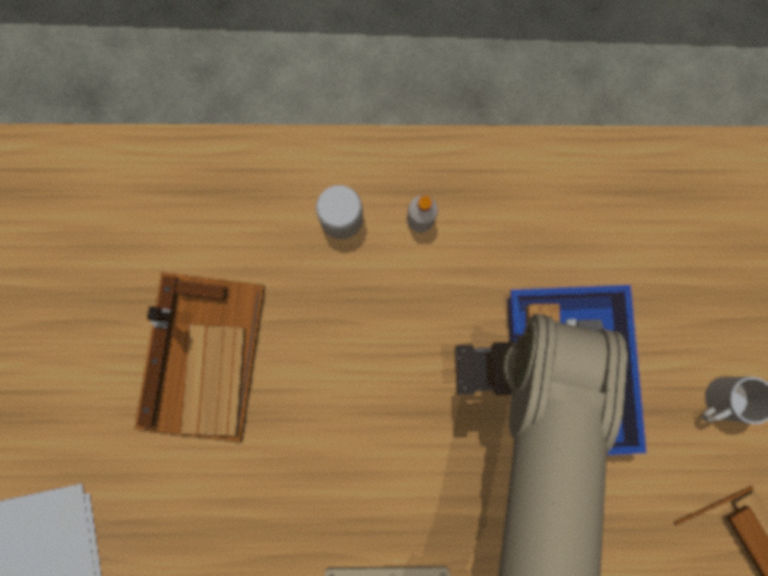

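View pics/s5.png

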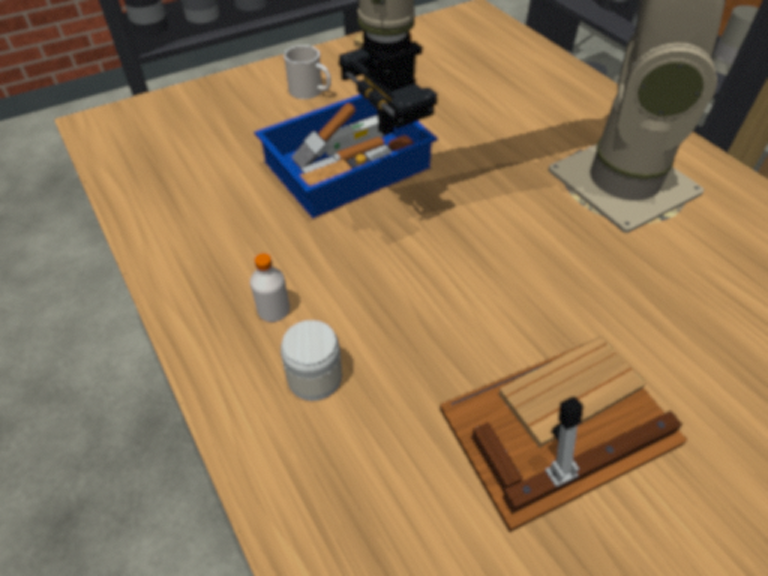

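All five tools are in the tote and the bystanders are untouched. Next is the board. I'll bring the closed gripper, turned about 82°, to the jig's -y side.

```bash
cat >> plan.py <<'E'
JP=np.array([.506,.3505]);JY=-7.47
def jig(x,y):
    t=np.radians(JY);return JP+np.array([np.cos(t)*x-np.sin(t)*y,np.sin(t)*x+np.cos(t)*y])/1000
def tojig(w):
    t=np.radians(JY);d=(np.array(w)[:2]-JP)*1000;return np.array([np.cos(t)*d[0]+np.sin(t)*d[1],-np.sin(t)*d[0]+np.cos(t)*d[1]])
E
python3 - <<'E'
from plan import *
x,y=jig(-41,-106)
plan([(x,y,.19,82.5,0,16)])
E
```

```text
t 37.9 p [ 0.4783 -0.1906  0.1857] x [1.    0.026 0.001] y [ 0.026 -1.     0.   ] z [ 0.001 -0.    -1.   ] w 0.0014 F [-0.3 -0.8  0.2] q [ 0.8   0.16 -0.55  1.78  0.09  1.23 -1.32]
[{"gripper": 0, "dx": -0.001, "dy": -0.028, "dz": 0.0, "spin": -5}, {"gripper": 0, "dx": 0.001, "dy": -0.028, "dz": 0.0, "spin": -5}, {"gripper": 0, "dx": 0.004, "dy": -0.027, "dz": 0.0, "spin": -5}, {"gripper": 0, "dx": 0.006, "dy": -0.027, "dz": 0.0, "spin": -5}, {"gripper": 0, "dx": 0.009, "dy": -0.026, "dz": 0.0, "spin": -5}, {"gripper": 0, "dx": 0.011, "dy": -0.025, "dz": 0.0, "spin": -5}, {"gripper": 0, "dx": 0.013, "dy": -0.024, "dz": 0.0, "spin": -5}, {"gripper": 0, "dx": 0.015, "dy": -0.023, "dz": 0.0, "spin": -5}]
[{"gripper": 0, "dx": 0.017, "dy": -0.022, "dz": -0.001, "spin": -5}, {"gripper": 0, "dx": 0.019, "dy": -0.02, "dz": 0.0, "spin": -5}, {"gripper": 0, "dx": 0.021, "dy": -0.019, "dz": -0.001, "spin": -5}, {"gripper": 0, "dx": 0.022, "dy": -0.017, "dz": 0.0, "spin": -5}, {"gripper": 0, "dx": 0.023, "dy": -0.015, "dz": -0.001, "spin": -5}, {"gripper": 0, "dx": 0.025, "dy": -0.012, "dz": 0.0, "spin": -5}, {"gripper": 0, "dx": 0.025, "dy": -0.01, "dz": -0.001, "spin": -6}, {"gripper": 0, "dx": 0.027, "dy": -0.008, "dz": 0.0, "spin": -5}]
16 end [0.4518 0.251  0.1897] 82.5
```

Emit:
arm_command:
  increments:
    - {"gripper": 0, "dx": -0.001, "dy": -0.028, "dz": 0, "spin": -5}
    - {"gripper": 0, "dx": 0.001, "dy": -0.028, "dz": 0, "spin": -5}
    - {"gripper": 0, "dx": 0.004, "dy": -0.027, "dz": 0, "spin": -5}
    - {"gripper": 0, "dx": 0.006, "dy": -0.027, "dz": 0, "spin": -5}
    - {"gripper": 0, "dx": 0.009, "dy": -0.026, "dz": 0, "spin": -5}
    - {"gripper": 0, "dx": 0.011, "dy": -0.025, "dz": 0, "spin": -5}
    - {"gripper": 0, "dx": 0.013, "dy": -0.024, "dz": 0, "spin": -5}
    - {"gripper": 0, "dx": 0.015, "dy": -0.023, "dz": 0, "spin": -5}

```text
time: 38.9
ee_pos: [0.4663, 0.0256, 0.1846]
eef_rot: [0.936, 0.353, 0.0, 0.0]
ft_force: [0.6, -0.3, 0.6]
width: 0.0005
```

Emit:
arm_command:
  increments:
    - {"gripper": 0, "dx": 0.017, "dy": -0.022, "dz": 0, "spin": -5}
    - {"gripper": 0, "dx": 0.019, "dy": -0.02, "dz": 0, "spin": -5}
    - {"gripper": 0, "dx": 0.021, "dy": -0.019, "dz": 0, "spin": -5}
    - {"gripper": 0, "dx": 0.022, "dy": -0.017, "dz": 0, "spin": -5}
    - {"gripper": 0, "dx": 0.023, "dy": -0.015, "dz": 0, "spin": -5}
    - {"gripper": 0, "dx": 0.025, "dy": -0.012, "dz": 0, "spin": -5}
    - {"gripper": 0, "dx": 0.025, "dy": -0.01, "dz": 0, "spin": -6}
    - {"gripper": 0, "dx": 0.027, "dy": -0.008, "dz": 0, "spin": -5}

```text
time: 39.9
ee_pos: [0.4541, 0.247, 0.1845]
eef_rot: [0.753, 0.658, 0.0, -0.0]
ft_force: [0.4, 0.7, 0.3]
width: 0.0007
```

```bash
python3 - <<'E'
from plan import *
e,_=st();print(tojig(e));snap('wrist','w11.png')
import pickle;pickle.dump(cam('wrist'),open('cw11.pkl','wb'))
E
```

```text
t 39.9 p [0.4541 0.247  0.1845] x [0.133 0.991 0.   ] y [ 0.991 -0.133 -0.   ] z [ 0.  0. -1.] w 0.0007 F [0.4 0.7 0.3] q [ 0.3   0.25 -1.    1.76  0.22  1.26 -0.89]
[ -37.96952356 -109.36182246]
```

View pics/w11.png

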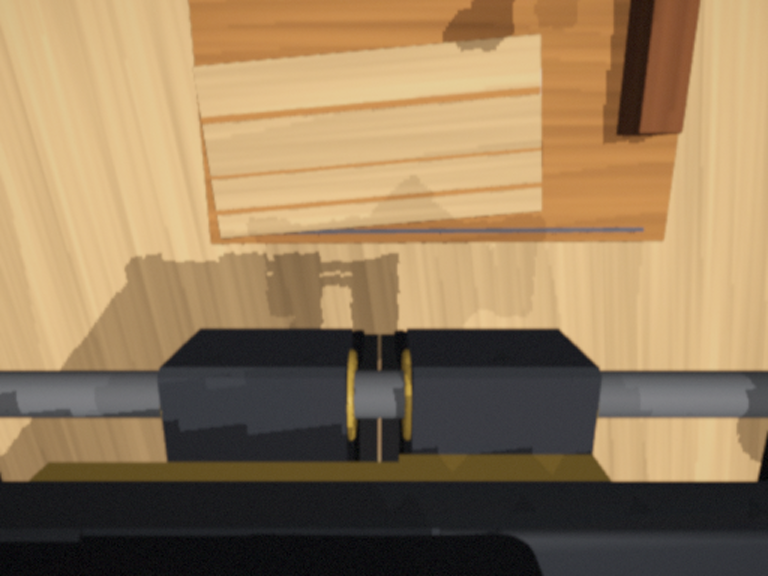

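```bash
python3 - <<'E'
from fit import *; import pickle
c=pickle.load(open('cw11.pkl','rb'))
J=fit('jig',[(-150,-100,18),(150,-100,18),(110,-33,48),(135,-33,48),(110,-33,18)],np.array([(212,243),(664,240),(638,134),(684,132),(617,136)])/1.5,[.5,.35,-.13],'wrist',c)
B=fit('board',[(-100,50,36),(100,50,36),(100,-50,36),(-100,-50,36)],np.array([(193,66),(541,34),(541,211),(221,238)])/1.5,[.46,.32,-.04],'wrist',c)
d=B[:2]-J[:2];cc,s=np.cos(J[2]),np.sin(J[2]); print('board in jig',cc*d[0]+s*d[1],-s*d[0]+cc*d[1],np.degrees(B[2]-J[2]))
E
```

```text
jig [0.5059 0.3589] yaw -6.89 res [-1.4  0.3  0.8  0.7  1.3 -0.7 -0.   0.5 -0.8 -0.5]
board [0.4602 0.3279] yaw -2.36 res [-0.9 -0.1  0.6 -0.2  1.1  0.2 -0.8  0.4]
board in jig -0.041675628802812656 -0.036300469513059375 4.530015281109098
```

Emit:
arm_command:
  increments:
    - {"gripper": 0, "dx": 0, "dy": 0, "dz": 0.04, "spin": 0}
    - {"gripper": 0, "dx": 0, "dy": 0, "dz": 0.04, "spin": 0}
    - {"gripper": 0, "dx": 0, "dy": 0, "dz": 0.04, "spin": 0}
    - {"gripper": 0, "dx": 0, "dy": 0, "dz": 0.025, "spin": 0}
    - {"gripper": 0, "dx": 0, "dy": 0, "dz": 0.014, "spin": 0}
    - {"gripper": 0, "dx": 0, "dy": 0, "dz": 0, "spin": 0}
    - {"gripper": 0, "dx": 0.008, "dy": 0, "dz": 0, "spin": 0}
    - {"gripper": 0, "dx": 0.008, "dy": 0, "dz": 0, "spin": 0}

```text
time: 40.95
ee_pos: [0.4573, 0.2621, 0.0266]
eef_rot: [0.755, 0.656, 0.001, 0.0]
ft_force: [-0.2, 0.4, 0.6]
width: 0.0006
```

Emit:
arm_command:
  increments:
    - {"gripper": 0, "dx": 0.005, "dy": 0, "dz": 0, "spin": 0}
    - {"gripper": 0, "dx": 0.005, "dy": 0, "dz": 0, "spin": 0}
    - {"gripper": 0, "dx": 0.005, "dy": 0, "dz": 0, "spin": 0}
    - {"gripper": 0, "dx": 0.005, "dy": 0, "dz": 0, "spin": 0}
    - {"gripper": 0, "dx": 0.004, "dy": 0, "dz": 0, "spin": 0}
    - {"gripper": 0, "dx": 0.003, "dy": 0, "dz": 0, "spin": 0}
    - {"gripper": 0, "dx": 0, "dy": 0, "dz": 0, "spin": 0}
    - {"gripper": 0, "dx": 0, "dy": 0, "dz": 0, "spin": 0}

```text
time: 41.95
ee_pos: [0.4603, 0.2881, 0.0255]
eef_rot: [0.754, 0.656, 0.0, -0.0]
ft_force: [0.1, 0.2, -0.2]
width: 0.0005
```

```bash
python3 - <<'E'
from plan import *
e,_=st();print(tojig(e));snap('top','t6.png');snap('scene','s6.png')
E
```

```text
t 41.95 p [0.4603 0.2881 0.0255] x [0.138 0.99  0.   ] y [ 0.99  -0.138  0.   ] z [ 0.  0. -1.] w 0.0005 F [ 0.1  0.2 -0.2] q [ 0.08  0.51 -0.87  1.84  0.46  1.   -1.12]
[-37.20925265 -67.85157186]
```

View pics/s6.png

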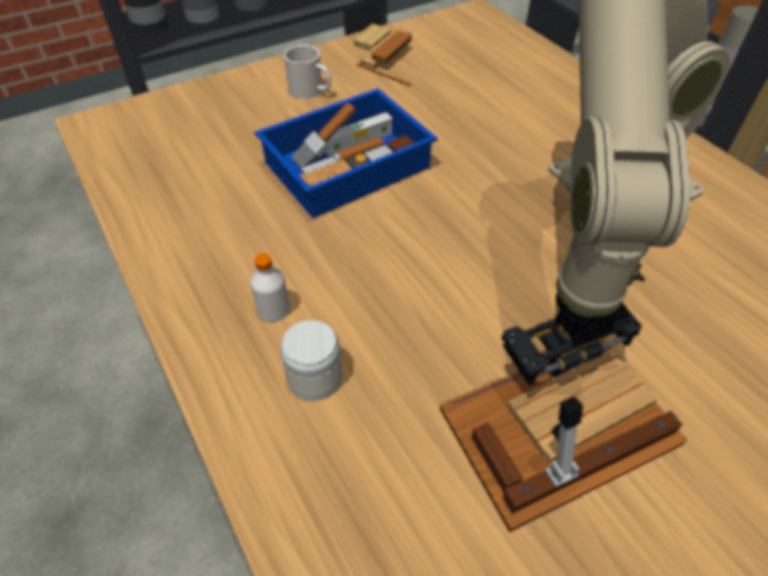

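The board is now being pushed toward the fence, with its near edge at the gripper (580,370). I'll continue in smaller steps.

Emit:
arm_command:
  increments:
    - {"gripper": 0, "dx": 0.004, "dy": 0, "dz": 0, "spin": 0}
    - {"gripper": 0, "dx": 0.004, "dy": 0, "dz": 0, "spin": 0}
    - {"gripper": 0, "dx": 0.003, "dy": 0, "dz": 0, "spin": 0}
    - {"gripper": 0, "dx": 0.003, "dy": 0, "dz": 0, "spin": 0}
    - {"gripper": 0, "dx": 0.002, "dy": 0, "dz": 0, "spin": 0}
    - {"gripper": 0, "dx": 0.001, "dy": 0, "dz": 0, "spin": 0}
    - {"gripper": 0, "dx": 0, "dy": 0, "dz": 0, "spin": 0}
    - {"gripper": 0, "dx": 0, "dy": 0, "dz": 0, "spin": 0}

```text
time: 43.05
ee_pos: [0.4624, 0.3044, 0.0254]
eef_rot: [0.755, 0.656, -0.0, 0.0]
ft_force: [-2.6, -2.9, 0.7]
width: 0.0007
```

Emit:
arm_command:
  increments:
    - {"gripper": 0, "dx": 0.001, "dy": 0, "dz": 0, "spin": 0}
    - {"gripper": 0, "dx": 0.001, "dy": 0, "dz": 0, "spin": 0}
    - {"gripper": 0, "dx": 0.001, "dy": 0, "dz": 0, "spin": 0}
    - {"gripper": 0, "dx": 0.001, "dy": 0, "dz": 0, "spin": 0}
    - {"gripper": 0, "dx": 0, "dy": 0, "dz": 0, "spin": 0}
    - {"gripper": 0, "dx": 0, "dy": 0, "dz": 0, "spin": 0}
    - {"gripper": 0, "dx": 0, "dy": 0, "dz": 0, "spin": 0}
    - {"gripper": 0, "dx": 0, "dy": 0, "dz": 0, "spin": 0}

```text
time: 44.05
ee_pos: [0.4632, 0.3085, 0.0255]
eef_rot: [0.755, 0.656, -0.0, 0.0]
ft_force: [-1.1, -3.0, 0.1]
width: 0.0004
```

```bash
python3 - <<'E'
from plan import *
e,_=st();print(tojig(e));snap('scene','s7.png')
im=cv2.imread('pics/s7.png_raw.png')
cv2.imwrite('pics/c7.png',cv2.resize(im[230:360,285:470],None,fx=4.3,fy=4.3,interpolation=cv2.INTER_CUBIC))
E
```

```text
t 44.05 p [0.4632 0.3085 0.0255] x [ 0.139  0.99  -0.   ] y [ 0.99  -0.139  0.   ] z [ 0. -0. -1.] w 0.0004 F [-1.1 -3.   0.1] q [ 0.04  0.54 -0.86  1.81  0.48  1.02 -1.16]
[-36.94529252 -47.15797723]
```

View pics/c7.png

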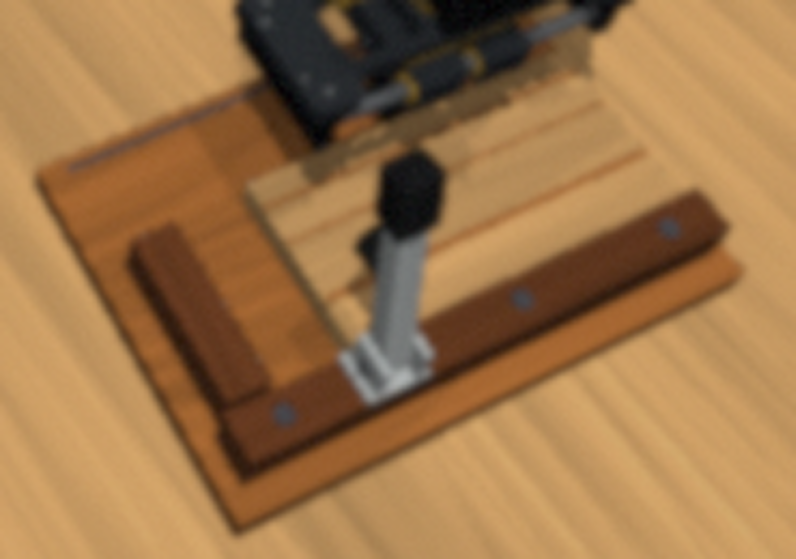

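Emit:
arm_command:
  increments:
    - {"gripper": 0, "dx": 0.001, "dy": 0, "dz": 0, "spin": 0}
    - {"gripper": 0, "dx": 0.001, "dy": 0, "dz": 0, "spin": 0}
    - {"gripper": 0, "dx": 0.001, "dy": 0, "dz": 0, "spin": 0}
    - {"gripper": 0, "dx": 0, "dy": 0, "dz": 0, "spin": 0}
    - {"gripper": 0, "dx": 0, "dy": 0, "dz": 0, "spin": 0}
    - {"gripper": 0, "dx": 0, "dy": 0, "dz": 0, "spin": 0}
    - {"gripper": 0, "dx": 0, "dy": 0, "dz": 0, "spin": 0}
    - {"gripper": 0, "dx": 0, "dy": 0, "dz": 0, "spin": 0}

```text
time: 45.1
ee_pos: [0.4633, 0.3087, 0.0253]
eef_rot: [0.755, 0.656, -0.002, 0.002]
ft_force: [-6.0, -14.2, 10.7]
width: 0.0005
```

Emit:
arm_command:
  increments:
    - {"gripper": 0, "dx": 0.001, "dy": 0, "dz": 0, "spin": 0}
    - {"gripper": 0, "dx": 0.001, "dy": 0, "dz": 0, "spin": 0}
    - {"gripper": 0, "dx": 0.001, "dy": 0, "dz": 0, "spin": 0}
    - {"gripper": 0, "dx": 0, "dy": 0, "dz": 0, "spin": 0}
    - {"gripper": 0, "dx": 0, "dy": 0, "dz": 0, "spin": 0}
    - {"gripper": 0, "dx": 0, "dy": 0, "dz": 0, "spin": 0}
    - {"gripper": 0, "dx": 0, "dy": 0, "dz": 0, "spin": 0}
    - {"gripper": 0, "dx": 0, "dy": 0, "dz": 0, "spin": 0}

```text
time: 46.1
ee_pos: [0.4635, 0.3088, 0.025]
eef_rot: [0.755, 0.655, -0.005, 0.003]
ft_force: [-9.1, -25.3, 19.1]
width: 0.0001
```

The TCP stopped at y = 0.3088 while the force built to about 25 N, so the long edge is seated on the fence. I'll back off and move to the board's -x end.

```bash
sed -i 's/^JP=.*/JP=np.array([.506,.353]);JY=-7.3/' plan.py; python3 - <<'E'
from plan import *
e,Rm=st();print(tojig(e))
x,y=jig(-172,10)
plan([(None,.285,None,None,0,2),(None,None,.13,None,0,3),(x,y,.13,82.7,0,5),(x,y,.025,None,0,6)],e=e,Rm=Rm)
E
```

```text
t 46.1 p [0.4635 0.3088 0.025 ] x [ 0.141  0.99  -0.011] y [ 0.99  -0.141 -0.002] z [-0.003 -0.011 -1.   ] w 0.0001 F [ -9.1 -25.3  19.1] q [ 0.03  0.54 -0.86  1.8   0.48  1.03 -1.16]
[-36.52285272 -49.19568099]
[{"gripper": 0, "dx": -0.012, "dy": 0.002, "dz": 0.0, "spin": 0}, {"gripper": 0, "dx": -0.012, "dy": 0.001, "dz": 0.0, "spin": 0}, {"gripper": 0, "dx": 0.0, "dy": 0.0, "dz": -0.035, "spin": 0}, {"gripper": 0, "dx": 0.0, "dy": 0.0, "dz": -0.035, "spin": 0}, {"gripper": 0, "dx": 0.0, "dy": 0.0, "dz": -0.035, "spin": 0}, {"gripper": 0, "dx": 0.016, "dy": -0.028, "dz": 0.0, "spin": 0}, {"gripper": 0, "dx": 0.016, "dy": -0.028, "dz": 0.0, "spin": 0}, {"gripper": 0, "dx": 0.016, "dy": -0.028, "dz": 0.0, "spin": 0}]
[{"gripper": 0, "dx": 0.017, "dy": -0.028, "dz": 0.0, "spin": 0}, {"gripper": 0, "dx": 0.016, "dy": -0.027, "dz": 0.0, "spin": -1}, {"gripper": 0, "dx": 0.0, "dy": 0.0, "dz": 0.017, "spin": 0}, {"gripper": 0, "dx": 0.0, "dy": 0.0, "dz": 0.018, "spin": 0}, {"gripper": 0, "dx": 0.0, "dy": 0.0, "dz": 0.017, "spin": 0}, {"gripper": 0, "dx": 0.0, "dy": 0.0, "dz": 0.018, "spin": 0}, {"gripper": 0, "dx": 0.0, "dy": 0.0, "dz": 0.017, "spin": 0}, {"gripper": 0, "dx": 0.0, "dy": 0.0, "dz": 0.018, "spin": 0}]
16 end [0.337  0.3845 0.025 ] 82.9
```

Emit:
arm_command:
  increments:
    - {"gripper": 0, "dx": -0.015, "dy": 0, "dz": 0, "spin": 0}
    - {"gripper": 0, "dx": -0.017, "dy": 0, "dz": 0, "spin": 0}
    - {"gripper": 0, "dx": 0, "dy": 0, "dz": -0.04, "spin": 0}
    - {"gripper": 0, "dx": 0, "dy": 0, "dz": -0.05, "spin": 0}
    - {"gripper": 0, "dx": 0, "dy": -0.028, "dz": -0.02, "spin": 0}
    - {"gripper": 0, "dx": 0.016, "dy": -0.028, "dz": 0, "spin": 0}
    - {"gripper": 0, "dx": 0.016, "dy": -0.028, "dz": 0, "spin": 0}
    - {"gripper": 0, "dx": 0.016, "dy": -0.028, "dz": 0, "spin": 0}

```text
time: 47.1
ee_pos: [0.3548, 0.3472, 0.1359]
eef_rot: [0.754, 0.656, 0.001, -0.0]
ft_force: [-0.4, -0.3, -0.2]
width: 0.0005
```

Emit:
arm_command:
  increments:
    - {"gripper": 0, "dx": 0.017, "dy": -0.027, "dz": 0, "spin": 0}
    - {"gripper": 0, "dx": 0.016, "dy": 0, "dz": 0, "spin": -1}
    - {"gripper": 0, "dx": 0, "dy": 0, "dz": 0, "spin": 0}
    - {"gripper": 0, "dx": 0, "dy": 0, "dz": 0, "spin": 0}
    - {"gripper": 0, "dx": 0, "dy": 0, "dz": 0, "spin": 0}
    - {"gripper": 0, "dx": 0, "dy": 0, "dz": 0, "spin": 0}
    - {"gripper": 0, "dx": 0, "dy": 0, "dz": 0, "spin": 0}
    - {"gripper": 0, "dx": 0, "dy": 0, "dz": 0, "spin": 0}

```text
time: 48.1
ee_pos: [0.3332, 0.3823, 0.1355]
eef_rot: [0.749, 0.663, 0.0, 0.0]
ft_force: [0.2, -0.1, -0.3]
width: 0.0001
```

```bash
python3 - <<'E'
from plan import *
e,Rm=st();print(tojig(e))
snap('top','t8.png'); snap('wrist','w12.png')
im=cv2.imread('pics/t8.png_raw.png')
cv2.imwrite('pics/c8.png',cv2.resize(im[175:300,85:205],None,fx=4.5,fy=4.5,interpolation=cv2.INTER_CUBIC))
E
```

```text
t 48.1 p [0.3332 0.3823 0.1355] x [ 0.121  0.993 -0.   ] y [ 0.993 -0.121  0.   ] z [ 0. -0. -1.] w 0.0001 F [ 0.2 -0.1 -0.3] q [-0.01  0.31 -1.06  1.84  0.29  1.17 -1.29]
[-175.08942412    7.1262123 ]
```

View pics/c8.png

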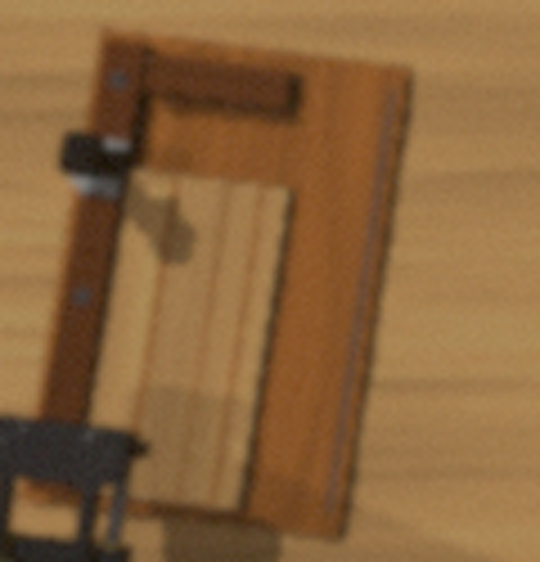

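View pics/w12.png

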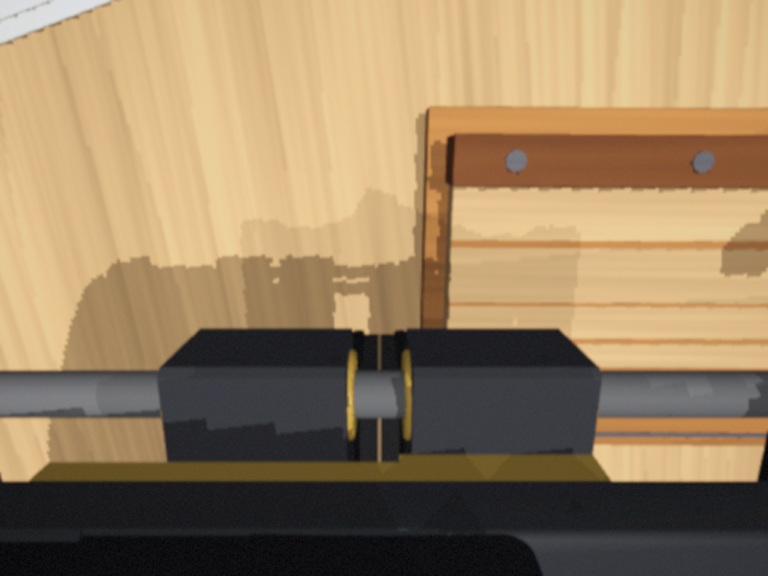

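The board is flush along the fence, with its edge straight at row 187 in the wrist view. The gripper is clear of the board's end at column 450. I'll lower it and push toward the end stop.

Emit:
arm_command:
  increments:
    - {"gripper": 0, "dx": 0, "dy": 0, "dz": 0.03, "spin": 0}
    - {"gripper": 0, "dx": 0, "dy": 0, "dz": 0.04, "spin": 0}
    - {"gripper": 0, "dx": 0, "dy": 0, "dz": 0.03, "spin": 0}
    - {"gripper": 0, "dx": 0, "dy": 0, "dz": 0.01, "spin": 0}
    - {"gripper": 0, "dx": 0, "dy": 0, "dz": 0, "spin": 0}
    - {"gripper": 0, "dx": 0, "dy": 0.008, "dz": 0, "spin": 0}
    - {"gripper": 0, "dx": 0, "dy": 0.008, "dz": 0, "spin": 0}
    - {"gripper": 0, "dx": 0, "dy": 0.006, "dz": 0, "spin": 0}

```text
time: 49.2
ee_pos: [0.3563, 0.3797, 0.026]
eef_rot: [0.749, 0.662, 0.0, 0.0]
ft_force: [-0.1, 0.4, 0.1]
width: 0.0004
```

Emit:
arm_command:
  increments:
    - {"gripper": 0, "dx": 0, "dy": 0.005, "dz": 0, "spin": 0}
    - {"gripper": 0, "dx": 0, "dy": 0.005, "dz": 0, "spin": 0}
    - {"gripper": 0, "dx": 0, "dy": 0.005, "dz": 0, "spin": 0}
    - {"gripper": 0, "dx": 0, "dy": 0.005, "dz": 0, "spin": 0}
    - {"gripper": 0, "dx": 0, "dy": 0.005, "dz": 0, "spin": 0}
    - {"gripper": 0, "dx": 0, "dy": 0.005, "dz": 0, "spin": 0}
    - {"gripper": 0, "dx": 0, "dy": 0, "dz": 0, "spin": 0}
    - {"gripper": 0, "dx": 0, "dy": 0, "dz": 0, "spin": 0}

```text
time: 50.2
ee_pos: [0.3851, 0.376, 0.0255]
eef_rot: [0.749, 0.663, 0.0, 0.0]
ft_force: [0.9, -0.1, -0.3]
width: 0.0003
```

```bash
python3 - <<'E'
from plan import *
e,Rm=st();print(tojig(e))
snap('scene','s8.png')
im=cv2.imread('pics/s8.png_raw.png')
cv2.imwrite('pics/c9.png',cv2.resize(im[200:360,285:470],None,fx=3.6,fy=3.6,interpolation=cv2.INTER_CUBIC))
E
```

```text
t 50.2 p [0.3851 0.376  0.0255] x [0.122 0.993 0.   ] y [ 0.993 -0.122  0.001] z [ 0.001  0.    -1.   ] w 0.0003 F [ 0.9 -0.1 -0.3] q [-0.1   0.52 -0.92  1.85  0.48  1.01 -1.34]
[-122.80844468    7.50059456]
```

View pics/c9.png

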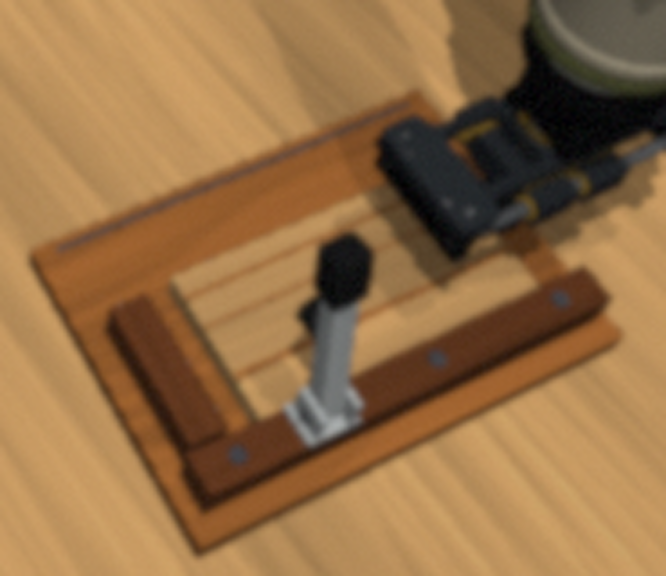

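The board is sliding along the fence with about 20 mm left to the end stop.

Emit:
arm_command:
  increments:
    - {"gripper": 0, "dx": 0, "dy": 0.004, "dz": 0, "spin": 0}
    - {"gripper": 0, "dx": 0, "dy": 0.004, "dz": 0, "spin": 0}
    - {"gripper": 0, "dx": 0, "dy": 0.003, "dz": 0, "spin": 0}
    - {"gripper": 0, "dx": 0, "dy": 0.002, "dz": 0, "spin": 0}
    - {"gripper": 0, "dx": 0, "dy": 0.001, "dz": 0, "spin": 0}
    - {"gripper": 0, "dx": 0, "dy": 0.001, "dz": 0, "spin": 0}
    - {"gripper": 0, "dx": 0, "dy": 0, "dz": 0, "spin": 0}
    - {"gripper": 0, "dx": 0, "dy": 0, "dz": 0, "spin": 0}

```text
time: 51.25
ee_pos: [0.3998, 0.3743, 0.0255]
eef_rot: [0.749, 0.663, 0.0, 0.0]
ft_force: [-2.0, 0.6, -0.2]
width: 0.0006
```

Emit:
arm_command:
  increments:
    - {"gripper": 0, "dx": 0, "dy": 0.001, "dz": 0, "spin": 0}
    - {"gripper": 0, "dx": 0, "dy": 0.001, "dz": 0, "spin": 0}
    - {"gripper": 0, "dx": 0, "dy": 0.001, "dz": 0, "spin": 0}
    - {"gripper": 0, "dx": 0, "dy": 0.001, "dz": 0, "spin": 0}
    - {"gripper": 0, "dx": 0, "dy": 0, "dz": 0, "spin": 0}
    - {"gripper": 0, "dx": 0, "dy": 0, "dz": 0, "spin": 0}
    - {"gripper": 0, "dx": 0, "dy": 0, "dz": 0, "spin": 0}
    - {"gripper": 0, "dx": 0, "dy": 0, "dz": 0, "spin": 0}

```text
time: 52.25
ee_pos: [0.4038, 0.3737, 0.0255]
eef_rot: [0.749, 0.663, 0.0, 0.0]
ft_force: [-0.4, -0.3, 0.2]
width: 0.0003
```

Emit:
arm_command:
  increments:
    - {"gripper": 0, "dx": 0, "dy": 0.001, "dz": 0, "spin": 0}
    - {"gripper": 0, "dx": 0, "dy": 0.001, "dz": 0, "spin": 0}
    - {"gripper": 0, "dx": 0, "dy": 0.001, "dz": 0, "spin": 0}
    - {"gripper": 0, "dx": 0, "dy": 0.001, "dz": 0, "spin": 0}
    - {"gripper": 0, "dx": 0, "dy": 0, "dz": 0, "spin": 0}
    - {"gripper": 0, "dx": 0, "dy": 0, "dz": 0, "spin": 0}
    - {"gripper": 0, "dx": 0, "dy": 0, "dz": 0, "spin": 0}
    - {"gripper": 0, "dx": 0, "dy": 0, "dz": 0, "spin": 0}

```text
time: 53.25
ee_pos: [0.4078, 0.3732, 0.0255]
eef_rot: [0.749, 0.663, 0.0, 0.0]
ft_force: [-0.4, 0.3, 0.7]
width: 0.0006
```

```bash
python3 - <<'E'
from plan import *
e,Rm=st();print(tojig(e))
snap('scene','s9.png')
im=cv2.imread('pics/s9.png_raw.png')
cv2.imwrite('pics/c10.png',cv2.resize(im[200:360,285:470],None,fx=3.6,fy=3.6,interpolation=cv2.INTER_CUBIC))
E
```

```text
t 53.25 p [0.4078 0.3732 0.0255] x [ 0.121  0.993 -0.   ] y [ 0.993 -0.121  0.   ] z [ 0. -0. -1.] w 0.0006 F [-0.4  0.3  0.7] q [-0.09  0.54 -0.9   1.82  0.5   1.02 -1.31]
[-99.95036317   7.58462296]
```

View pics/c10.png

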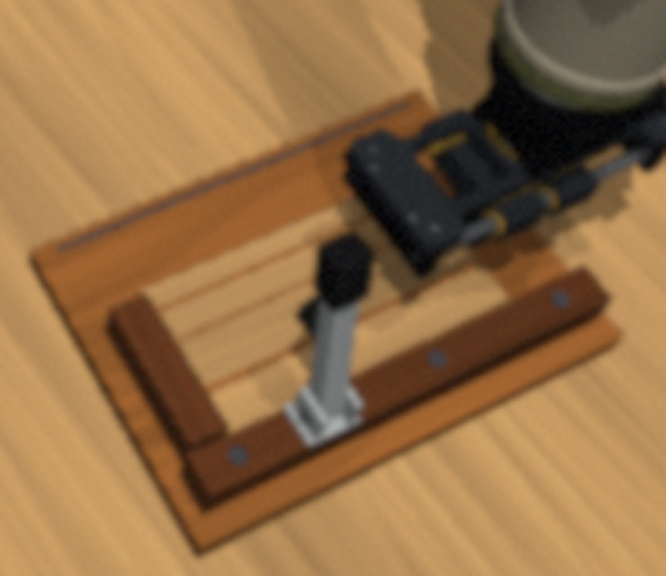

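The board's end is almost at the end stop, around (150,300) to (225,430). I'll keep pushing in 1 mm steps until the force rises.

Emit:
arm_command:
  increments:
    - {"gripper": 0, "dx": 0, "dy": 0.001, "dz": 0, "spin": 0}
    - {"gripper": 0, "dx": 0, "dy": 0.001, "dz": 0, "spin": 0}
    - {"gripper": 0, "dx": 0, "dy": 0.001, "dz": 0, "spin": 0}
    - {"gripper": 0, "dx": 0, "dy": 0.001, "dz": 0, "spin": 0}
    - {"gripper": 0, "dx": 0, "dy": 0, "dz": 0, "spin": 0}
    - {"gripper": 0, "dx": 0, "dy": 0, "dz": 0, "spin": 0}
    - {"gripper": 0, "dx": 0, "dy": 0, "dz": 0, "spin": 0}
    - {"gripper": 0, "dx": 0, "dy": 0, "dz": 0, "spin": 0}

```text
time: 54.3
ee_pos: [0.4089, 0.3732, 0.0253]
eef_rot: [0.748, 0.663, -0.002, -0.001]
ft_force: [-11.9, -0.5, 5.8]
width: 0.0005
```

Emit:
arm_command:
  increments:
    - {"gripper": 0, "dx": 0, "dy": 0.001, "dz": 0, "spin": 0}
    - {"gripper": 0, "dx": 0, "dy": 0.001, "dz": 0, "spin": 0}
    - {"gripper": 0, "dx": 0, "dy": 0.001, "dz": 0, "spin": 0}
    - {"gripper": 0, "dx": 0, "dy": 0, "dz": 0, "spin": 0}
    - {"gripper": 0, "dx": 0, "dy": 0, "dz": 0, "spin": 0}
    - {"gripper": 0, "dx": 0, "dy": 0, "dz": 0, "spin": 0}
    - {"gripper": 0, "dx": 0, "dy": 0, "dz": 0, "spin": 0}
    - {"gripper": 0, "dx": 0, "dy": 0, "dz": 0, "spin": 0}

```text
time: 55.3
ee_pos: [0.4091, 0.3734, 0.0252]
eef_rot: [0.748, 0.664, -0.003, -0.002]
ft_force: [-20.6, -2.7, 12.0]
width: 0.0008
```

The board is seated: position stopped at x = 0.409 with about 21 N. I'll back off and inspect.

Emit:
arm_command:
  increments:
    - {"gripper": 0, "dx": 0, "dy": -0.012, "dz": 0, "spin": 0}
    - {"gripper": 0, "dx": 0, "dy": -0.015, "dz": 0, "spin": 0}
    - {"gripper": 0, "dx": 0, "dy": -0.01, "dz": -0.04, "spin": 0}
    - {"gripper": 0, "dx": -0.02, "dy": 0, "dz": -0.05, "spin": 0}
    - {"gripper": 0, "dx": -0.04, "dy": 0, "dz": -0.04, "spin": 0}
    - {"gripper": 0, "dx": -0.04, "dy": 0, "dz": -0.03, "spin": 0}
    - {"gripper": 0, "dx": -0.04, "dy": 0, "dz": 0, "spin": 0}
    - {"gripper": 0, "dx": -0.04, "dy": 0, "dz": 0, "spin": 0}

```text
time: 56.3
ee_pos: [0.3559, 0.1968, 0.1857]
eef_rot: [0.749, 0.662, 0.0, 0.001]
ft_force: [0.6, -0.2, 0.1]
width: 0.0004
```

```bash
python3 - <<'E'
from plan import *
e,Rm=st();print(tojig(e))
snap('top','t10.png'); snap('scene','s10.png')
im=cv2.imread('pics/t10.png_raw.png')
a=cv2.resize(im[175:300,85:185],None,fx=4.2,fy=4.2,interpolation=cv2.INTER_CUBIC)
im=cv2.imread('pics/s10.png_raw.png')
b=cv2.resize(im[225:360,290:390],None,fx=3.8,fy=3.8,interpolation=cv2.INTER_CUBIC)
h=min(len(a),len(b));cv2.imwrite('pics/c11.png',np.hstack([a[:h],b[:h]]))
E
```

```text
t 56.3 p [0.3559 0.1968 0.1857] x [ 0.122  0.993 -0.001] y [ 0.993 -0.122  0.002] z [ 0.002 -0.001 -1.   ] w 0.0004 F [ 0.6 -0.2  0.1] q [ 0.5  -0.15 -1.01  2.   -0.13  1.22 -0.59]
[-129.00557685 -173.99828581]
```

View pics/c11.png

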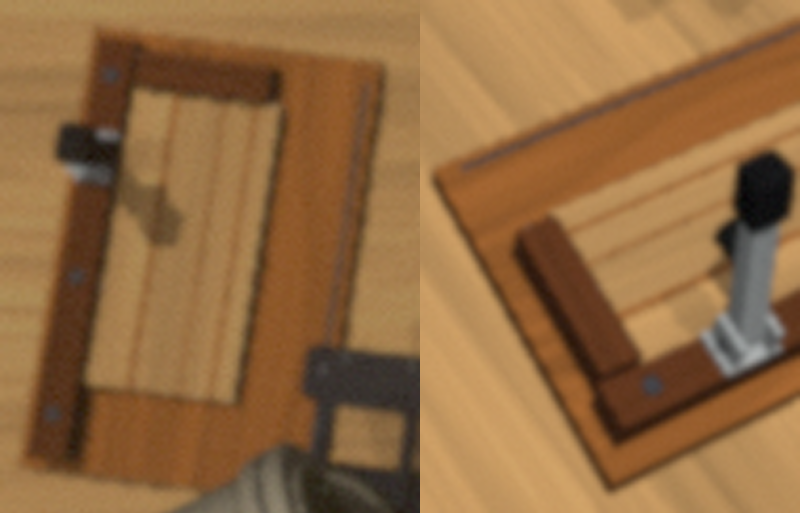

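The board sits in the corner in both views. I'll push once more on the fence side to confirm, and estimate the hold-down angle from both views.

```bash
python3 - <<'E'
from plan import *
for th in np.arange(1.15,1.56,.05):
    x,y=jig(60,72.5-112*np.cos(th)); z=.0585+.112*np.sin(th)
    print(round(th,2),w2px('top',[[x,y,z]],1).round(1),w2px('scene',[[x,y,z]],1).round(1))
x,y=jig(60,72.5);print('hinge',w2px('scene',[[x,y,.0585]],1),w2px('top',[[x,y,.0585]],1), 'obs top 105.2,209.5 scene 380.8,275')
x,y=jig(-25,-80)
plan([(x,y,.15,82.7,0,4),(x,y,.025,None,0,4)])
E
```

```text
1.15 [[111.7 210.6]] [[372.  267.7]]
1.2 [[109.4 210.3]] [[373.9 269.4]]
1.25 [[107.1 210. ]] [[375.8 271.3]]
1.3 [[104.8 209.7]] [[377.7 273.2]]
1.35 [[102.4 209.3]] [[379.7 275.3]]
1.4 [[100.1 209. ]] [[381.6 277.5]]
1.45 [[ 97.8 208.7]] [[383.5 279.9]]
1.5 [[ 95.6 208.4]] [[385.5 282.3]]
1.55 [[ 93.3 208.2]] [[387.4 284.9]]
hinge [[373.83711369 312.12022688]] [[107.18931359 211.89079572]] obs top 105.2,209.5 scene 380.8,275
t 56.4 p [0.356  0.1942 0.1853] x [ 0.127  0.992 -0.004] y [ 0.992 -0.127  0.002] z [ 0.002 -0.004 -1.   ] w 0.0003 F [0.8 1.1 0.7] q [ 0.5  -0.15 -1.01  2.   -0.13  1.22 -0.59]
[{"gripper": 0, "dx": 0.024, "dy": 0.026, "dz": 0.009, "spin": 0}, {"gripper": 0, "dx": 0.024, "dy": 0.026, "dz": 0.009, "spin": 0}, {"gripper": 0, "dx": 0.024, "dy": 0.026, "dz": 0.009, "spin": 0}, {"gripper": 0, "dx": 0.025, "dy": 0.026, "dz": 0.008, "spin": 0}, {"gripper": 0, "dx": 0.0, "dy": 0.0, "dz": 0.031, "spin": 0}, {"gripper": 0, "dx": 0.0, "dy": 0.0, "dz": 0.031, "spin": 0}, {"gripper": 0, "dx": 0.0, "dy": 0.0, "dz": 0.032, "spin": 0}, {"gripper": 0, "dx": 0.0, "dy": 0.0, "dz": 0.031, "spin": 0}]
8 end [0.4715 0.2772 0.0253] 82.7
```

Emit:
arm_command:
  increments:
    - {"gripper": 0, "dx": 0.024, "dy": 0.026, "dz": 0.009, "spin": 0}
    - {"gripper": 0, "dx": 0.024, "dy": 0.026, "dz": 0.009, "spin": 0}
    - {"gripper": 0, "dx": 0.024, "dy": 0.026, "dz": 0.009, "spin": 0}
    - {"gripper": 0, "dx": 0.025, "dy": 0.026, "dz": 0.008, "spin": 0}
    - {"gripper": 0, "dx": 0, "dy": 0, "dz": 0.031, "spin": 0}
    - {"gripper": 0, "dx": 0, "dy": 0, "dz": 0.031, "spin": 0}
    - {"gripper": 0, "dx": 0, "dy": 0, "dz": 0.032, "spin": 0}
    - {"gripper": 0, "dx": 0, "dy": 0, "dz": 0.031, "spin": 0}

```text
time: 57.4
ee_pos: [0.4708, 0.2825, 0.0244]
eef_rot: [0.749, 0.663, 0.0, -0.0]
ft_force: [-0.2, -0.3, -0.4]
width: 0.0005
```

Emit:
arm_command:
  increments:
    - {"gripper": 0, "dx": 0, "dy": 0, "dz": 0, "spin": 0}
    - {"gripper": 0, "dx": 0.01, "dy": 0, "dz": 0, "spin": 0}
    - {"gripper": 0, "dx": 0.008, "dy": 0, "dz": 0, "spin": 0}
    - {"gripper": 0, "dx": 0.005, "dy": 0, "dz": 0, "spin": 0}
    - {"gripper": 0, "dx": 0.002, "dy": 0, "dz": 0, "spin": 0}
    - {"gripper": 0, "dx": 0.002, "dy": 0, "dz": 0, "spin": 0}
    - {"gripper": 0, "dx": 0, "dy": 0, "dz": 0, "spin": 0}
    - {"gripper": 0, "dx": 0, "dy": 0, "dz": 0, "spin": 0}

```text
time: 58.4
ee_pos: [0.4743, 0.3072, 0.0253]
eef_rot: [0.749, 0.662, -0.001, 0.001]
ft_force: [-1.9, -5.1, 3.8]
width: 0.0004
```

```bash
python3 - <<'E'
from plan import *
e,Rm=st();print(tojig(e))
E
```

```text
t 58.4 p [0.4743 0.3072 0.0253] x [ 0.122  0.992 -0.003] y [ 0.992 -0.122 -0.   ] z [-0.001 -0.003 -1.   ] w 0.0004 F [-1.9 -5.1  3.8] q [ 0.09  0.59 -0.94  1.78  0.54  1.05 -1.17]
[-25.60966976 -49.45350657]
```

The board contacts at y = -49.5 mm in the jig frame, against -49.2 mm before, so it is still flush. Now the hold-down (estimated angle about 1.33 rad). I'll approach its handle from above, with the jaws along the jig's x.

```bash
python3 - <<'E'
from plan import *
e,Rm=st()
a=jig(-25,-80); b=jig(60,46); print(b)
plan([(a[0],a[1],.025,None,0,2),(a[0],a[1],.15,None,60,3),(b[0],b[1]-.09,.26,82.7,60,6),(b[0],b[1],.26,82.7,60,5)],e=e,Rm=Rm)
E
```

```text
t 58.4 p [0.4743 0.3072 0.0253] x [ 0.122  0.992 -0.003] y [ 0.992 -0.122 -0.   ] z [-0.001 -0.003 -1.   ] w 0.0004 F [-1.9 -5.1  3.8] q [ 0.09  0.59 -0.94  1.78  0.54  1.05 -1.17]
[0.57135864 0.39100327]
[{"gripper": 0, "dx": -0.015, "dy": 0.0, "dz": 0.0, "spin": 0}, {"gripper": 0, "dx": -0.016, "dy": 0.0, "dz": 0.0, "spin": 0}, {"gripper": 60, "dx": 0.0, "dy": 0.0, "dz": -0.042, "spin": 0}, {"gripper": 60, "dx": 0.0, "dy": 0.0, "dz": -0.041, "spin": 0}, {"gripper": 60, "dx": 0.0, "dy": 0.0, "dz": -0.042, "spin": 0}, {"gripper": 60, "dx": 0.006, "dy": 0.016, "dz": -0.018, "spin": 0}, {"gripper": 60, "dx": 0.006, "dy": 0.016, "dz": -0.018, "spin": 0}, {"gripper": 60, "dx": 0.006, "dy": 0.016, "dz": -0.018, "spin": 0}]
[{"gripper": 60, "dx": 0.006, "dy": 0.016, "dz": -0.019, "spin": 0}, {"gripper": 60, "dx": 0.006, "dy": 0.017, "dz": -0.018, "spin": 0}, {"gripper": 60, "dx": 0.007, "dy": 0.016, "dz": -0.019, "spin": 0}, {"gripper": 60, "dx": 0.018, "dy": -0.002, "dz": 0.0, "spin": 0}, {"gripper": 60, "dx": 0.018, "dy": -0.002, "dz": 0.0, "spin": 0}, {"gripper": 60, "dx": 0.018, "dy": -0.002, "dz": 0.0, "spin": 0}, {"gripper": 60, "dx": 0.018, "dy": -0.002, "dz": 0.0, "spin": 0}, {"gripper": 60, "dx": 0.017, "dy": -0.003, "dz": 0.0, "spin": 0}]
16 end [0.5713 0.391  0.2603] 83.0
```

Emit:
arm_command:
  increments:
    - {"gripper": 0, "dx": -0.015, "dy": 0, "dz": 0, "spin": 0}
    - {"gripper": 0, "dx": -0.016, "dy": 0, "dz": 0, "spin": 0}
    - {"gripper": 60, "dx": 0, "dy": 0, "dz": -0.042, "spin": 0}
    - {"gripper": 60, "dx": 0, "dy": 0, "dz": -0.041, "spin": 0}
    - {"gripper": 60, "dx": 0, "dy": 0, "dz": -0.042, "spin": 0}
    - {"gripper": 60, "dx": 0.006, "dy": 0.016, "dz": -0.018, "spin": 0}
    - {"gripper": 60, "dx": 0.006, "dy": 0.016, "dz": -0.018, "spin": 0}
    - {"gripper": 60, "dx": 0.006, "dy": 0.016, "dz": -0.018, "spin": 0}

```text
time: 59.4
ee_pos: [0.521, 0.2888, 0.2051]
eef_rot: [0.749, 0.662, -0.0, 0.0]
ft_force: [0.0, -0.4, -0.8]
width: 0.0493
```

Emit:
arm_command:
  increments:
    - {"gripper": 60, "dx": 0.006, "dy": 0.016, "dz": -0.019, "spin": 0}
    - {"gripper": 60, "dx": 0.006, "dy": 0.017, "dz": -0.018, "spin": 0}
    - {"gripper": 60, "dx": 0.007, "dy": 0.016, "dz": -0.019, "spin": 0}
    - {"gripper": 60, "dx": 0.01, "dy": 0, "dz": 0, "spin": 0}
    - {"gripper": 60, "dx": 0, "dy": 0, "dz": 0, "spin": 0}
    - {"gripper": 60, "dx": 0, "dy": 0, "dz": 0, "spin": 0}
    - {"gripper": 60, "dx": 0, "dy": 0, "dz": 0, "spin": 0}
    - {"gripper": 60, "dx": 0, "dy": 0, "dz": 0, "spin": 0}

```text
time: 60.4
ee_pos: [0.5724, 0.3125, 0.2604]
eef_rot: [0.749, 0.663, -0.0, 0.0]
ft_force: [0.2, 0.1, 0.1]
width: 0.0519
```

```bash
python3 - <<'E'
from plan import *
e,Rm=st();print(tojig(e)); snap('wrist','w13.png')
for th in (1.2,1.3,1.4):
    x,y=jig(60,72.5-130*np.cos(th)); z=.0585+.130*np.sin(th); print(th,w2px('wrist',[[x,y,z]]))
E
```

```text
t 60.4 p [0.5724 0.3125 0.2604] x [ 0.121  0.993 -0.   ] y [ 0.993 -0.121  0.   ] z [ 0. -0. -1.] w 0.0519 F [0.2 0.1 0.1] q [ 0.08  0.55 -0.99  1.28  0.46  1.54 -0.97]
[ 71.01762136 -31.68530308]
1.2 [[354.18967053 180.46407792]]
1.3 [[353.61263865 153.35550642]]
1.4 [[353.13046683 123.89238747]]
```

View pics/w13.png

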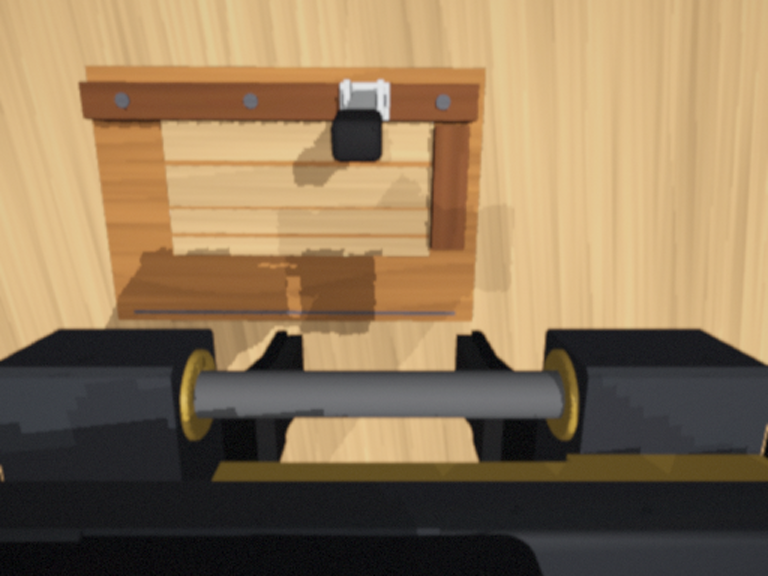

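The board is flush in the corner and the handle end is at (357,135), giving an angle of about 1.36. I'll move over the handle.

```bash
python3 - <<'E'
from plan import *
b=jig(61,48)
plan([(b[0],b[1],.26,82.7,60,4),(b[0],b[1],.151,None,60,4)])
E
```

```text
t 60.45 p [0.5725 0.3126 0.2605] x [ 0.121  0.993 -0.   ] y [ 0.993 -0.121  0.   ] z [ 0. -0. -1.] w 0.052 F [0.9 0.1 0. ] q [ 0.08  0.55 -0.99  1.28  0.46  1.54 -0.97]
[{"gripper": 60, "dx": 0.02, "dy": -0.002, "dz": 0.0, "spin": 0}, {"gripper": 60, "dx": 0.02, "dy": -0.003, "dz": 0.0, "spin": 0}, {"gripper": 60, "dx": 0.02, "dy": -0.002, "dz": 0.0, "spin": 0}, {"gripper": 60, "dx": 0.02, "dy": -0.003, "dz": 0.0, "spin": 0}, {"gripper": 60, "dx": 0.0, "dy": 0.0, "dz": 0.027, "spin": 0}, {"gripper": 60, "dx": 0.0, "dy": 0.0, "dz": 0.027, "spin": 0}, {"gripper": 60, "dx": 0.0, "dy": 0.0, "dz": 0.028, "spin": 0}, {"gripper": 60, "dx": 0.0, "dy": 0.0, "dz": 0.027, "spin": 0}]
8 end [0.5723 0.3932 0.1515] 83.0
```

Emit:
arm_command:
  increments:
    - {"gripper": 60, "dx": 0.02, "dy": -0.002, "dz": 0, "spin": 0}
    - {"gripper": 60, "dx": 0.02, "dy": -0.003, "dz": 0, "spin": 0}
    - {"gripper": 60, "dx": 0.02, "dy": -0.002, "dz": 0, "spin": 0}
    - {"gripper": 60, "dx": 0.02, "dy": -0.003, "dz": 0, "spin": 0}
    - {"gripper": 60, "dx": 0, "dy": 0, "dz": 0.027, "spin": 0}
    - {"gripper": 60, "dx": 0, "dy": 0, "dz": 0.027, "spin": 0}
    - {"gripper": 60, "dx": 0, "dy": 0, "dz": 0.028, "spin": 0}
    - {"gripper": 60, "dx": 0, "dy": 0, "dz": 0.027, "spin": 0}
  grip_force: 8

```text
time: 61.45
ee_pos: [0.5723, 0.3933, 0.1505]
eef_rot: [0.749, 0.663, -0.0, 0.0]
ft_force: [0.8, -0.5, 0.1]
width: 0.052
```

```bash
python3 - <<'E'
from plan import *
e,Rm=st();print(tojig(e)); snap('scene','s13.png')
im=cv2.imread('pics/s13.png_raw.png')
cv2.imwrite('pics/c13.png',cv2.resize(im[180:360,285:470],None,fx=3.2,fy=3.2,interpolation=cv2.INTER_CUBIC))
E
```

```text
t 61.45 p [0.5723 0.3933 0.1505] x [ 0.121  0.993 -0.   ] y [ 0.993 -0.121 -0.   ] z [-0. -0. -1.] w 0.052 F [ 0.8 -0.5  0.1] q [-0.08  0.71 -0.93  1.31  0.56  1.4  -1.11]
[60.63488321 48.37404879]
```

View pics/c13.png

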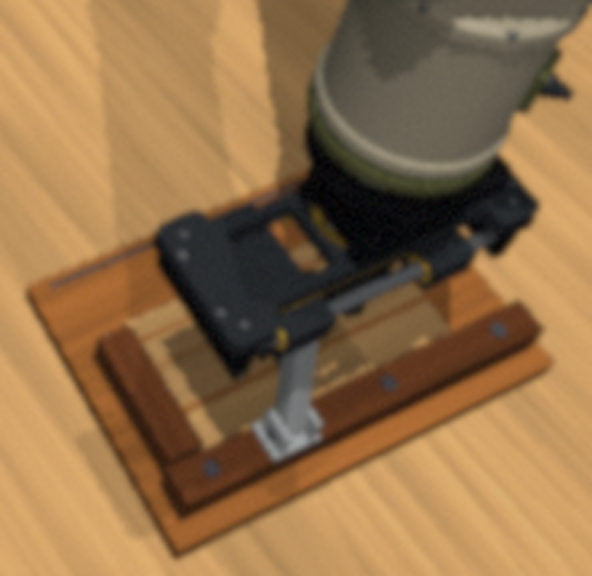

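```bash
python3 - <<'E'
import numpy as np
th=np.linspace(1.356,0.0,19); y=72.5-112*np.cos(th); z=58.5+112*np.sin(th)
acc=np.array([0.,0.])
for i in range(1,len(th)):
    d=np.round(np.array([y[i]-y[0],-(z[i]-z[0])])-acc); acc+=d
    print(i,'dx %.3f dz %.3f'%tuple(d/1000), round(th[i],2))
print(acc)
E
```

```text
1 dx -0.008 dz 0.002 1.28
2 dx -0.008 dz 0.003 1.21
3 dx -0.008 dz 0.003 1.13
4 dx -0.007 dz 0.004 1.05
5 dx -0.008 dz 0.004 0.98
6 dx -0.006 dz 0.005 0.9
7 dx -0.007 dz 0.006 0.83
8 dx -0.006 dz 0.006 0.75
9 dx -0.005 dz 0.006 0.68
10 dx -0.005 dz 0.007 0.6
11 dx -0.005 dz 0.007 0.53
12 dx -0.004 dz 0.008 0.45
13 dx -0.003 dz 0.007 0.38
14 dx -0.003 dz 0.008 0.3
15 dx -0.002 dz 0.008 0.23
16 dx -0.002 dz 0.009 0.15
17 dx -0.001 dz 0.008 0.08
18 dx -0.000 dz 0.008 0.0
[-88. 109.]
```

Emit:
arm_command:
  increments:
    - {"gripper": 0, "dx": 0, "dy": 0, "dz": 0, "spin": 0}
    - {"gripper": 0, "dx": 0, "dy": 0, "dz": 0, "spin": 0}
    - {"gripper": 0, "dx": 0, "dy": 0, "dz": 0, "spin": 0}
    - {"gripper": 0, "dx": 0, "dy": 0, "dz": 0, "spin": 0}
    - {"gripper": 0, "dx": 0, "dy": 0, "dz": 0, "spin": 0}
    - {"gripper": 0, "dx": 0, "dy": 0, "dz": 0, "spin": 0}
    - {"gripper": 0, "dx": 0, "dy": 0, "dz": 0, "spin": 0}
    - {"gripper": 0, "dx": 0, "dy": 0, "dz": 0, "spin": 0}
  grip_force: 12

```text
time: 62.5
ee_pos: [0.572, 0.3939, 0.1525]
eef_rot: [0.749, 0.663, 0.0, -0.0]
ft_force: [-3.5, -0.7, 5.6]
width: 0.0243
```

The handle is gripped (24.3 mm). I'll swing it along the arc.

Emit:
arm_command:
  increments:
    - {"gripper": 0, "dx": -0.008, "dy": 0, "dz": 0.002, "spin": 0}
    - {"gripper": 0, "dx": -0.008, "dy": 0, "dz": 0.003, "spin": 0}
    - {"gripper": 0, "dx": -0.008, "dy": 0, "dz": 0.003, "spin": 0}
    - {"gripper": 0, "dx": -0.007, "dy": 0, "dz": 0.004, "spin": 0}
    - {"gripper": 0, "dx": -0.008, "dy": 0, "dz": 0.004, "spin": 0}
    - {"gripper": 0, "dx": -0.006, "dy": 0, "dz": 0.005, "spin": 0}
    - {"gripper": 0, "dx": -0.007, "dy": 0, "dz": 0.006, "spin": 0}
    - {"gripper": 0, "dx": -0.006, "dy": 0, "dz": 0.006, "spin": 0}

```text
time: 63.5
ee_pos: [0.5646, 0.3357, 0.1177]
eef_rot: [0.749, 0.663, -0.0, -0.0]
ft_force: [-3.0, 4.7, -0.0]
width: 0.0239
```

```bash
python3 - <<'E'
from plan import *
e,Rm=st();print(tojig(e)); snap('wrist','w14.png'); snap('scene','s14.png')
im=cv2.imread('pics/s14.png_raw.png')
cv2.imwrite('pics/c14.png',cv2.resize(im[180:360,285:470],None,fx=3.2,fy=3.2,interpolation=cv2.INTER_CUBIC))
E
```

```text
t 63.5 p [0.5646 0.3357 0.1177] x [0.121 0.993 0.   ] y [ 0.993 -0.121 -0.001] z [-0.001  0.    -1.   ] w 0.0239 F [-3.   4.7 -0. ] q [ 0.04  0.66 -0.95  1.46  0.54  1.3  -1.07]
[60.30629828 -9.74391689]
```

View pics/c14.png

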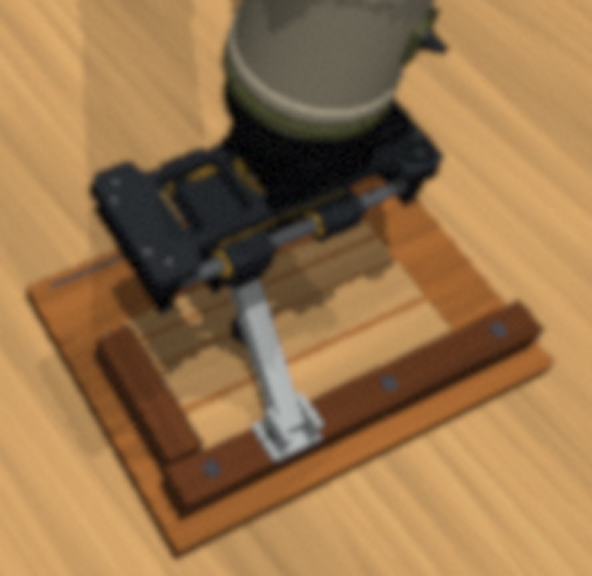

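The arm follows the gripper and the board is unmoved. I'll continue.

Emit:
arm_command:
  increments:
    - {"gripper": 0, "dx": -0.005, "dy": 0, "dz": 0.006, "spin": 0}
    - {"gripper": 0, "dx": -0.005, "dy": 0, "dz": 0.007, "spin": 0}
    - {"gripper": 0, "dx": -0.005, "dy": 0, "dz": 0.007, "spin": 0}
    - {"gripper": 0, "dx": -0.004, "dy": 0, "dz": 0.008, "spin": 0}
    - {"gripper": 0, "dx": -0.003, "dy": 0, "dz": 0.007, "spin": 0}
    - {"gripper": 0, "dx": -0.003, "dy": 0, "dz": 0.008, "spin": 0}
    - {"gripper": 0, "dx": -0.002, "dy": 0, "dz": 0.008, "spin": 0}
    - {"gripper": 0, "dx": -0.002, "dy": 0, "dz": 0.006, "spin": 0}

```text
time: 64.6
ee_pos: [0.5611, 0.3076, 0.0609]
eef_rot: [0.749, 0.663, 0.0, -0.001]
ft_force: [-3.5, 6.5, 2.2]
width: 0.0241
```

```bash
python3 - <<'E'
from plan import *
e,Rm=st();p=tojig(e);print(p, 'theta', np.arctan2(e[2]+.0187-.0585,(72.5-p[1])/1000)); snap('scene','s15.png')
im=cv2.imread('pics/s15.png_raw.png')
cv2.imwrite('pics/c15.png',cv2.resize(im[180:360,285:470],None,fx=3.2,fy=3.2,interpolation=cv2.INTER_CUBIC))
E
```

```text
t 64.6 p [0.5611 0.3076 0.0609] x [0.121 0.993 0.001] y [ 0.993 -0.121 -0.001] z [-0.001  0.001 -1.   ] w 0.0241 F [-3.5  6.5  2.2] q [ 0.09  0.69 -0.92  1.55  0.57  1.19 -1.07]
[ 60.37299615 -37.99419813] theta 0.1889552667550331
```

View pics/c15.png

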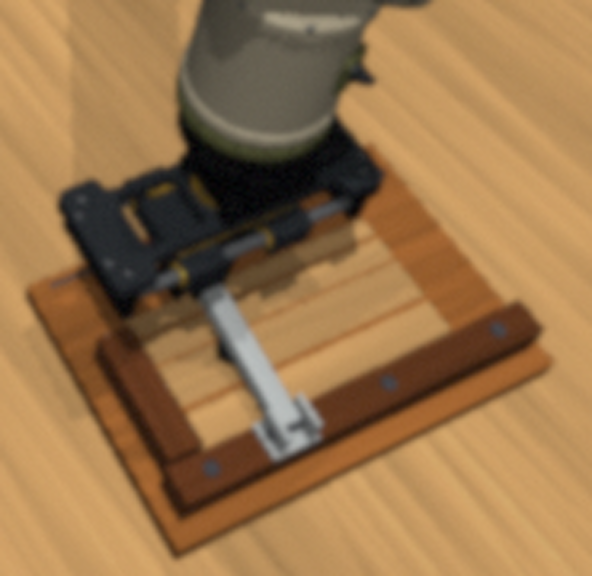

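Emit:
arm_command:
  increments:
    - {"gripper": 0, "dx": 0, "dy": 0, "dz": 0.005, "spin": 0}
    - {"gripper": 0, "dx": 0, "dy": 0, "dz": 0.005, "spin": 0}
    - {"gripper": 0, "dx": 0, "dy": 0, "dz": 0.004, "spin": 0}
    - {"gripper": 0, "dx": 0, "dy": 0, "dz": 0.003, "spin": 0}
    - {"gripper": 0, "dx": 0, "dy": 0, "dz": 0.002, "spin": 0}
    - {"gripper": 0, "dx": 0, "dy": 0, "dz": 0.001, "spin": 0}
    - {"gripper": 0, "dx": 0, "dy": 0, "dz": 0, "spin": 0}
    - {"gripper": 0, "dx": 0, "dy": 0, "dz": 0, "spin": 0}

```text
time: 65.65
ee_pos: [0.5609, 0.3064, 0.0419]
eef_rot: [0.749, 0.663, -0.001, 0.0]
ft_force: [-9.2, -1.4, 12.1]
width: 0.0236
```

```bash
python3 - <<'E'
from plan import *
e,Rm=st();p=tojig(e);print(p, 'theta', np.arctan2(e[2]+.0187-.0585,(72.5-p[1])/1000)); snap('scene','s16.png')
im=cv2.imread('pics/s16.png_raw.png')
cv2.imwrite('pics/c16.png',cv2.resize(im[180:360,285:470],None,fx=3.2,fy=3.2,interpolation=cv2.INTER_CUBIC))
E
```

```text
t 65.65 p [0.5609 0.3064 0.0419] x [ 0.121  0.993 -0.002] y [ 0.993 -0.121 -0.001] z [-0.001 -0.002 -1.   ] w 0.0236 F [-9.2 -1.4 12.1] q [ 0.08  0.71 -0.91  1.57  0.59  1.17 -1.08]
[ 60.38960768 -39.27265567] theta 0.018812658171997617
```

View pics/c16.png

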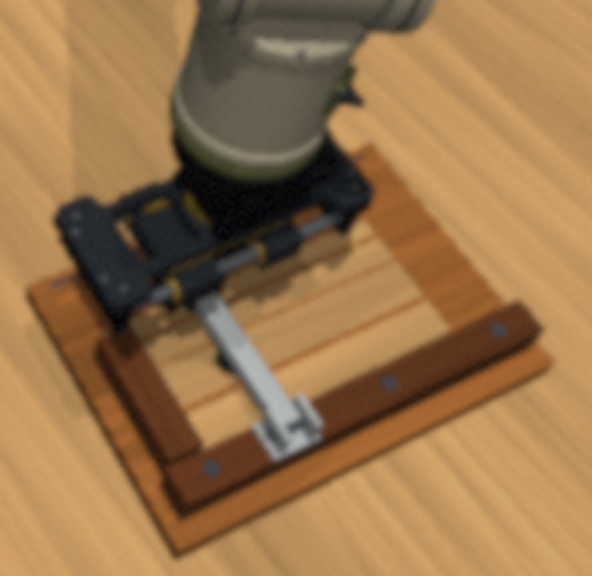

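Force has risen to 12 N and the computed angle is about 0.02 rad. I'll release, then press on the handle's top with closed fingers. That seats the arm and measures its height, which should be 68.5 mm when down.

Emit:
arm_command:
  increments:
    - {"gripper": 60, "dx": 0, "dy": 0, "dz": 0, "spin": 0}
    - {"gripper": 60, "dx": 0, "dy": 0, "dz": 0, "spin": 0}
    - {"gripper": 60, "dx": 0, "dy": 0, "dz": 0, "spin": 0}
    - {"gripper": 60, "dx": 0, "dy": 0, "dz": 0, "spin": 0}
    - {"gripper": 60, "dx": 0, "dy": 0, "dz": -0.02, "spin": 0}
    - {"gripper": 60, "dx": 0, "dy": 0, "dz": -0.03, "spin": 0}
    - {"gripper": 0, "dx": 0, "dy": 0, "dz": 0, "spin": 0}
    - {"gripper": 0, "dx": 0, "dy": 0, "dz": 0, "spin": 0}

```text
time: 66.7
ee_pos: [0.5619, 0.307, 0.092]
eef_rot: [0.749, 0.663, 0.0, 0.0]
ft_force: [0.4, 0.0, 0.7]
width: 0.0397
```

Emit:
arm_command:
  increments:
    - {"gripper": 0, "dx": 0, "dy": 0, "dz": 0, "spin": 0}
    - {"gripper": 0, "dx": 0, "dy": 0, "dz": 0, "spin": 0}
    - {"gripper": 0, "dx": 0, "dy": 0, "dz": 0, "spin": 0}
    - {"gripper": 0, "dx": 0, "dy": 0, "dz": 0, "spin": 0}
    - {"gripper": 0, "dx": 0, "dy": 0, "dz": 0.008, "spin": 0}
    - {"gripper": 0, "dx": 0, "dy": 0, "dz": 0.005, "spin": 0}
    - {"gripper": 0, "dx": 0, "dy": 0, "dz": 0.005, "spin": 0}
    - {"gripper": 0, "dx": 0, "dy": 0, "dz": 0, "spin": 0}

```text
time: 67.7
ee_pos: [0.5615, 0.3069, 0.0729]
eef_rot: [0.749, 0.663, -0.0, -0.0]
ft_force: [0.2, -0.1, -0.4]
width: 0.0004
```

Emit:
arm_command:
  increments:
    - {"gripper": 0, "dx": 0, "dy": 0, "dz": 0.002, "spin": 0}
    - {"gripper": 0, "dx": 0, "dy": 0, "dz": 0.001, "spin": 0}
    - {"gripper": 0, "dx": 0, "dy": 0, "dz": 0.001, "spin": 0}
    - {"gripper": 0, "dx": 0, "dy": 0, "dz": 0.001, "spin": 0}
    - {"gripper": 0, "dx": 0, "dy": 0, "dz": 0.001, "spin": 0}
    - {"gripper": 0, "dx": 0, "dy": 0, "dz": 0, "spin": 0}
    - {"gripper": 0, "dx": 0, "dy": 0, "dz": 0, "spin": 0}
    - {"gripper": 0, "dx": 0, "dy": 0, "dz": 0, "spin": 0}

```text
time: 68.7
ee_pos: [0.5617, 0.3071, 0.0675]
eef_rot: [0.749, 0.663, -0.0, 0.0]
ft_force: [-0.0, -0.5, 0.6]
width: 0.0005
```

Emit:
arm_command:
  increments:
    - {"gripper": 0, "dx": 0, "dy": 0, "dz": 0.001, "spin": 0}
    - {"gripper": 0, "dx": 0, "dy": 0, "dz": 0.001, "spin": 0}
    - {"gripper": 0, "dx": 0, "dy": 0, "dz": 0.001, "spin": 0}
    - {"gripper": 0, "dx": 0, "dy": 0, "dz": 0, "spin": 0}
    - {"gripper": 0, "dx": 0, "dy": 0, "dz": 0, "spin": 0}
    - {"gripper": 0, "dx": 0, "dy": 0, "dz": 0, "spin": 0}
    - {"gripper": 0, "dx": 0, "dy": 0, "dz": 0, "spin": 0}
    - {"gripper": 0, "dx": 0, "dy": 0, "dz": 0, "spin": 0}

```text
time: 69.7
ee_pos: [0.5619, 0.3071, 0.0669]
eef_rot: [0.749, 0.663, 0.0, 0.001]
ft_force: [-7.5, -6.5, 21.3]
width: 0.0006
```

```bash
python3 - <<'E'
from plan import *
e,Rm=st();p=tojig(e);print(p); snap('scene','s17.png')
im=cv2.imread('pics/s17.png_raw.png')
cv2.imwrite('pics/c17.png',cv2.resize(im[180:360,285:470],None,fx=3.2,fy=3.2,interpolation=cv2.INTER_CUBIC))
E
```

```text
t 69.7 p [0.5619 0.3071 0.0669] x [ 0.121  0.993 -0.001] y [ 0.993 -0.121  0.001] z [ 0.001 -0.001 -1.   ] w 0.0006 F [-7.5 -6.5 21.3] q [ 0.09  0.68 -0.93  1.55  0.57  1.2  -1.06]
[ 61.22783446 -38.39714065]
```

View pics/c17.png

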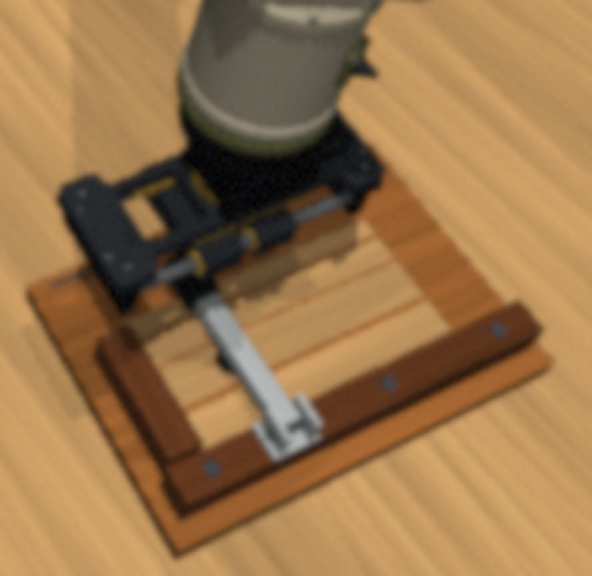

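A hard stop at z = 0.067 with 21 N means the hold-down is fully down. I'll retreat and make the final inspection.

Emit:
arm_command:
  increments:
    - {"gripper": 0, "dx": 0, "dy": 0, "dz": -0.02, "spin": 0}
    - {"gripper": 0, "dx": 0, "dy": 0, "dz": -0.04, "spin": 0}
    - {"gripper": 0, "dx": -0.02, "dy": 0, "dz": -0.05, "spin": 0}
    - {"gripper": 0, "dx": -0.04, "dy": 0, "dz": -0.04, "spin": 0}
    - {"gripper": 0, "dx": -0.05, "dy": 0, "dz": -0.02, "spin": 0}
    - {"gripper": 0, "dx": -0.05, "dy": -0.02, "dz": 0, "spin": 0}
    - {"gripper": 0, "dx": -0.05, "dy": -0.03, "dz": 0, "spin": 0}
    - {"gripper": 0, "dx": -0.03, "dy": 0, "dz": 0, "spin": 0}

```text
time: 70.75
ee_pos: [0.4818, 0.0731, 0.2348]
eef_rot: [0.749, 0.662, -0.001, 0.001]
ft_force: [0.0, 0.0, 0.2]
width: 0.0004
```

Emit:
arm_command:
  increments:
    - {"gripper": 0, "dx": 0, "dy": 0, "dz": 0, "spin": 0}
    - {"gripper": 0, "dx": 0, "dy": 0, "dz": 0, "spin": 0}
    - {"gripper": 0, "dx": 0, "dy": 0, "dz": 0, "spin": 0}
    - {"gripper": 0, "dx": 0, "dy": 0, "dz": 0, "spin": 0}
    - {"gripper": 0, "dx": 0, "dy": 0, "dz": 0, "spin": 0}
    - {"gripper": 0, "dx": 0, "dy": 0, "dz": 0, "spin": 0}
    - {"gripper": 0, "dx": 0, "dy": 0, "dz": 0, "spin": 0}
    - {"gripper": 0, "dx": 0, "dy": 0, "dz": 0, "spin": 0}

```text
time: 71.75
ee_pos: [0.4833, 0.0752, 0.2346]
eef_rot: [0.749, 0.663, 0.0, 0.0]
ft_force: [0.3, -0.1, 0.1]
width: 0.0005
```

```bash
python3 - <<'E'
from plan import *
st()
snap('top','t18.png'); snap('scene','s18.png')
im=cv2.imread('pics/t18.png_raw.png')
a=cv2.resize(im[180:310,85:180],None,fx=4.2,fy=4.2,interpolation=cv2.INTER_CUBIC)
b=cv2.resize(im[180:310,335:432],None,fx=4.2,fy=4.2,interpolation=cv2.INTER_CUBIC)
cv2.imwrite('pics/c18.png',np.hstack([a,b])[:600,:800])
im=cv2.imread('pics/s18.png_raw.png')
a=cv2.resize(im[225:355,290:460],None,fx=2.6,fy=2.6,interpolation=cv2.INTER_CUBIC)
b=cv2.resize(im[55:185,165:300],None,fx=2.6,fy=2.6,interpolation=cv2.INTER_CUBIC)
cv2.imwrite('pics/c19.png',np.hstack([a,b])[:600,:800])
E
```

```text
t 71.75 p [0.4833 0.0752 0.2346] x [ 0.121  0.993 -0.   ] y [ 0.993 -0.121  0.   ] z [ 0. -0. -1.] w 0.0005 F [ 0.3 -0.1  0.1] q [ 0.82  0.14 -1.13  1.75  0.13  1.34 -0.46]
```

View pics/c18.png

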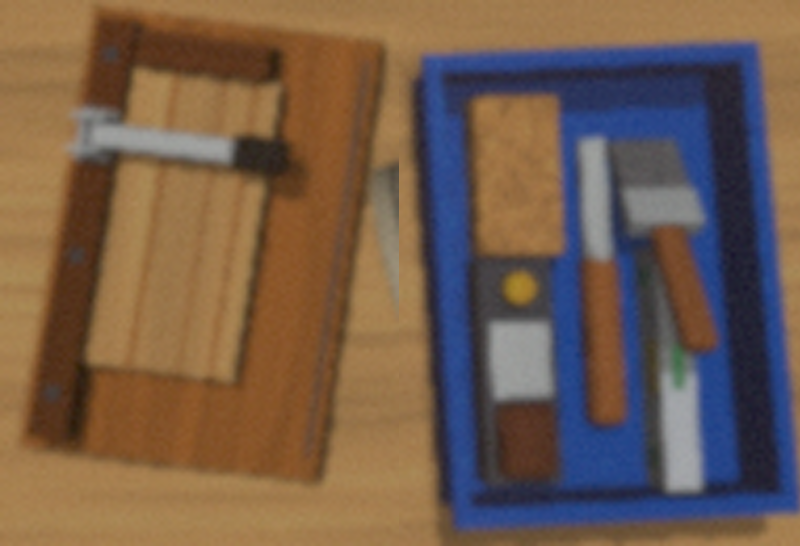

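View pics/c19.png

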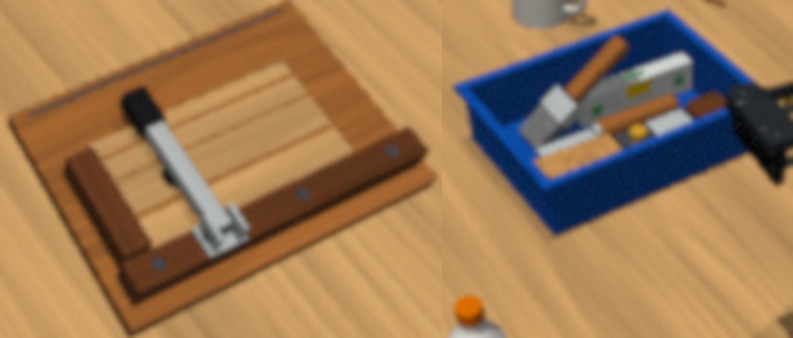

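View pics/t18.png

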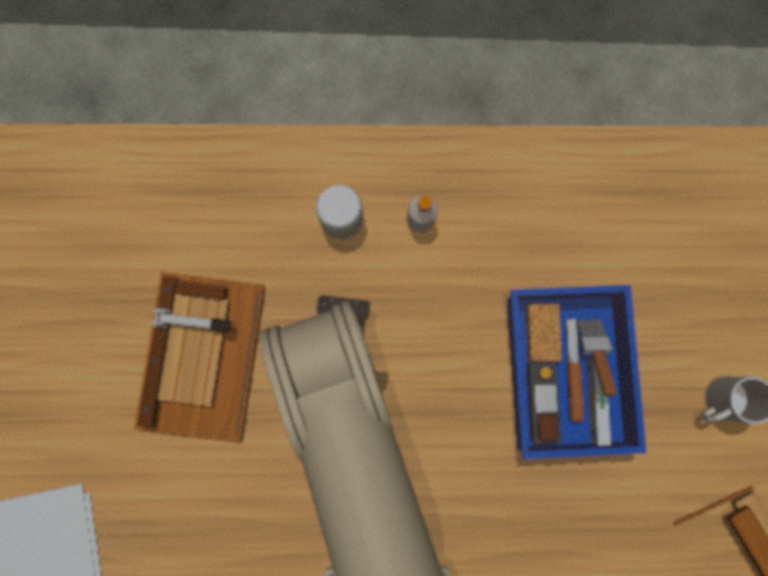

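The final views show the board tight in the corner and the hold-down level across it. All five tools are inside the tote, with the brush leaning on the level well inside the walls. The tin and glue are unmoved and the arm is clear of everything, so I'll hand in.

```bash
python3 - <<'E'
from h import *
print(job.close_job()); st()
E
```

```text
the job is handed in; nothing more can be done
None
the job is handed in; nothing more can be done
```

I finished the job and handed it in at about 72 s on the robot's clock; no verdict is reported.

**Tools:** The sander, level, brush, chisel and plane are all in the blue tote. There was no screwdriver in the scene. The brush leans on the level, with its handle end possibly near the rim, but its listed point looks well below the limit; I judged that by eye.

**Board:** I pushed it against the fence until it stopped, at about 25 N, then against the end stop, at about 21 N. A second fence push, before I lowered the hold-down, stopped within 0.3 mm of the first. After the hold-down was down I checked the board only by eye, and it looked flush in the corner.

**Hold-down:** With the board seated, I swung the arm down from about 1.36 rad and pressed it home with 21 N. The handle top measured 67 mm, against 68.5 mm expected for 0 rad, so it is fully down.

**Bystanders:** The paint tin and glue bottle appear unmoved in the last top view. The gripper was clear of everything.

**What went wrong or disagreed:**
- My first grip on the level missed because I lifted before the fingers had closed; the second try held.
- The brush was knocked aside during the run, so I located it again before gripping.
- The first top and wrist views disagreed by about 8 mm on the jig's y position. I relied on contact with the stops for the final seating.

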